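Set up the dry block bath for an incubation

ROBOT

A 7-joint arm with a two-finger parallel gripper is mounted at the origin on the work surface; the furniture and walls round the work are solid. World frame = base frame: x ahead of the robot, y to its left, z up, the work surface at z = 0. Lengths are in m, angles in rad, forces in N, time in s.
With the tool pointing down it reaches from about 0.425 to 0.875 m from the base axis. Payload 8.4 kg.
Tool frame: the origin (TCP) lies at the very end of the fingers, on their centre line; the grasp point (between the pads) lies 19 mm behind it; x points along the fingers, z is the direction in which the jaws open and shut, and the axes are right-handed (so a half turn about x gives the same grasp; the last joint's range is limited). The gripper opens to 87 mm and grips with 3 to 60 N. Pads are 19 mm wide; open, the fingers measure 117 mm over their backs; the gripper's body (75 mm by 190 mm) begins 51 mm behind the grasp point.
Start: joints at [1.183, 0.333, 0.04, 1.465, -0.013, 1.343, -0.059], TCP at [0.185, -0.623, 0.223] pointing down, gripper open.
Joint ranges: [-2.58, 2.58], [-0.38, 2.09], [-1.3, 1.39], [0.25, 2.4], [-1.5, 4.64], [0.08, 2.09], [-2.65, 2.65]. Speed limits (rad/s): [2.22, 2.22, 2.79, 2.79, 3.14, 3.14, 3.14].

INTERFACE

Orientations are given as a unit quaternion [x, y, z, w].
In Python, from workcell import bot gives the robot as it stands.
- The arm moves only by the tool send_rows, never from a script. Its argument "increments" is a list that holds one entry, the list of rows, each a list of 4 numbers: the shift along the tool's x, y, z scaled (see below), then the turn about the tool's x scaled (see below). A call has 1 to 5 rows; each row shifts and turns the commanded pose from where the row before left it, along the tool's axes as they then stand; what a row does not reach is not made up. The controller multiplies each number of a shift by 400 mm and each number of a turn by 180 degrees. A row lasts 1/8 s, in which the tool goes at most 62.5 mm and 10.7 degrees, less where a joint would pass 70% of its speed; a pose out of reach is approached as far as the arm can. A call with a number of a shift or a turn outside -1 to 1 is refused whole. A call with a gripper value outside its range is refused whole. "jaw" is the gripper's target within -1 to 1 (shut at 1, half-way at 0, fully open at -1), set as the call begins (left out, the last holds). The fingers move at their own pace and stop on an object; "squeeze" is the grip in N (left out, the last holds). Time passes only in rows, so rows that do not move let the fingers close. It gives the time, the measured TCP pose, the force and the opening at its end, in the units of the state.
- bot.read_state(): the state, without advancing time (a new reading comes with each control period).
- bot.get_image(name): name is "scene" or "top" or "wrist"; returns the picture (480x640x3 uint8, blue, green, red); there is no depth.
- bot.calibration(name): a dict with "mtx" (3x3 intrinsics, pixels), "dist_coeffs" ([k1, k2, p1, p2, k3] as OpenCV has them; the pictures are not rectified), "position" and "attitude" of the camera in the world. Camera axes: x right, y up, looking along -z (the intrinsics and any distortion apply to the point x, -y, -z); pixel columns grow to the right and rows downward; lengths in m; the calibration is good to about 2 mm. A picture is of the moment at which its call begins: read the wrist's pose just before it. calibration takes no time and is no camera call; for the wrist camera it gives the pose at the moment of the call.
- bot.job_done(): hands the job in, once; it reports no verdict.
The state is a dict: "t": time; "joints": joint angles; "dq": joint speeds; "effort": joint torques, N m; "tool_pos": TCP position; "orientation": TCP orientation; "ft_force": force on the tool from outside, world axes, zero at the start; "wrist_torque": the same for the moment, N m; "gripper_width": finger opening in m.
Only numpy, scipy, OpenCV 4.12 (cv2) and the standard library are available. Lean on these libraries where they do the work, as an engineer would, in place of code of your own. Each camera call takes 0.05 s, during which the arm holds its last target.

TASK

Set up the dry block bath: swing its clear hood up and back until it rests on its stop, then lower the loose aluminium block with the four large wells, over the two locating pins in the bay, until it sits flush. Stand every sample tube from the blue rack in a well of its own, keeping the tubes upright all the way, then close the hood and press the start key.

Things in the scene. Friction and masses are not known exactly. Their poses are not given: they have to be found in the camera images.
- dry_bath: Grey dry block bath, fixed. Origin on the desk under the middle of its block bay; x to its rear (hinge side), y to its left, z up. The bay is a recess 80 (x) x 96 (y) mm, floor 45 mm above the desk, rim 68 mm; the seated block's underside is on that floor. Body: x = -60 to 52, y = -64 to 95 mm, the part beyond y = 62 mm being the control strip with key and display, 68 mm high.
- pin_left (a point): Tip of the left locating pin, at x = 0, y = 34, z = 70 mm of the bath; axes as the bath. Steel pin 8 mm thick, standing 25 mm tall on the bay floor; its top 6 mm taper to 4 mm.
- pin_right (a point): Tip of the right locating pin, like the left one, at x = 0, y = -34, z = 70 mm of the bath.
- hood (a joint): Clear box-shaped hood over the bay, hinged along the bath's rear. 0 = closed, 1.7 rad = leaning back on its stop. Easy hinge, 0.22 kg: past about 1.1 rad it falls back onto the stop by itself, before that it falls shut. Closed it covers x = -58 to 50, y = -58 to 58 mm of the bath, its top 133 mm above the desk.
- hood_hinge (a point): Middle of the hood's hinge line (along the bath's y), at x = 60, y = 0, z = 71.5 mm of the bath; axes as the bath.
- hood_bar (a point): Middle of the hood's grip, a round grey bar 14 mm thick along the bath's y, 36 mm ahead of the hood's front wall, 48 mm free between its two arms. Gripped across (14 mm) from above it turns between the fingers as the hood swings. Closed, it is 152.5 mm ahead of the hinge line and 40.5 mm above it (x = -92.5, z = 112 mm of the bath). Axes turn with the hood.
- start_key (a joint): Spring key on the control strip: 0 = up, 0.005 m = fully down (about 5 N); it springs back.
- start_key_top (a point): Middle of the top of the start key, a white round key 18 mm in diameter standing 11 mm out of a low grey collar 25 mm wide, on the control strip at the bath's left: x = -24, y = 78.5, z = 84 mm of the bath.
- block_center (a point): Aluminium tube block, 72 (x) x 88 (y) x 36 mm, 0.4 to 0.65 kg, loose, in front of the bath; point 18 mm above its underside, axes the block's. Four wells 15 mm wide, 31 mm deep, floor 5 mm above the underside, at x = -18, 18 and y = -24, 24 mm. Pin holes 10 mm wide, right through, at x = 0, y = -34, 34 mm (fits either way round). The like block with many small wells is a spare: leave it.
- block_bar (a point): Middle of the tube block's steel lifting bar: 44 mm along the block's y, 12 mm thick in x, 10 mm high, on two posts over the block's middle; 53 mm above the block's underside, its lower face 12 mm above the block's top.
- tube_rack: Blue six-place tube rack, 34 (x) x 142 (y) x 64 (z) mm, fixed; origin under its middle, z up. The tubes stand in a row along its y, 41 mm apart or more, on its floor 5 mm above the desk, each with about 2 mm of play.
- sample_a_center (a point): Capped sample tube, 76 mm long, body 13 mm thick with a rounded foot, cap 16 mm thick and 16 mm high; point half-way up, z along the tube to the cap. In the rack the point is 43 mm and the tube's top 81 mm above the desk, only the cap standing clear of the rack. May be absent.
- sample_b_center (a point): A second tube like sample_a. May be absent.
- sample_c_center (a point): A third tube like sample_a. May be absent.
- monitor_end (a point): Obstacle: half-way up the far end of the monitor's panel, left of the bath. The panel is fixed, 16 mm thick, runs from here 472 mm towards the robot (world -x), reaches from 100 to 375 mm above the desk and leans back 0.24 rad (its top is farther to world +y); behind it is its stand, up to 50 mm deep.

How it is judged:
By the outcome, as a careful person would: the job done as asked, in the order asked, and still so for the second after the job is handed in, with the robot touching nothing.
Of sample_a, sample_b, sample_c only 2 to 3 are there at a start; the rules pass over those that are not, and their reading is None.
At some moment in a run one of tube_block may be knocked a few centimetres aside while the robot is not near it.
It also fails if it takes over 200 s, if anything falls off the work surface, if the arm or the gripper's body presses on something with over 40 N, if the wrist force passes 120 N, or if a joint passes its speed limit or range.

## Working session

There is one attempt and no reset: what is moved stays moved. The work goes in short steps, Python scripts to look and compute and a tool call to move; the robot and the scene stay as the last step left them, time stands still between calls to the robot, and variables do not carry over. Pictures are saved under pics/ and viewed, and the job is handed in when it is done.

Besides the shell and the picture viewer there is one more tool, called after ">>>" as name(argument=value, ...) on one line, values as JSON. send_rows: Moves the arm, as the interface text tells. Its arguments: {"type":"object","properties":{"increments":{"type":"array"},"jaw":{"type":"number"},"squeeze":{"type":"number"}},"required":["increments"]}

```bash
ls -la; mkdir -p pics
python3 - <<'E'
from workcell import bot
import cv2
print(bot.read_state())
for n in ["scene","top","wrist"]:
    print(n,bot.calibration(n))
    cv2.imwrite(f"pics/{n}0.png",bot.get_image(n))
E
```

```text
total 12
drwxr-xr-x  3 agent agent 4096 Dec  6 07:10 .
drwxr-xr-x 23 root  root  4096 Dec  6 07:10 ..
drwxr-xr-x  2 agent agent 4096 Dec  6 07:10 pics
{'t': 0.0, 'joints': array([ 1.18278463,  0.33390781,  0.03983255,  1.46628777, -0.01339117,
        1.34328173, -0.058498  ]), 'dq': array([ 0.00068865,  0.00049318,  0.00145456, -0.00100557,  0.00105462,
       -0.00099623,  0.00180332]), 'effort': array([-2.46171919e-05, -6.56370449e+01,  1.33512106e+00, -4.03790760e+01,
       -5.97068737e-02,  4.50839766e-02,  1.56865844e-04]), 'tool_pos': array([ 0.18498692, -0.62262816,  0.22165262]), 'orientation': array([ 0.42314801,  0.56723333, -0.42252433,  0.56627316]), 'ft_force': array([-0.25250815, -0.87040286,  0.36861339]), 'wrist_torque': array([-0.01262408, -0.00264957, -0.0067653 ]), 'gripper_width': 0.08705972486501744}
scene {'mtx': array([[620.85461788,   0.        , 314.02144459],
       [  0.        , 620.85461788, 229.01630102],
       [  0.        ,   0.        ,   1.        ]]), 'dist_coeffs': array([-0.13050332,  0.        ,  0.        ,  0.        ,  0.        ]), 'positi
[... 202 characters left out ...]
       , 601.98883704, 243.89667658],
       [  0.        ,   0.        ,   1.        ]]), 'dist_coeffs': array([-0.10471896,  0.        ,  0.        ,  0.        ,  0.        ]), 'position': array([0.39883765, 0.03490933, 1.1451469 ]), 'attitude': array([ 0.05014619, -0.05346075, -0.7049572 ,  0.7054521 ])}
wrist {'mtx': array([[430.78085193,   0.        , 315.40539467],
       [  0.        , 430.78085193, 232.61561586],
       [  0.        ,   0.        ,   1.        ]]), 'dist_coeffs': array([-0.02290371,  0.        ,  0.        ,  0.        ,  0.        ]), 'position': array([ 0.26477259, -0.59902847,  0.38338719]), 'attitude': array([-0.12208585,  0.09251942, -0.59069759,  0.79221939])}
```

View pics/scene0.png

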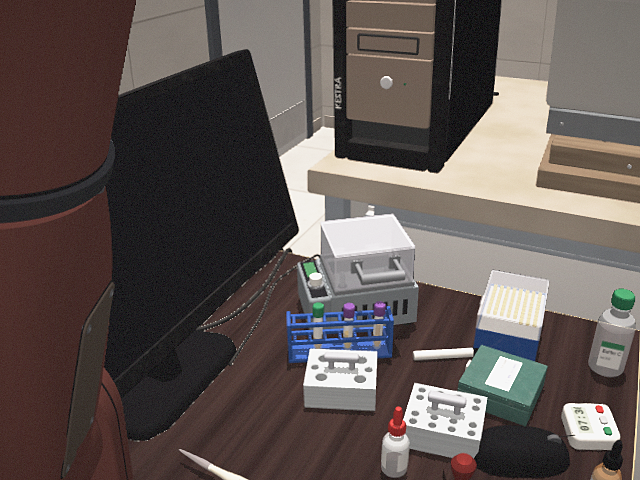

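View pics/top0.png

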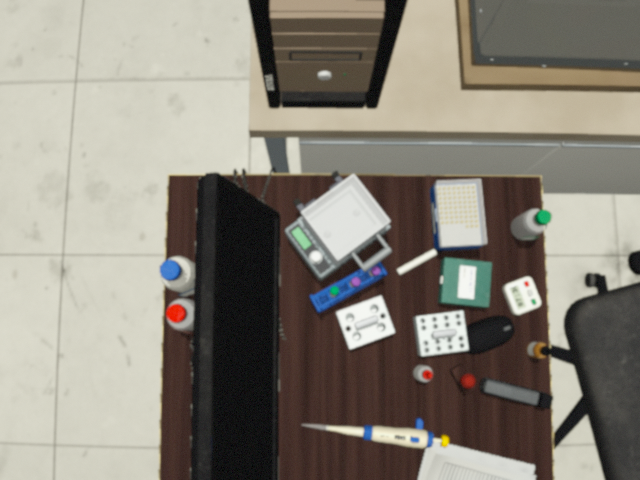

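View pics/wrist0.png

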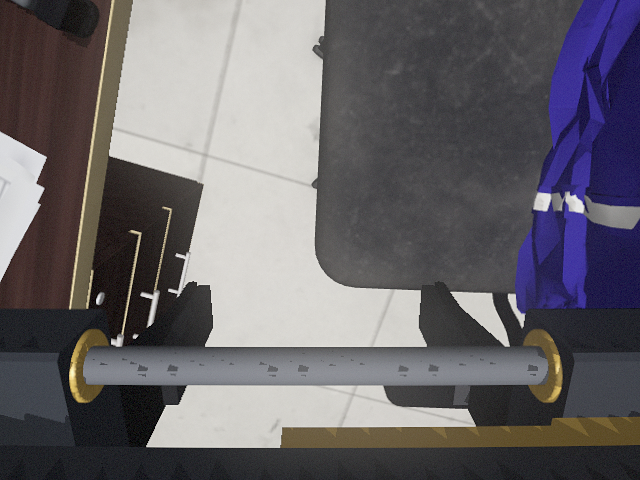

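```bash
cat > h.py <<'E'
import numpy as np,cv2
from scipy.spatial.transform import Rotation as R
from workcell import bot
def cam(n,c=None):
    c=c or bot.calibration(n)
    Rw=R.from_quat(c["attitude"]).as_matrix()@np.diag([1,-1,-1.])  # cv cam->world
    return c["mtx"],c["dist_coeffs"],Rw,np.array(c["position"])
def proj(n,P,c=None):
    K,d,Rw,p=cam(n,c); P=np.atleast_2d(np.asarray(P,float))
    r,_=cv2.Rodrigues(Rw.T)
    return cv2.projectPoints(P.reshape(-1,1,3),r,-Rw.T@p,K,d)[0].reshape(-1,2)
def ray(n,uv,c=None):
    K,d,Rw,p=cam(n,c)
    u=cv2.undistortPoints(np.array(uv,float).reshape(-1,1,2),K,d).reshape(-1,2)
    D=np.c_[u,np.ones(len(u))]@Rw.T
    return p,D
def atz(n,uv,z,c=None):
    p,D=ray(n,uv,c); z=np.broadcast_to(z,len(D))
    return p+D*((z-p[2])/D[:,2])[:,None]
def crop(f,x,y,w,h,s,out):
    im=cv2.imread(f)[y:y+h,x:x+w]
    cv2.imwrite(out,cv2.resize(im,None,fx=s,fy=s,interpolation=cv2.INTER_CUBIC))
E
python3 - <<'E'
from h import *
crop("pics/top0.png",280,165,130,110,6,"pics/t0a.png")
crop("pics/top0.png",300,255,130,110,6,"pics/t0b.png")
crop("pics/scene0.png",280,205,150,110,5,"pics/s0a.png")
crop("pics/scene0.png",280,290,150,125,5,"pics/s0b.png")
E
```

```text
(no output)
```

View pics/t0a.png

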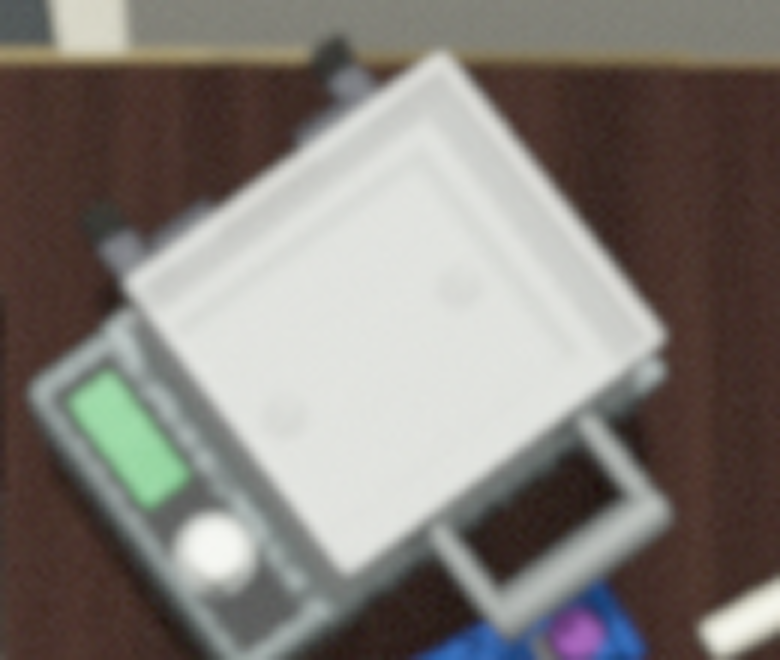

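View pics/t0b.png

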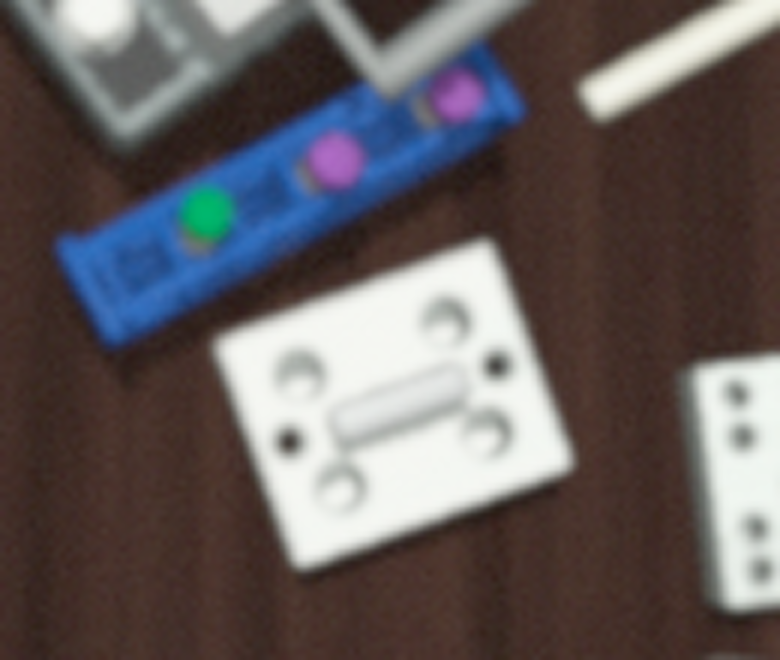

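View pics/s0a.png

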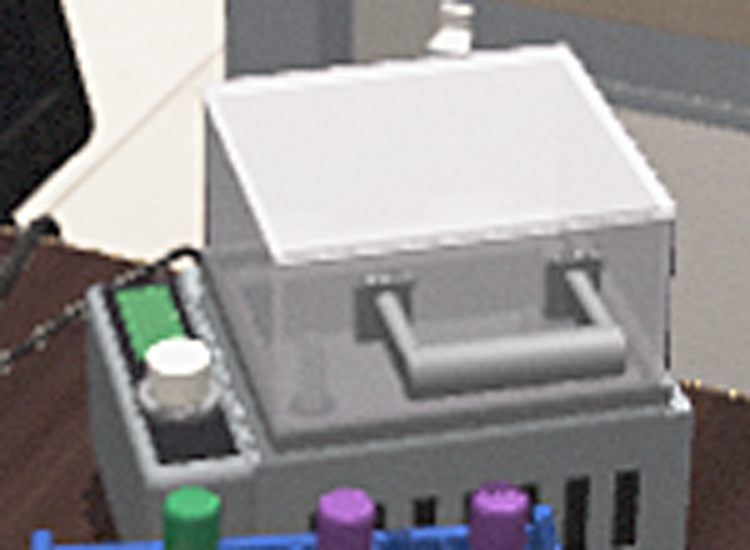

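View pics/s0b.png

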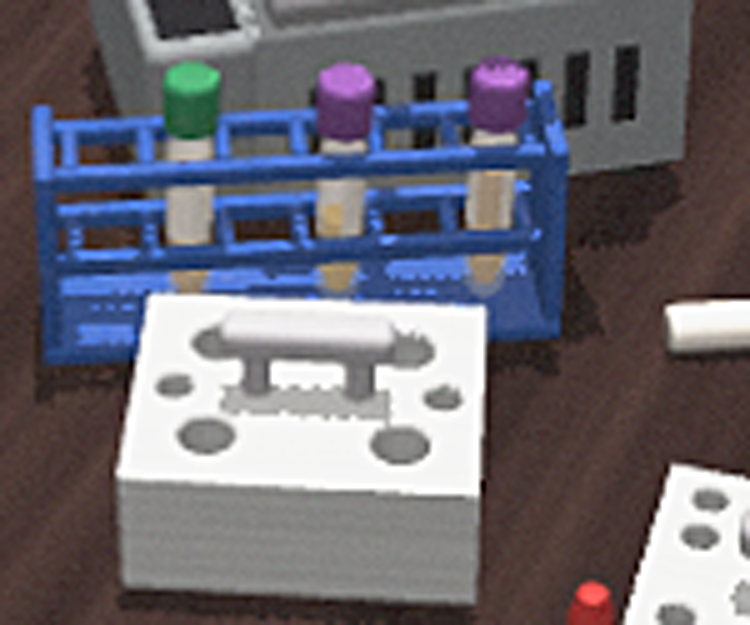

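```bash
cat > fit.py <<'E'
from h import *
from scipy.optimize import least_squares
def fit(obs,x0,z=0.0):
    # obs: list (cam,u,v,[x,y,z] local mm, weight)
    cs={n:bot.calibration(n) for n in {o[0] for o in obs}}
    def loc(x,P):
        c,s=np.cos(x[2]),np.sin(x[2]); return np.array([x[0]+c*P[0]-s*P[1],x[1]+s*P[0]+c*P[1],P[2]+z])
    def f(x): 
        return np.concatenate([o[4]*(proj(o[0],loc(x,np.array(o[3])/1e3),cs[o[0]])[0]-o[1:3]) for o in obs])
    r=least_squares(f,x0,loss='soft_l1'); return r.x,f(r.x).reshape(-1,2)
E
python3 - <<'E'
from fit import *
def T(x,y,off=(280,165),s=6): return off[0]+(x+.5)/s-.5,off[1]+(y+.5)/s-.5
obs=[]
def add(n,p,P,off,s,w=1): u,v=T(*p,off,s); obs.append((n,u,v,P,w))
for n,off,s,ps in [("top",(280,165),6,[(130,285),(445,55),(665,345),(345,575),(213,545),(585,563)]),("scene",(280,205),5,[(207,92),(565,47),(672,212),(280,260),(177,357),(517,360)])]:
    for p,P in zip(ps,[(50,58,133),(50,-58,133),(-58,-58,133),(-58,58,133),(-24,78.5,84),(-92.5,0,112)]): add(n,p,P,off,s)
for sel in ["top","scene",None]:
    x,r=fit([o for o in obs if sel in(None,o[0])],[.75,0,.6]); print("bath",sel,x.round(4));
print(r.round(1).tolist())
obs=[]
for n,off,s,ps in [("top",(300,255),6,[(213,340),(490,240),(575,468),(300,570),(290,441),(497,366),(400,405)]),("scene",(280,290),5,[(150,295),(486,308),(478,495),(120,478),(174,385),(442,398)])]:
    for p,P in zip(ps,[(36,44,36),(36,-44,36),(-36,-44,36),(-36,44,36),(0,34,36),(0,-34,36),(0,0,58)]): add(n,p,P,off,s)
for sel in ["top","scene",None]:
    x,r=fit([o for o in obs if sel in(None,o[0])],[.6,0,.3]); print("block",sel,x.round(4));
print(r.round(1).tolist())
a=[T(*p,(300,255),6) for p in [(208,213),(335,160),(456,97)]]
b=[T(*p,(280,290),5) for p in [(192,75),(346,77),(500,70)]]
print(atz("top",a,.081).round(4));print(atz("scene",b,.081).round(4))
# monitor
print(atz("top",[(200,180),(279,212)],.1).round(3),atz("top",[(200,180),(279,212)],.375).round(3))
E
```

```text
bath top [ 0.5994 -0.0185  0.6347]
bath scene [ 0.5997 -0.0199  0.6476]
bath None [ 0.5996 -0.0194  0.642 ]
[[-1.0, -0.9], [0.3, -1.7], [1.8, -0.9], [1.2, 1.0], [1.3, 0.8], [-0.6, 0.4], [-2.6, -1.9], [0.4, -1.0], [2.1, -0.3], [-1.9, -0.1], [-0.1, 0.3], [-0.8, 1.3]]
block top [ 0.4181 -0.0609  0.3465]
block scene [ 0.4193 -0.0622  0.3522]
block None [ 0.4188 -0.0618  0.3493]
[[1.4, 0.1], [0.0, 0.3], [-0.3, -0.8], [0.6, -1.0], [0.5, -0.1], [0.7, -0.4], [0.6, -0.7], [-0.3, -0.2], [-0.5, 0.2], [-0.1, 0.4], [-1.0, 0.2], [-0.5, 0.0], [-0.2, -0.0]]
[[ 0.4735 -0.0025  0.081 ]
 [ 0.4892 -0.0401  0.081 ]
 [ 0.5079 -0.0762  0.081 ]]
[[ 0.4753 -0.0037  0.081 ]
 [ 0.491  -0.0415  0.081 ]
 [ 0.5105 -0.0777  0.081 ]]
[[0.669 0.238 0.1  ]
 [0.61  0.095 0.1  ]] [[0.598 0.184 0.375]
 [0.555 0.079 0.375]]
```

Run:
```python
from h import *
s=bot.read_state(); M=R.from_quat(s["orientation"]).as_matrix(); print(M.round(3))
c=bot.calibration("wrist"); print("cam off tool axes",(M.T@(c["position"]-s["tool_pos"])).round(3))
Mc=R.from_quat(c["attitude"]).as_matrix(); print("cam view dir tool", (M.T@-Mc[:,2]).round(3))
# PC corner triangulate
p1,d1=ray("scene",[(340,158)]);p2,d2=ray("top",[(268,107)])
A=np.c_[d1[0],-d2[0]];t=np.linalg.lstsq(A,p2-p1,rcond=None)[0];print(p1+d1[0]*t[0],p2+d2[0]*t[1])
print(atz("top",[(300,177),(540,177)],0))
```

```text
[[-0.     0.959  0.285]
 [ 0.001  0.285 -0.959]
 [-1.    -0.    -0.001]]
cam off tool axes [-0.162  0.083 -0.   ]
cam view dir tool [ 0.953 -0.303 -0.001]
[0.78744369 0.10257816 0.16175698] [0.78234704 0.11285348 0.16058518]
[[ 0.70033393  0.06075505  0.        ]
 [ 0.70314917 -0.41671328  0.        ]]
```

```bash
cat > plan.py <<'E'
import sys,math,json
from h import *
def yaw(M): return math.degrees(math.atan2(M[1,1],M[0,1]))
def rows(pts,step=.05,pos=None,y0=None,nd=4):
    """pts: list of (x,y,z,yawdeg or None)"""
    s=bot.read_state(); p=np.array(s["tool_pos"]) if pos is None else np.array(pos); y=yaw(R.from_quat(s["orientation"]).as_matrix()) if y0 is None else y0
    print("from",p.round(4),round(y,2),"F",s["ft_force"].round(1),"t",round(s["t"],2),"w",round(s["gripper_width"],4))
    out=[]
    for X,Y,Z,yt in pts:
        t=np.array([X,Y,Z]); dy=0 if yt is None else (yt-y)
        n=max(1,math.ceil(np.linalg.norm(t-p)/step-1e-6),math.ceil(abs(dy)/10-1e-6))
        for k in range(n):
            tgt=p+(t-p)/(n-k); d=tgt-p; st=dy/n; c,s_=math.cos(math.radians(y)),math.sin(math.radians(y))
            # tool x=-Z ; y=(c,s,0); z = x cross y = (s,-c,0)
            r=[round(v,nd) for v in (-d[2]/.4,(c*d[0]+s_*d[1])/.4,(s_*d[0]-c*d[1])/.4,-st/180)]
            out.append(r)
            p=p+np.array([0,0,-r[0]*.4])+.4*(r[1]*np.array([c,s_,0])+r[2]*np.array([s_,-c,0])); y-=r[3]*180
    for i in range(0,len(out),5): print(json.dumps([out[i:i+5]]))
    print("ends",p.round(4),round(y,2))
B=(0.5996,-0.0194,0.642)
def bw(x,y,z=0,B=B):
    c,s=math.cos(B[2]),math.sin(B[2]); return (B[0]+(c*x-s*y)/1e3,B[1]+(s*x+c*y)/1e3,z/1e3)
def show(n,name):
    im=bot.get_image(n); cv2.imwrite(f"pics/{name}.png",im); return im
E
python3 -c "
from plan import *
b=bw(-92.5,0); print(b)
rows([(.25,-.52,.30,40),(b[0],b[1],.25,126.8)])"
```

```text
(0.5255167718663667, -0.07478885546118491, 0.0)
from [ 0.185  -0.6227  0.2219] 16.55 F [-0.6  0.2 -0.3] t 0.15 w 0.0869
[[[-0.0651, 0.0763, -0.0666, -0.0434], [-0.0651, 0.0847, -0.0557, -0.0434], [-0.0652, 0.0914, -0.0436, -0.0434], [0.0114, 0.113, -0.0373, -0.0438], [0.0114, 0.117, -0.0214, -0.0438]]]
[[[0.0114, 0.1189, -0.0052, -0.0438], [0.0114, 0.1185, 0.0112, -0.0438], [0.0113, 0.1158, 0.0273, -0.0438], [0.0114, 0.111, 0.0429, -0.0438], [0.0113, 0.104, 0.0578, -0.0438]]]
[[[0.0114, 0.0951, 0.0715, -0.0438], [0.0113, 0.0845, 0.0838, -0.0438], [0.0114, 0.0721, 0.0946, -0.0438], [0.0113, 0.0585, 0.1037, -0.0438]]]
ends [ 0.5255 -0.0748  0.25  ] 126.71
```

>>> send_rows(increments=[[[-0.065,0.076,-0.067,-0.0434],[-0.065,0.085,-0.056,-0.0434],[-0.065,0.091,-0.044,-0.0434],[0.0114,0.113,-0.0373,-0.0438],[0.0114,0.117,-0.0214,-0.0438]]], jaw=0.3, squeeze=40)

```text
t: 0.78
tool_pos: [0.3005, -0.4378, 0.2915]
orientation: [0.207, 0.676, -0.207, 0.676]
ft_force: [0.4, 0.3, 0.2]
gripper_width: 0.0449
```

>>> send_rows(increments=[[[0.0114,0.1189,-0.0052,-0.0438],[0.0114,0.1185,0.0112,-0.0438],[0.0113,0.1158,0.0273,-0.0438],[0.0114,0.111,0.0429,-0.0438],[0.0113,0.104,0.0578,-0.0438]]])

```text
t: 1.4
tool_pos: [0.4256, -0.2353, 0.2685]
orientation: [-0.033, 0.706, 0.033, 0.706]
ft_force: [1.2, -0.5, 0.1]
gripper_width: 0.0305
```

>>> send_rows(increments=[[[0.0114,0.0951,0.0715,-0.0438],[0.0113,0.0845,0.0838,-0.0438],[0.0114,0.0721,0.0946,-0.0438],[0.0113,0.0585,0.1037,-0.0438],[0,0,0,0]]])

```text
t: 2.02
tool_pos: [0.5262, -0.0706, 0.25]
orientation: [-0.224, 0.67, 0.226, 0.67]
ft_force: [-0.7, -0.5, 0.3]
gripper_width: 0.0307
```

Run:
```python
from plan import *
s=bot.read_state(); c=bot.calibration("wrist"); show("wrist","w1"); print(s["tool_pos"],s["gripper_width"],s["joints"].round(2))
print(yaw(R.from_quat(s["orientation"]).as_matrix()))
b=bw(-92.5,0,112); print(proj("wrist",[b,bw(-92.5,24,112),bw(-92.5,-24,112)],c))
```

```text
[ 0.52617474 -0.07062802  0.25001317] 0.03069299864724015 [ 0.6   0.12 -0.59  1.69  0.07  1.36  0.65]
127.1446323794302
[[311.38284353 222.53618005]
 [311.51285015 189.93432717]
 [311.25965102 253.67897781]]
```

View pics/w1.png

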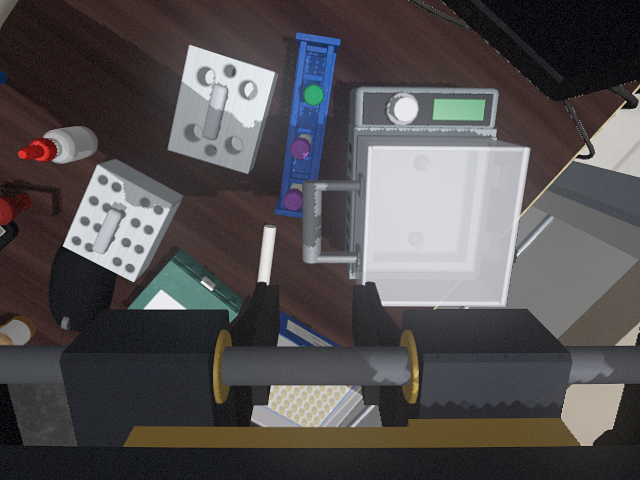

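>>> send_rows(increments=[[[0,0,0,0],[0,0,0,0]]], jaw=0.4)

```text
t: 2.33
tool_pos: [0.5249, -0.0762, 0.2506]
orientation: [-0.222, 0.672, 0.222, 0.671]
ft_force: [-1.1, -0.2, -0.2]
gripper_width: 0.0265
```

```bash
python3 -c "
from plan import *
b=bw(-92.5,0)
rows([(b[0],b[1],.22,126.8),(b[0],b[1],.096,126.8)],.04)"
```

```text
from [ 0.5249 -0.0762  0.2506] 126.55 F [-1.1 -0.2 -0.2] t 2.33 w 0.0265
[[[0.0766, 0.0019, 0.0033, -0.0014], [0.0775, -0.0, -0.0, -0.0], [0.0775, -0.0, -0.0, -0.0], [0.0775, -0.0, -0.0, -0.0], [0.0775, -0.0, -0.0, -0.0]]]
ends [ 0.5255 -0.0748  0.096 ] 126.8
```

>>> send_rows(increments=[[[0.0765,0.0,0.0,0],[0.0775,0,0,0],[0.0775,0,0,0],[0.0775,0,0,0],[0.0775,0,0,0]]])

```text
t: 2.95
tool_pos: [0.5251, -0.0759, 0.0952]
orientation: [-0.222, 0.671, 0.222, 0.671]
ft_force: [0.3, 0.5, -0.2]
gripper_width: 0.0261
```

>>> send_rows(increments=[[[0,0,0,0],[0,0,0,0],[0,0,0,0]]])

```text
t: 3.32
tool_pos: [0.5262, -0.0751, 0.0975]
orientation: [-0.223, 0.67, 0.222, 0.672]
ft_force: [0.6, -0.6, 0.3]
gripper_width: 0.026
```

Run:
```python
from plan import *
s=bot.read_state(); show("wrist","w2"); print(s["tool_pos"],s["gripper_width"],s["ft_force"])
```

```text
[ 0.52624118 -0.07507299  0.09751234] 0.02597226759436363 [ 0.59137054 -0.5977093   0.29044815]
```

View pics/w2.png

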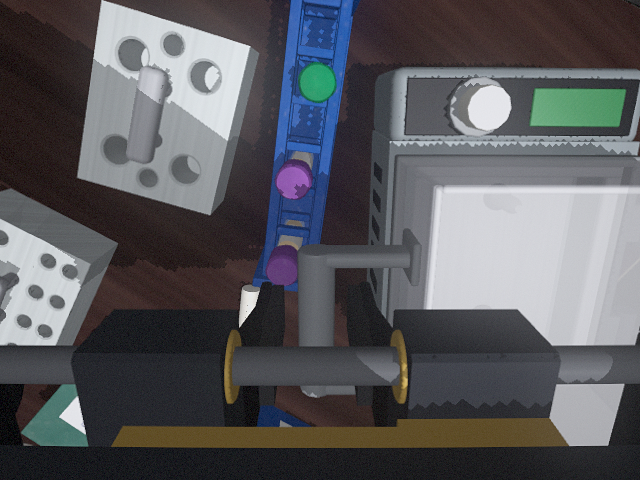

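>>> send_rows(increments=[[[0,0,0,0],[0,0,0,0],[0,0,0,0],[0,0,0,0]]], jaw=1, squeeze=15)

```text
t: 3.88
tool_pos: [0.526, -0.0744, 0.0964]
orientation: [-0.223, 0.671, 0.223, 0.672]
ft_force: [3.6, 1.7, 1.8]
gripper_width: 0.0134
```

```bash
python3 -c "
import numpy as np
th=np.r_[0,.08,np.arange(.2,1.5,.125),1.45];r=157.8;ph=.2596
x=-r*np.cos(ph+th);z=r*np.sin(ph+th)
print(th)
for a in zip((-np.diff(z)/400).round(4),(np.diff(x)/400).round(4)): print([a[0],0,a[1],0])"
```

```text
[0.    0.08  0.2   0.325 0.45  0.575 0.7   0.825 0.95  1.075 1.2   1.325
 1.45  1.45 ]
[np.float64(-0.0301), 0, np.float64(0.0093), 0]
[np.float64(-0.0436), 0, np.float64(0.0184), 0]
[np.float64(-0.0427), 0, np.float64(0.0246), 0]
[np.float64(-0.0393), 0, np.float64(0.0297), 0]
[np.float64(-0.0353), 0, np.float64(0.0344), 0]
[np.float64(-0.0307), 0, np.float64(0.0385), 0]
[np.float64(-0.0257), 0, np.float64(0.042), 0]
[np.float64(-0.0203), 0, np.float64(0.0449), 0]
[np.float64(-0.0145), 0, np.float64(0.0471), 0]
[np.float64(-0.0085), 0, np.float64(0.0485), 0]
[np.float64(-0.0024), 0, np.float64(0.0492), 0]
[np.float64(0.0038), 0, np.float64(0.0491), 0]
[np.float64(-0.0), 0, np.float64(0.0), 0]
```

>>> send_rows(increments=[[[-0.0301,0,0.0093,0],[-0.0436,0,0.0184,0],[-0.0427,0,0.0246,0],[-0.0393,0,0.0297,0],[-0.0353,0,0.0344,0]]])

```text
t: 4.5
tool_pos: [0.5623, -0.0471, 0.1722]
orientation: [-0.222, 0.672, 0.223, 0.671]
ft_force: [3.8, 0.6, -6.4]
gripper_width: 0.0132
```

>>> send_rows(increments=[[[-0.0307,0,0.0385,0],[-0.0257,0,0.042,0],[-0.0203,0,0.0449,0],[-0.0145,0,0.0471,0]]])

```text
t: 5.0
tool_pos: [0.6176, -0.0064, 0.2092]
orientation: [-0.223, 0.672, 0.222, 0.67]
ft_force: [-0.4, -1.1, 3.8]
gripper_width: 0.0133
```

Run:
```python
from plan import *
s=bot.read_state(); show("scene","s3"); print(s["tool_pos"],s["gripper_width"],s["ft_force"])
```

```text
[ 0.61759022 -0.00639398  0.20915043] 0.013319377825582616 [-0.4003032  -1.10023373  3.79853226]
```

View pics/s3.png

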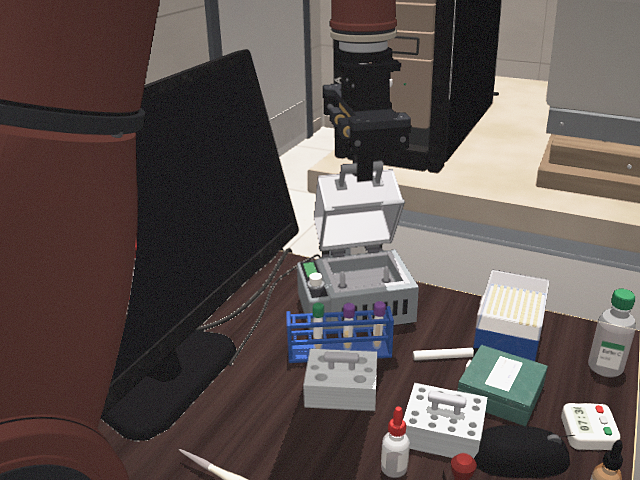

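>>> send_rows(increments=[[[-0.0085,0,0.0485,0],[-0.0024,0,0.0492,0],[0.0038,0,0.0491,0],[0,0,0,0],[0,0,0,0]]])

```text
t: 5.68
tool_pos: [0.6646, 0.0286, 0.2113]
orientation: [-0.223, 0.672, 0.222, 0.671]
ft_force: [1.5, -1.1, 0.6]
gripper_width: 0.0133
```

Run:
```python
from plan import *
s=bot.read_state(); show("scene","s4"); show("top","t4"); print(s["tool_pos"],s["gripper_width"],s["ft_force"])
crop("pics/s4.png",240,60,240,200,3,"pics/s4c.png")
crop("pics/t4.png",220,80,240,200,3,"pics/t4c.png")
```

```text
[0.66458859 0.02855964 0.21130431] 0.013321498941375009 [ 1.49702013 -1.14333077  0.59127146]
```

View pics/s4c.png

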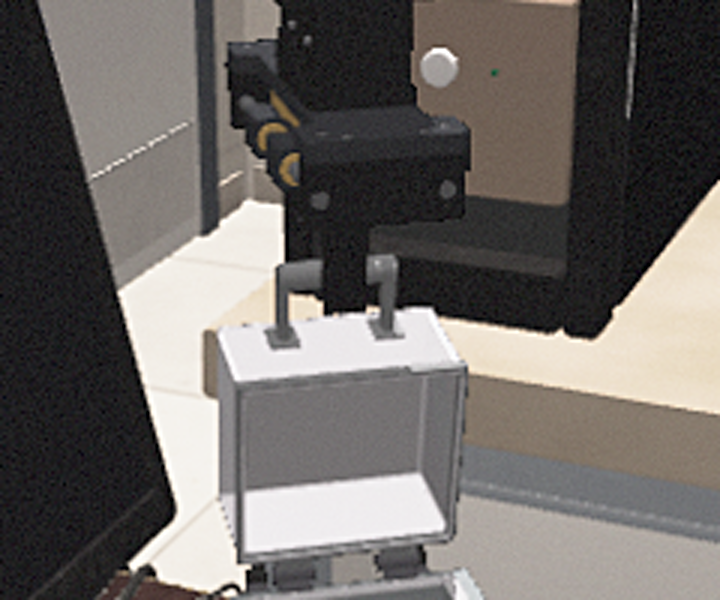

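View pics/t4c.png

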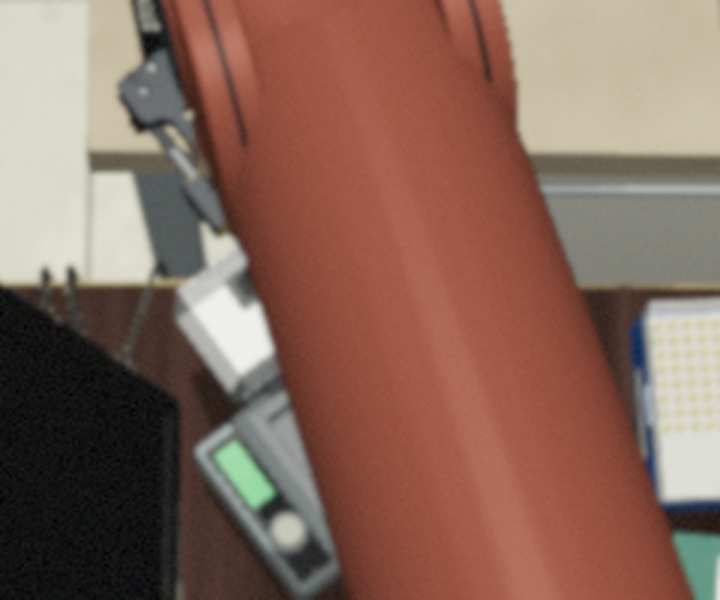

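>>> send_rows(increments=[[[0,0,0,0],[0,0,0,0],[-0.03,0,0,0],[-0.05,0,0,0],[-0.08,0,0,0]]], jaw=0.4)

```text
t: 6.4
tool_pos: [0.6648, 0.0294, 0.2772]
orientation: [-0.223, 0.671, 0.223, 0.671]
ft_force: [1.5, -0.8, 0.4]
gripper_width: 0.0262
```

Run:
```python
from plan import *
s=bot.read_state(); show("scene","s5");  print(s["tool_pos"],s["gripper_width"],s["ft_force"])
crop("pics/s5.png",240,60,240,200,3,"pics/s5c.png")
```

```text
[0.66477415 0.02938643 0.27720846] 0.02621588221095524 [ 1.54771492 -0.81884944  0.39833631]
```

View pics/s5c.png

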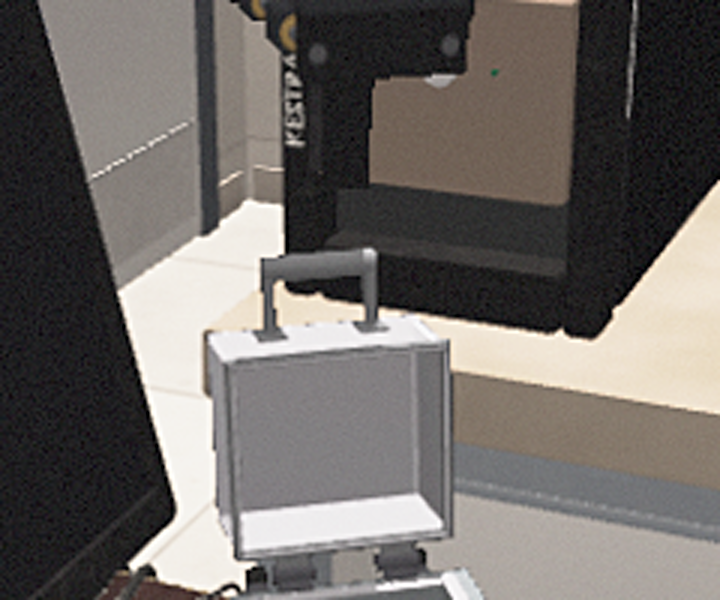

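```bash
python3 -c "
from plan import *
rows([(.49,-.085,.28,200)])"
```

```text
from [0.6663 0.0298 0.2828] 126.7 F [ 0.4 -0.   4. ] t 6.45 w 0.026
[[[0.0009, 0.0042, -0.0656, -0.0509], [0.0009, 0.0146, -0.0641, -0.0509], [0.0009, 0.0246, -0.061, -0.0509], [0.0009, 0.034, -0.0563, -0.0509], [0.0009, 0.0425, -0.0502, -0.0509]]]
[[[0.0009, 0.0499, -0.0428, -0.0509], [0.0008, 0.0561, -0.0343, -0.0509], [0.0009, 0.0609, -0.0249, -0.0509]]]
ends [ 0.49  -0.085  0.28 ] 200.0
```

>>> send_rows(increments=[[[0.001,0.0042,-0.0656,-0.0509],[0.001,0.0146,-0.0641,-0.0509],[0.001,0.0246,-0.061,-0.0509],[0.001,0.034,-0.0563,-0.0509],[0.001,0.0425,-0.0502,-0.0509]]], jaw=-1)

```text
t: 7.08
tool_pos: [0.5545, -0.0426, 0.2753]
orientation: [-0.468, 0.53, 0.467, 0.531]
ft_force: [0.6, -0.3, 0.8]
gripper_width: 0.0685
```

>>> send_rows(increments=[[[0.001,0.0499,-0.0428,-0.0509],[0.001,0.0561,-0.0343,-0.0509],[0.001,0.0609,-0.0249,-0.0509],[0,0,0,0],[0,0,0,0]]])

```text
t: 7.7
tool_pos: [0.4894, -0.085, 0.2735]
orientation: [0.579, -0.406, -0.578, -0.406]
ft_force: [-0.5, 0.2, 0.2]
gripper_width: 0.0871
```

Run:
```python
from plan import *
s=bot.read_state(); 
import json
c=bot.calibration("wrist"); json.dump({k:np.array(v).tolist() for k,v in c.items()},open("w6.json","w"))
show("wrist","w6");show("top","t6"); print(s["tool_pos"],s["gripper_width"],s["ft_force"],s["joints"].round(2),yaw(R.from_quat(s["orientation"]).as_matrix()))
```

```text
[ 0.48944093 -0.08498418  0.27354689] 0.08708377636867684 [-0.46159559  0.19395392  0.21363194] [ 0.8   0.04 -0.72  1.72  0.02  1.39  1.99] -160.12521022326018
```

View pics/w6.png

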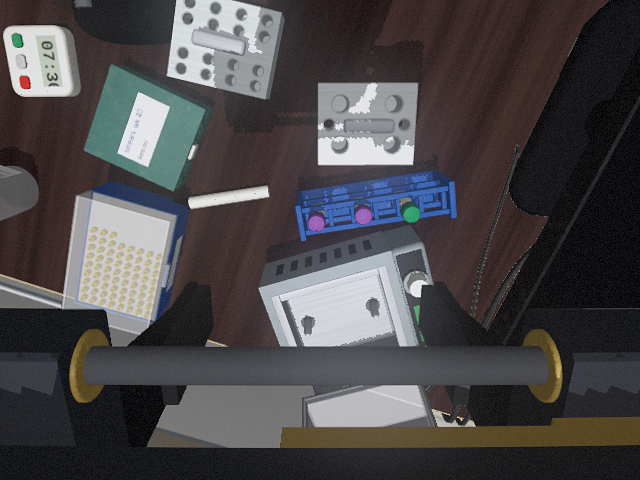

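View pics/t6.png

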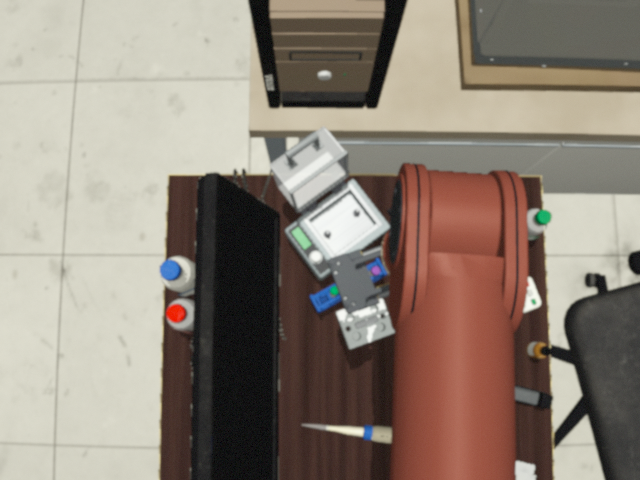

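Run:
```python
from h import *
crop("pics/w6.png",290,70,180,120,4,"pics/w6a.png")
crop("pics/w6.png",250,180,190,130,4,"pics/w6b.png")
crop("pics/w6.png",250,230,190,120,4,"pics/w6c.png")
```

```text
(no output)
```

View pics/w6a.png

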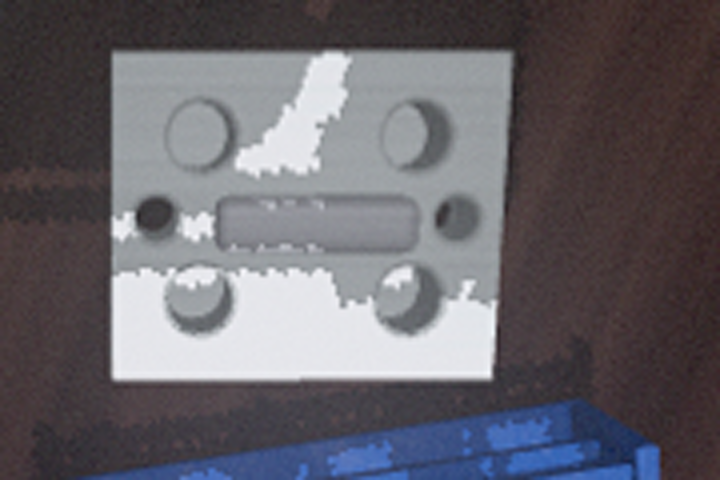

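View pics/w6b.png

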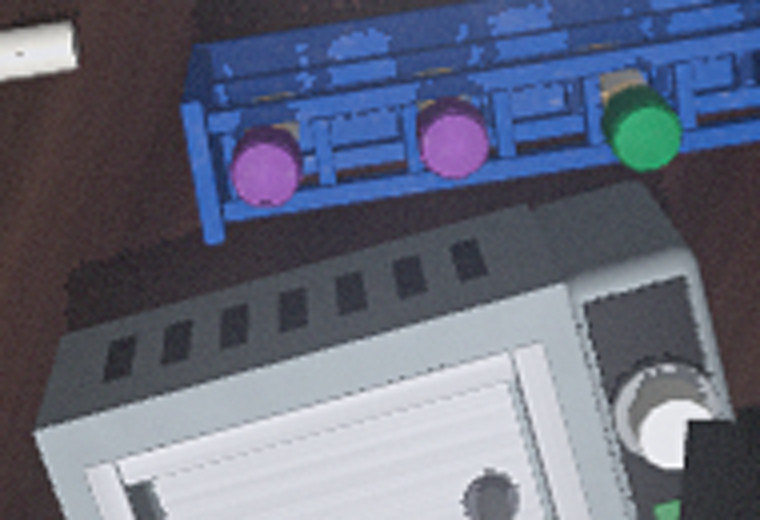

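View pics/w6c.png

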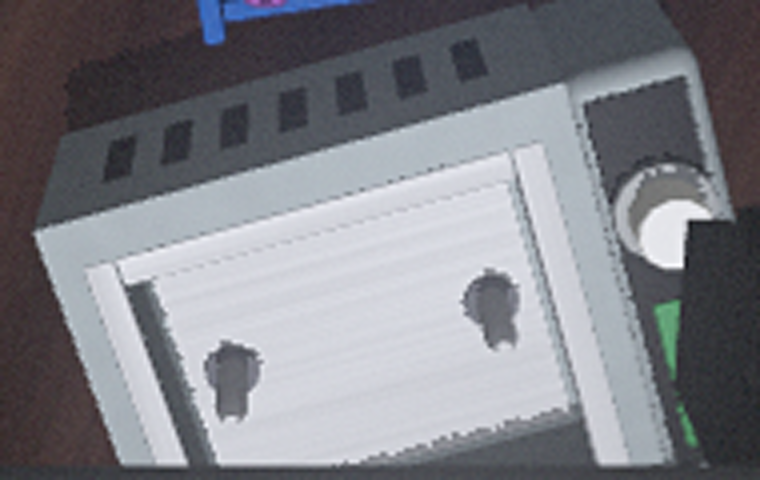

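```bash
cat > w6.py <<'E'
from fit import *
import fit as F, json
c6=json.load(open("w6.json")); c6={k:np.array(v) for k,v in c6.items()}
_o=bot.calibration
class W: pass
F.bot=W(); F.bot.calibration=lambda n: c6
obs=[]
def T(x,y,off,s): return off[0]+(x+.5)/s-.5,off[1]+(y+.5)/s-.5
def add(p,P,off,s=4,w=1): u,v=T(*p,off,s); obs.append(("w",u,v,P,w))
for p,P in [((232,417),(0,-34,70)),((500,343),(0,34,70)),((231,370),(0,-34,45)),((491,298),(0,34,45)),((35,232),(-60,-64,68)),((568,85),(-60,62,68))]: add(p,P,(250,230))
x,r=fit(obs,[.6,0,.6]); print("bath",x.round(4));print(r.round(1).tolist())
obs.clear()
for p,P in [((112,50),(-36,-44,36)),((514,50),(-36,44,36)),((495,380),(36,44,36)),((112,380),(36,-44,36)),((156,216),(0,-34,36)),((457,217),(0,34,36)),((318,222),(0,0,58))]: add(p,P,(290,70))
x,r=fit(obs,[.42,-.06,.35]); print("block",x.round(4));print(r.round(1).tolist())
print(atz("w",[T(*p,(250,180),4) for p in [(645,141),(453,147),(266,174)]],.081,c6).round(4))
E
python3 w6.py
```

```text
bath [ 0.5985 -0.0186  0.6345]
[[-0.2, 0.4], [1.4, 1.0], [0.5, -0.7], [0.3, 0.2], [-0.3, -0.8], [-1.9, -0.0]]
block [ 0.4174 -0.0617  0.3492]
[[0.0, -0.1], [-0.3, -0.1], [-0.7, -0.7], [0.1, -0.5], [0.2, 0.5], [0.3, 0.2], [0.3, 0.6]]
[[ 0.4735 -0.0038  0.081 ]
 [ 0.4887 -0.0418  0.081 ]
 [ 0.5079 -0.0772  0.081 ]]
```

```bash
python3 -c "
from plan import *
rows([(.418,-.0617,.2,200),(.418,-.0617,.1,200)],y0=200,pos=(.49,-.085,.2745))"
```

```text
from [ 0.49   -0.085   0.2745] 200 F [ 0.  -0.4 -0.9] t 7.8 w 0.0868
[[[0.0621, 0.0497, 0.0388, -0.0], [0.0621, 0.0498, 0.0388, -0.0], [0.0621, 0.0497, 0.0387, -0.0], [0.125, 0.0, 0.0, -0.0], [0.125, 0.0, 0.0, -0.0]]]
ends [ 0.418  -0.0617  0.1   ] 200.0
```

>>> send_rows(increments=[[[0.062,0.0497,0.0388,0],[0.062,0.0498,0.0388,0],[0.062,0.0497,0.0387,0],[0.1,0,0,0],[0.1,0,0,0]]])

```text
t: 8.43
tool_pos: [0.4173, -0.0616, 0.1174]
orientation: [0.58, -0.405, -0.579, -0.406]
ft_force: [0.6, -0.9, 0.1]
gripper_width: 0.0868
```

>>> send_rows(increments=[[[0,0,0,0],[0,0,0,0],[0,0,0,0]]])

```text
t: 8.8
tool_pos: [0.418, -0.0622, 0.1197]
orientation: [0.58, -0.405, -0.578, -0.406]
ft_force: [-0.2, -0.5, -0.2]
gripper_width: 0.0867
```

Run:
```python
from plan import *
s=bot.read_state(); c=bot.calibration("wrist")
show("wrist","w7"); print(s["tool_pos"],s["joints"].round(2),yaw(R.from_quat(s["orientation"]).as_matrix()))
print([bot.read_state()["tool_pos"].round(4).tolist() for _ in range(3)])
print(proj("wrist",[(.418,-.0617,.058),(.418-.342*.022,-.0617+.94*.022,.058)],c))
```

```text
[ 0.41795956 -0.06218945  0.11966163] [ 0.81 -0.02 -0.75  2.09 -0.01  1.06  1.99] -159.99862726292767
[[0.4178, -0.0622, 0.1195], [0.4178, -0.0622, 0.1195], [0.4178, -0.0622, 0.1195]]
[[315.60381238 255.30800437]
 [355.3980769  255.3233704 ]]
```

View pics/w7.png

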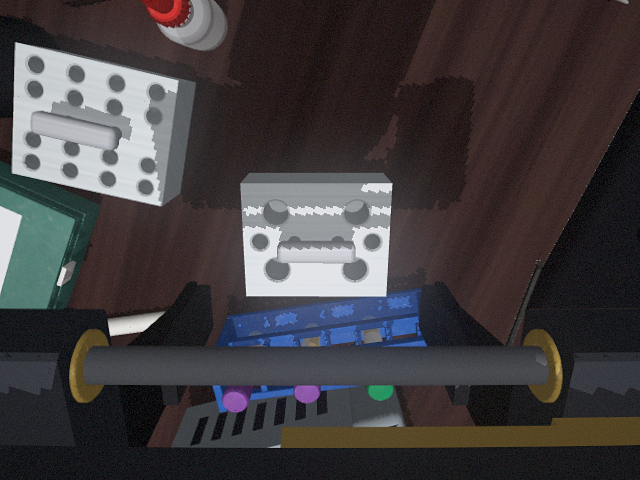

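>>> send_rows(increments=[[[0.06,0,0,0],[0.06,0,0,0],[0.05,0,0,0],[0.026,0,0,0],[0,0,0,0]]])

```text
t: 9.48
tool_pos: [0.4168, -0.0621, 0.0398]
orientation: [-0.579, 0.406, 0.579, 0.406]
ft_force: [-0.4, -0.7, -0.5]
gripper_width: 0.0869
```

>>> send_rows(increments=[[[0,0,0,0],[0,0,0,0],[0,0,0,0],[0,0,0,0]]], jaw=1, squeeze=45)

```text
t: 9.98
tool_pos: [0.4168, -0.0622, 0.0399]
orientation: [0.579, -0.406, -0.579, -0.406]
ft_force: [-0.3, 0.1, -0.1]
gripper_width: 0.0551
```

>>> send_rows(increments=[[[0,0,0,0],[0,0,0,0],[0,0,0,0]]])

```text
t: 10.35
tool_pos: [0.4167, -0.0621, 0.0397]
orientation: [-0.579, 0.406, 0.579, 0.406]
ft_force: [-0.6, 1.8, 1.3]
gripper_width: 0.0427
```

>>> send_rows(increments=[[[-0.03,0,0,0],[-0.06,0,0,0],[-0.08,0,0,0],[-0.08,0,0,0],[-0.04,0,0,0]]])

```text
t: 10.98
tool_pos: [0.4171, -0.0622, 0.1574]
orientation: [0.58, -0.406, -0.579, -0.406]
ft_force: [0.3, 0.0, -6.5]
gripper_width: 0.0431
```

>>> send_rows(increments=[[[0,0,0,0],[0,0,0,0]]])

```text
t: 11.22
tool_pos: [0.4159, -0.0621, 0.1545]
orientation: [-0.579, 0.406, 0.58, 0.405]
ft_force: [-1.5, 0.2, -5.9]
gripper_width: 0.0433
```

Run:
```python
from plan import *
s=bot.read_state(); c=bot.calibration("wrist")
show("wrist","w8"); show("scene","s8"); print(s["tool_pos"],s["ft_force"],s["wrist_torque"],s["gripper_width"],yaw(R.from_quat(s["orientation"]).as_matrix()))
```

```text
[ 0.41587729 -0.06210379  0.15451384] [-1.5368492   0.21845894 -5.91003515] [ 0.13120818 -0.07492967 -0.01077876] 0.04333443278607586 -160.0005790542818
```

View pics/w8.png

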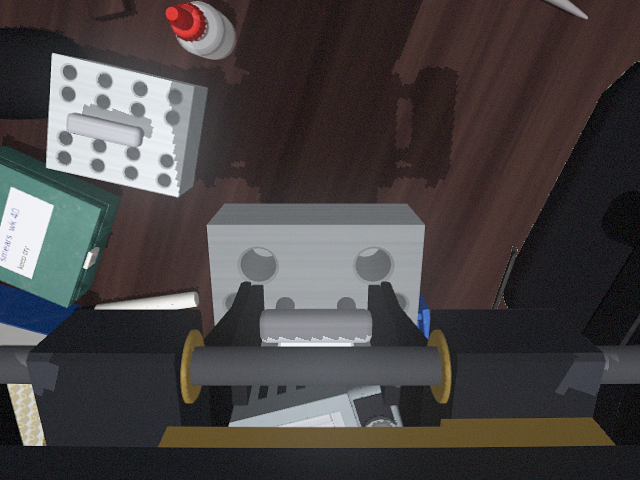

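View pics/s8.png

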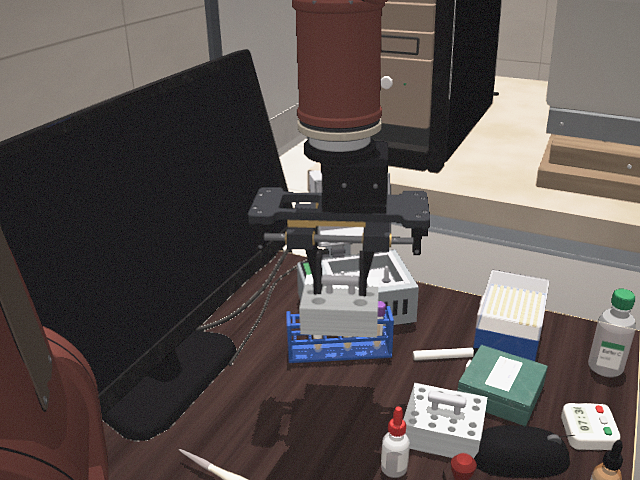

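Run:
```python
from plan import *
crop("pics/w8.png",195,195,245,150,3,"pics/w8a.png")
s=bot.read_state(); c=bot.calibration("wrist"); p=s["tool_pos"]
def L(x,y,z): 
    a=math.radians(20); cc,ss=math.cos(a),math.sin(a); return (p[0]+cc*x-ss*y,p[1]+ss*x+cc*y,p[2]-.0038+z)
P=proj("wrist",[L(-.036,-.044,0),L(-.036,.044,0),L(-.036,-.044,-.036),L(-.036,.044,-.036),L(-.018,-.024,0),L(-.018,.024,0)],c); print(P.round(1)); print(((P-[195,195])*3).round(0))
```

```text
[[204.5 221.6]
 [424.3 221.6]
 [222.7 201. ]
 [406.1 200.9]
 [256.3 263.6]
 [372.7 263.5]]
[[ 28.  80.]
 [688.  80.]
 [ 83.  18.]
 [633.  18.]
 [184. 206.]
 [533. 206.]]
```

View pics/w8a.png

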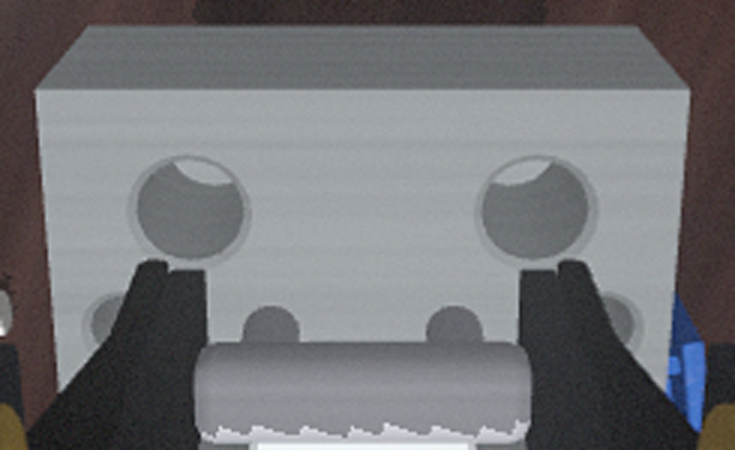

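Run:
```python
from h import *
crop("pics/t6.png",280,170,120,110,6,"pics/t6a.png")
crop("pics/s5.png",285,230,140,100,5,"pics/s5a.png")
```

```text
(no output)
```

View pics/t6a.png

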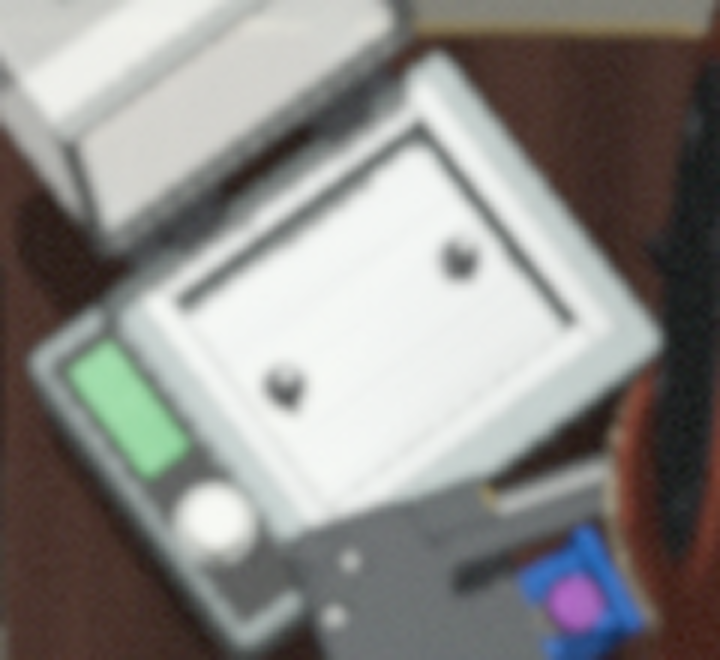

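View pics/s5a.png

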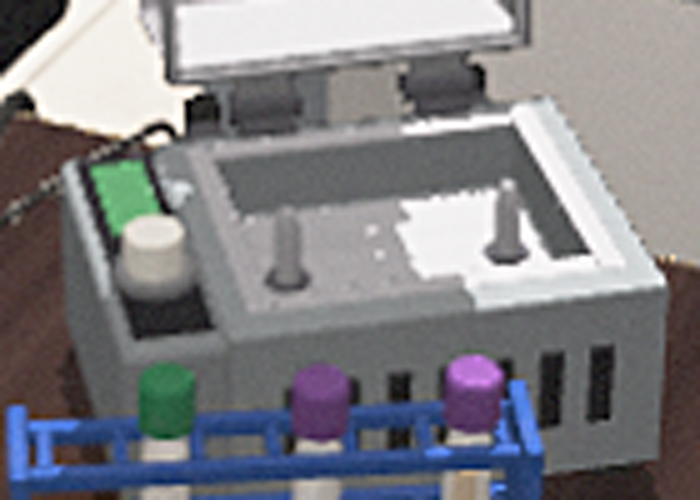

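Run:
```python
from fit import *
def T(x,y,off,s): return off[0]+(x+.5)/s-.5,off[1]+(y+.5)/s-.5
obs=[]
for n,off,s,L in [("top",(280,170),6,[((462,251),(0,-34,69)),((290,377),(0,34,69)),((660,340),(-60,-64,68)),((435,55),(52,-64,68)),((212,520),(-24,78.5,84))]),
 ("scene",(285,230),5,[((508,183),(0,-34,70)),((289,210),(0,34,70)),((664,292),(-60,-64,68)),((154,231),(-24,78.5,84)),((289,282),(0,34,45)),((508,255),(0,-34,45))])]:
    for p,P in L: u,v=T(*p,off,s); obs.append((n,u,v,P,1))
for sel in ["top","scene",None]:
    x,r=fit([o for o in obs if sel in(None,o[0])],[.6,0,.6]); print(sel,x.round(4)); 
    print(r.round(1).tolist())
```

```text
top [ 0.5992 -0.0172  0.6459]
[[0.0, -1.1], [-1.0, 0.0], [0.1, 0.4], [0.2, 0.0], [0.4, 0.3]]
scene [ 0.6007 -0.0198  0.6198]
[[0.4, 0.6], [-0.3, 0.2], [0.7, -1.0], [-0.5, -0.4], [-0.2, -0.0], [-0.1, 0.4]]
None [ 0.6001 -0.0188  0.6398]
[[1.0, -1.4], [-0.2, -0.5], [1.0, 0.2], [1.3, -0.4], [1.1, -0.3], [-0.4, 0.4], [-0.9, 0.4], [0.5, -1.5], [-0.8, 0.2], [-0.9, 0.3], [-0.9, 0.2]]
```

```bash
python3 -c "
from plan import *
rows([(.5989,-.0200,.1545,216.55)],step=.03,pos=(.4165,-.0621,.1545),y0=200)"
```

```text
from [ 0.4165 -0.0621  0.1545] 200 F [ 0.  -0.4 -5.6] t 11.32 w 0.0434
[[[-0.0, -0.0664, -0.0082, -0.0131], [-0.0, -0.066, -0.0109, -0.0131], [-0.0, -0.0654, -0.0136, -0.0131], [-0.0, -0.0648, -0.0162, -0.0131], [-0.0, -0.0641, -0.0189, -0.0131]]]
[[[-0.0, -0.0633, -0.0215, -0.0131], [-0.0, -0.0624, -0.0241, -0.0131]]]
ends [ 0.5989 -0.02    0.1545] 216.51
```

>>> send_rows(increments=[[[0,-0.0664,-0.0082,-0.0131],[0,-0.066,-0.0109,-0.0131],[0,-0.0654,-0.0136,-0.0131],[0,-0.0648,-0.0162,-0.0131],[0,-0.0641,-0.0189,-0.0131]]])

```text
t: 11.95
tool_pos: [0.5473, -0.032, 0.1544]
orientation: [-0.617, 0.344, 0.619, 0.344]
ft_force: [-0.1, 0.3, -4.6]
gripper_width: 0.0432
```

>>> send_rows(increments=[[[0,-0.0633,-0.0215,-0.0131],[0,-0.0624,-0.0241,-0.0131],[0,0,0,0],[0,0,0,0],[0,0,0,0]]])

```text
t: 12.58
tool_pos: [0.5984, -0.0204, 0.1553]
orientation: [-0.631, 0.319, 0.632, 0.318]
ft_force: [0.6, 0.3, -5.2]
gripper_width: 0.0431
```

Run:
```python
from plan import *
s=bot.read_state(); c=bot.calibration("wrist")
show("wrist","w9"); show("scene","s9"); print(s["tool_pos"],s["ft_force"],s["gripper_width"],yaw(R.from_quat(s["orientation"]).as_matrix())+360)
crop("pics/s9.png",270,170,170,150,4,"pics/s9a.png")
```

```text
[ 0.59837379 -0.02044127  0.15530969] [ 0.64741859  0.25000717 -5.1588198 ] 0.043106963466806994 216.47654852488577
```

View pics/w9.png

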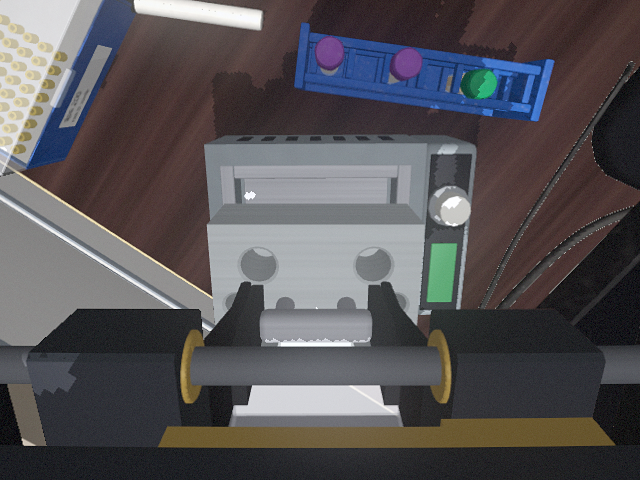

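View pics/s9a.png

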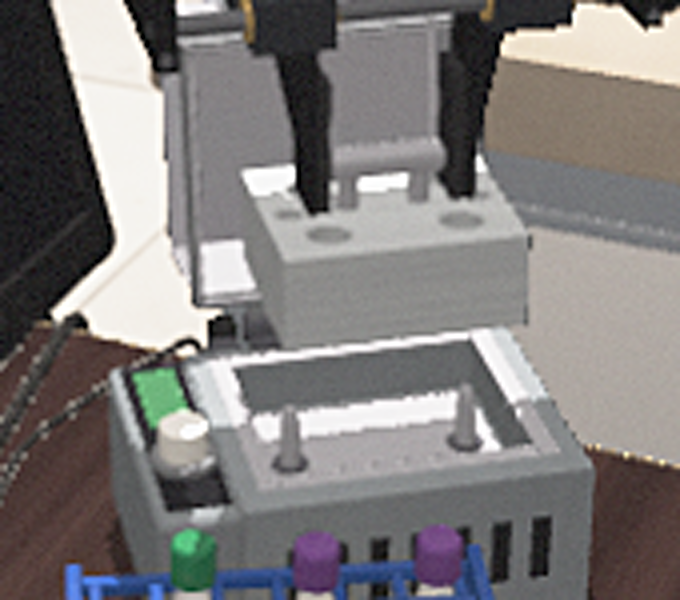

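Run:
```python
from plan import *
crop("pics/w9.png",195,125,290,180,2.75,"pics/w9a.png")
s=bot.read_state(); c=bot.calibration("wrist")
B=(.5995,-.0190,.638)
L=[(-60,-64,68),(-60,62,68),(-40,-48,68),(-40,48,68),(-40,-48,45),(-40,48,45),(-24,78.5,84)]
P=proj("wrist",[bw(*l,B=B) for l in L],c);print(((P-[195,125])*2.75).round(0).tolist())
```

```text
[[23.0, 50.0], [630.0, 49.0], [106.0, 145.0], [558.0, 144.0], [124.0, 127.0], [539.0, 127.0], [717.0, 236.0]]
```

View pics/w9a.png

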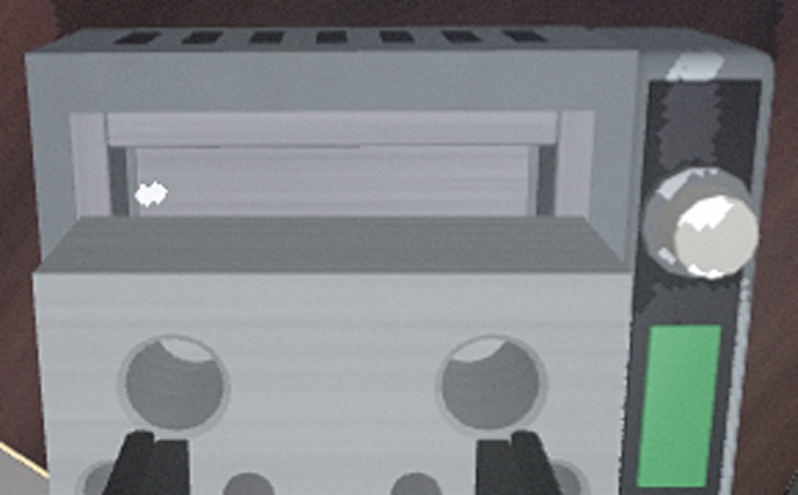

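>>> send_rows(increments=[[[0.04,0,0,0],[0.04,0,0,0],[0.01,0,0,0],[0,0,0,0],[0,0,0,0]]])

```text
t: 13.3
tool_pos: [0.5995, -0.0199, 0.1201]
orientation: [0.632, -0.318, -0.631, -0.318]
ft_force: [0.5, -0.1, -5.1]
gripper_width: 0.043
```

>>> send_rows(increments=[[[0.01,0,0,0],[0.01,0,0,0],[0.01,0,0,0],[0,0,0,0]]])

```text
t: 13.8
tool_pos: [0.5988, -0.0201, 0.1072]
orientation: [-0.631, 0.318, 0.632, 0.318]
ft_force: [-0.0, -0.7, -5.3]
gripper_width: 0.0433
```

>>> send_rows(increments=[[[0.01,0,0,0],[0.01,0,0,0],[0,0,0,0]]])

```text
t: 14.18
tool_pos: [0.5988, -0.0201, 0.0992]
orientation: [-0.631, 0.318, 0.632, 0.318]
ft_force: [0.4, 0.5, -5.0]
gripper_width: 0.043
```

>>> send_rows(increments=[[[0.01,0,0,0],[0.01,0,0,0],[0,0,0,0]]])

```text
t: 14.55
tool_pos: [0.5988, -0.02, 0.0912]
orientation: [-0.631, 0.318, 0.632, 0.318]
ft_force: [1.1, 1.0, -4.9]
gripper_width: 0.0432
```

>>> send_rows(increments=[[[0.007,0,0,0],[0.005,0,0,0],[0,0,0,0]]])

```text
t: 14.92
tool_pos: [0.599, -0.0201, 0.0867]
orientation: [-0.631, 0.318, 0.632, 0.318]
ft_force: [0.2, 0.2, -5.2]
gripper_width: 0.0436
```

>>> send_rows(increments=[[[0.004,0,0,0],[0,0,0,0]]])

```text
t: 15.18
tool_pos: [0.5991, -0.0201, 0.0852]
orientation: [-0.631, 0.318, 0.631, 0.318]
ft_force: [0.1, 0.3, -5.1]
gripper_width: 0.0437
```

>>> send_rows(increments=[[[0.004,0,0,0],[0,0,0,0]]])

```text
t: 15.42
tool_pos: [0.5994, -0.02, 0.0848]
orientation: [0.632, -0.318, -0.631, -0.318]
ft_force: [-3.8, -1.1, 4.1]
gripper_width: 0.0431
```

>>> send_rows(increments=[[[0.004,0,0,0],[0,0,0,0]]])

```text
t: 15.68
tool_pos: [0.5996, -0.0199, 0.0845]
orientation: [0.632, -0.318, -0.631, -0.318]
ft_force: [-8.6, -0.1, 17.9]
gripper_width: 0.0434
```

>>> send_rows(increments=[[[-0.005,0,0,0],[0,0,0,0],[0,0,0,0],[0,0,0,0]]], jaw=-0.4)

```text
t: 16.18
tool_pos: [0.5991, -0.02, 0.0839]
orientation: [-0.631, 0.318, 0.632, 0.318]
ft_force: [-0.8, 0.1, -0.5]
gripper_width: 0.0603
```

>>> send_rows(increments=[[[-0.03,0,0,0],[-0.06,0,0,0],[-0.1,0,0,0],[-0.12,0,0,0],[-0.1,0,0,0]]])

```text
t: 16.8
tool_pos: [0.5993, -0.0198, 0.2509]
orientation: [0.632, -0.318, -0.631, -0.318]
ft_force: [0.2, 0.4, -0.1]
gripper_width: 0.0609
```

```bash
python3 -c "
from plan import *
print(bw(-18,24),bw(-18,-24),bw(18,-24))
rows([(.50,-.09,.25,205.5)],step=.05)"
```

```text
(0.5708126417570396, -0.010956777546963541, 0.0) (0.5995549667531139, -0.04939996620009221, 0.0) (0.6283873582429604, -0.02784322245303646, 0.0)
from [ 0.5993 -0.0198  0.2509] -143.47 F [ 0.2  0.4 -0.1] t 16.8 w 0.0609
[[[0.0001, 0.0087, 0.0002, -0.0554], [0.0001, 0.0085, 0.0017, -0.0554], [0.0001, 0.0081, 0.0031, -0.0554], [0.0001, 0.0074, 0.0045, -0.0554], [0.0001, 0.0065, 0.0057, -0.0554]]]
[[[0.0001, 0.0055, 0.0068, -0.0554], [0.0001, 0.0042, 0.0076, -0.0554], [0.0001, 0.0028, 0.0082, -0.0554], [0.0001, 0.0014, 0.0086, -0.0554], [0.0001, -0.0002, 0.0087, -0.0554]]]
[[[0.0001, -0.0017, 0.0085, -0.0554], [0.0001, -0.0031, 0.0081, -0.0554], [0.0001, -0.0045, 0.0075, -0.0554], [0.0, -0.0057, 0.0066, -0.0554], [0.0001, -0.0067, 0.0055, -0.0554]]]
[[[0.0, -0.0076, 0.0042, -0.0554], [0.0001, -0.0082, 0.0029, -0.0554], [0.0, -0.0086, 0.0014, -0.0554], [0.0001, -0.0087, -0.0001, -0.0554], [0.0, -0.0085, -0.0016, -0.0554]]]
[[[0.0001, -0.0081, -0.0031, -0.0554], [0.0, -0.0075, -0.0044, -0.0554], [0.0001, -0.0066, -0.0057, -0.0554], [0.0, -0.0055, -0.0067, -0.0554], [0.0001, -0.0043, -0.0076, -0.0554]]]
[[[0.0, -0.0029, -0.0082, -0.0554], [0.0001, -0.0014, -0.0086, -0.0554], [0.0, 0.0001, -0.0087, -0.0554], [0.0001, 0.0016, -0.0085, -0.0554], [0.0, 0.003, -0.0081, -0.0554]]]
[[[0.0001, 0.0044, -0.0075, -0.0554], [0.0, 0.0056, -0.0066, -0.0554], [0.0001, 0.0067, -0.0056, -0.0554], [0.0, 0.0075, -0.0043, -0.0554], [0.0001, 0.0082, -0.0029, -0.0554]]]
ends [ 0.5  -0.09  0.25] 205.55
```

```bash
sed -i 's/^    out=\[\]/    y%=360; out=[]/' plan.py; sed -i 's/^B=.*/B=(0.5995,-0.0190,0.638)/' plan.py; python3 -c "
from plan import *
rows([(.52,-.08,.25,205.5)],step=.05)"
```

```text
from [ 0.5993 -0.0198  0.2509] -143.47 F [ 0.2  0.4 -0.1] t 16.8 w 0.0609
[[[0.0012, 0.1245, -0.0015, 0.0306], [0.0012, 0.1237, -0.0135, 0.0306]]]
ends [ 0.52 -0.08  0.25] 205.51
```

>>> send_rows(increments=[[[0,0.1245,-0.0015,0.0306],[0,0.1237,-0.0135,0.0306],[0,0,0,0],[0,0,0,0]]])

```text
t: 17.3
tool_pos: [0.5202, -0.08, 0.249]
orientation: [0.599, -0.377, -0.598, -0.377]
ft_force: [-0.2, 0.2, -0.1]
gripper_width: 0.0609
```

Run:
```python
from plan import *
import json
s=bot.read_state(); 
c=bot.calibration("wrist"); json.dump({k:np.array(v).tolist() for k,v in c.items()},open("w10.json","w"))
show("wrist","w10");show("scene","s10"); print(s["tool_pos"],yaw(R.from_quat(s["orientation"]).as_matrix())%360)
crop("pics/s10.png",270,200,170,150,4,"pics/s10a.png")
```

```text
[ 0.52015457 -0.08000849  0.24897438] 205.5202038404374
```

View pics/w10.png

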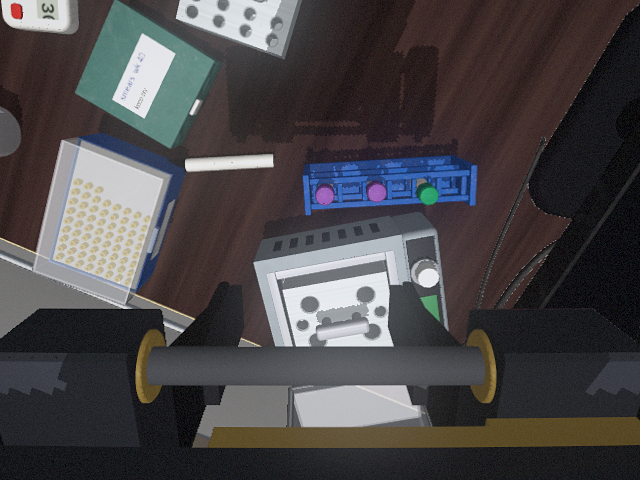

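View pics/s10a.png

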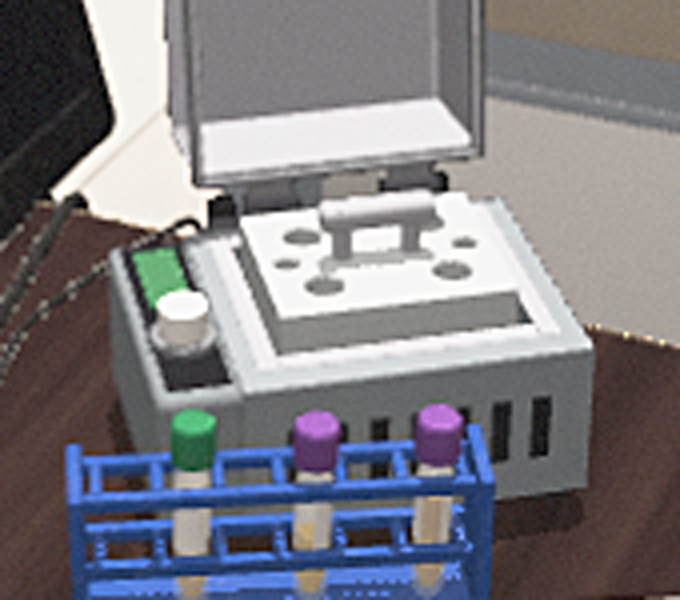

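Run:
```python
from h import *
crop("pics/w10.png",295,145,190,80,4,"pics/w10a.png")
crop("pics/w10.png",265,255,150,95,5,"pics/w10b.png")
```

```text
(no output)
```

View pics/w10a.png

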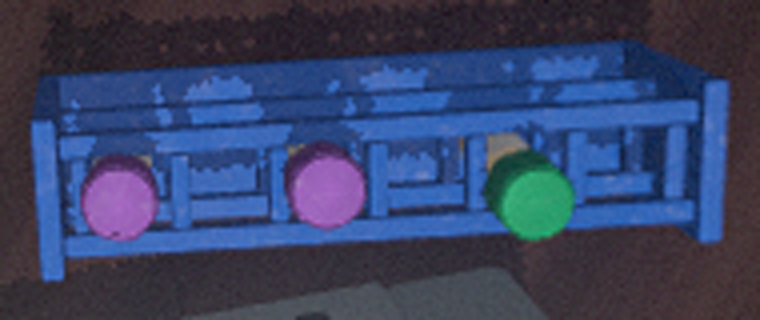

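View pics/w10b.png

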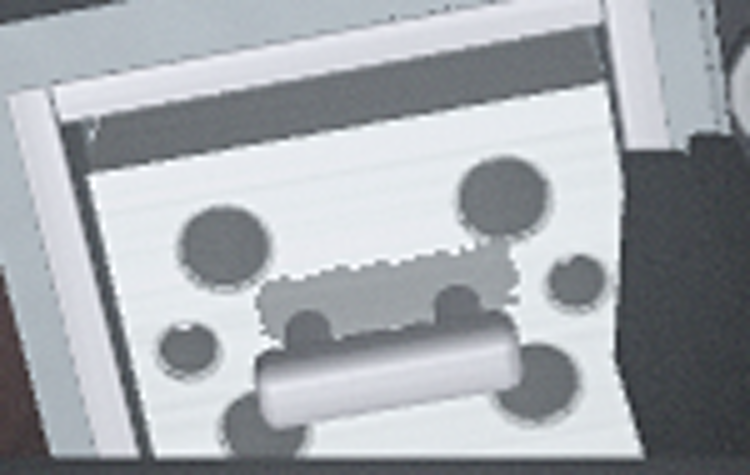

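Run:
```python
from fit import *
import fit as F, json
c={k:np.array(v) for k,v in json.load(open("w10.json")).items()}
class W: pass
F.bot=W(); F.bot.calibration=lambda n: c
def T(x,y,off,s): return off[0]+(x+.5)/s-.5,off[1]+(y+.5)/s-.5
obs=[]
for p,P in [((225,247),(-18,-24,81)),((503,198),(-18,24,81)),((188,350),(0,-34,81)),((577,282),(0,34,81)),((538,382),(18,24,81)),((90,173),(-36,-44,81)),((603,86),(-36,44,81))]:
    u,v=T(*p,(265,255),5); obs.append(("w",u,v,P,1))
x,r=fit(obs,[.6,0,.6]); print(x.round(4)); print(r.round(1).tolist())
cc,ss=np.cos(x[2]),np.sin(x[2])
for q in [(-18,24),(-18,-24),(18,-24)]: print(q,(x[0]+(cc*q[0]-ss*q[1])/1e3).round(4),(x[1]+(ss*q[0]+cc*q[1])/1e3).round(4))
print(atz("w",[T(*p,(295,145),4) for p in [(119,201),(326,188),(535,200)]],.081,c).round(4))
```

```text
[ 0.5984 -0.0178  0.6375]
[[-0.1, 0.2], [0.2, 0.1], [-0.0, 0.0], [0.3, 0.1], [-0.3, 0.4], [-0.7, 0.0], [0.7, -1.1]]
(-18, 24) 0.5697 -0.0092
(-18, -24) 0.5983 -0.0478
(18, -24) 0.6272 -0.0264
[[ 0.5077 -0.0777  0.081 ]
 [ 0.488  -0.0424  0.081 ]
 [ 0.4725 -0.0044  0.081 ]]
```

```bash
sed -i 's/^B=.*/B=(0.5997,-0.0190,0.6375)/' plan.py; python3 -c "
from plan import *
rows([(.5086,-.0774,.11,205.4)],step=.05)"
```

```text
from [ 0.5205 -0.0792  0.2485] -154.39 F [ 0.2 -0.1 -0.4] t 17.4 w 0.0611
[[[0.1154, 0.0083, 0.0057, 0.0004], [0.1154, 0.0083, 0.0056, 0.0004], [0.1154, 0.0083, 0.0056, 0.0004]]]
ends [ 0.5086 -0.0774  0.11  ] 205.39
```

>>> send_rows(increments=[[[0.1154,0.0083,0.0057,0],[0.1154,0.0083,0.0056,0],[0.1154,0.0083,0.0056,0],[0,0,0,0],[0,0,0,0]]], jaw=0.4)

```text
t: 18.02
tool_pos: [0.5093, -0.0778, 0.1112]
orientation: [0.599, -0.376, -0.598, -0.377]
ft_force: [-0.4, 0.2, 0.7]
gripper_width: 0.0275
```

Run:
```python
from plan import *
s=bot.read_state(); show("wrist","w11"); print(s["tool_pos"],s["gripper_width"],yaw(R.from_quat(s["orientation"]).as_matrix())%360)
```

```text
[ 0.50934488 -0.07775072  0.1112337 ] 0.027496840290228586 205.56787865863924
```

View pics/w11.png

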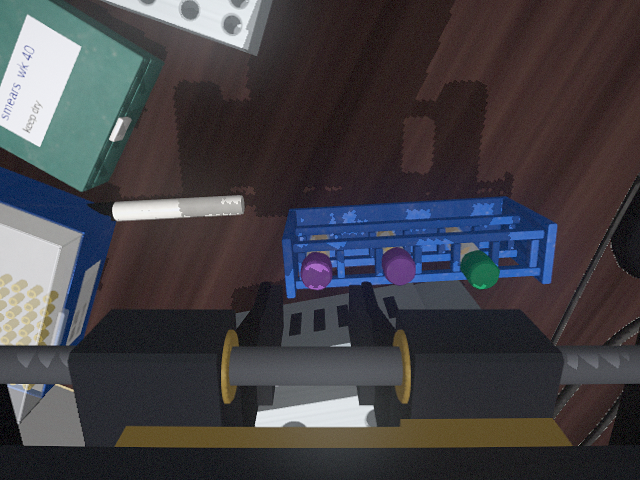

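>>> send_rows(increments=[[[0.04,0,0,0],[0.04,0,0,0],[0.024,0,0,0],[0,0,0,0],[0,0,0,0]]])

```text
t: 18.7
tool_pos: [0.5081, -0.0784, 0.0682]
orientation: [0.598, -0.377, -0.598, -0.377]
ft_force: [-0.9, 0.6, 0.2]
gripper_width: 0.0262
```

Run:
```python
from plan import *
s=bot.read_state(); show("wrist","w12"); print(s["tool_pos"],s["ft_force"],s["gripper_width"],yaw(R.from_quat(s["orientation"]).as_matrix())%360)
crop("pics/w12.png",200,200,300,220,2.6,"pics/w12a.png")
```

```text
[ 0.50812061 -0.07838195  0.06820228] [-0.89605498  0.60892751  0.1504802 ] 0.026239135099497064 205.49728064636307
```

View pics/w12a.png

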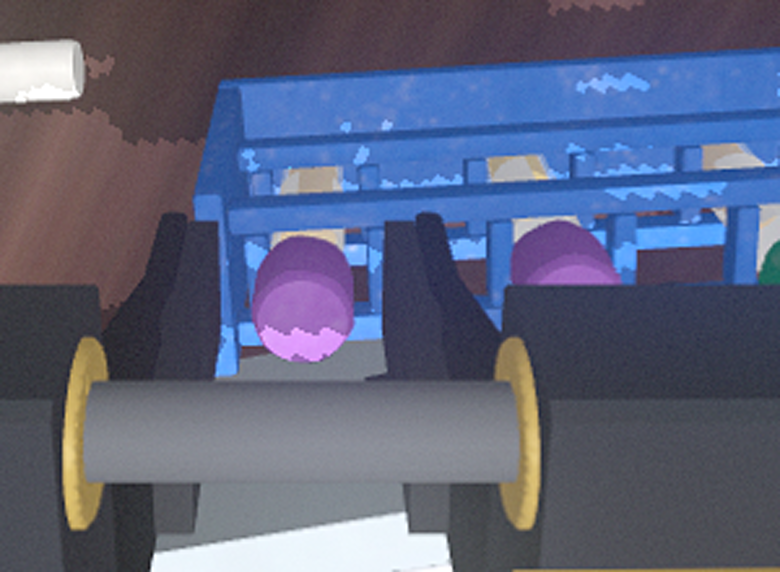

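Cap centred between the fingers. Grip.

>>> send_rows(increments=[[[0,0,0,0],[0,0,0,0],[0,0,0,0]]], jaw=1, squeeze=25)

```text
t: 19.12
tool_pos: [0.508, -0.0783, 0.0682]
orientation: [0.598, -0.377, -0.598, -0.377]
ft_force: [-1.4, 0.8, 1.4]
gripper_width: 0.0143
```

>>> send_rows(increments=[[[-0.03,0,0,0],[-0.07,0,0,0],[-0.08,0,0,0],[-0.08,0,0,0],[-0.04,0,0,0]]])

```text
t: 19.75
tool_pos: [0.5086, -0.0786, 0.1903]
orientation: [0.599, -0.377, -0.597, -0.378]
ft_force: [1.0, -0.0, -1.4]
gripper_width: 0.0142
```

Run:
```python
from plan import *
s=bot.read_state(); c=bot.calibration("wrist"); show("wrist","w13");show("scene","s13"); print(s["tool_pos"],s["ft_force"],s["gripper_width"],yaw(R.from_quat(s["orientation"]).as_matrix())%360)
crop("pics/w13.png",200,200,300,220,2.6,"pics/w13a.png")
crop("pics/s13.png",270,150,170,150,4,"pics/s13a.png")
M=R.from_quat(s["orientation"]).as_matrix()
P=proj("wrist",[s["tool_pos"]+M@np.array([-.012,d,0]) for d in (-.008,0,.008)],c); print(((P-200)*2.6).round(0))
rows([(*bw(18,-24)[:2],.19,216.5)],step=.03)
```

```text
[ 0.50861669 -0.07856772  0.19026384] [ 1.03245932 -0.03059188 -1.44508598] 0.014177328387988969 205.48758782295025
[[298. 362.]
 [298. 316.]
 [298. 268.]]
from [ 0.5088 -0.0787  0.1897] -154.52 F [-0.5 -1.1 -0.1] t 19.85 w 0.0144
[[[-0.0002, -0.065, -0.0027, -0.0122], [-0.0002, -0.0649, -0.0051, -0.0122], [-0.0002, -0.0646, -0.0076, -0.0122], [-0.0001, -0.0643, -0.0101, -0.0122], [-0.0002, -0.0638, -0.0126, -0.0122]]]
ends [ 0.6284 -0.0276  0.19  ] 216.46
```

View pics/w13a.png

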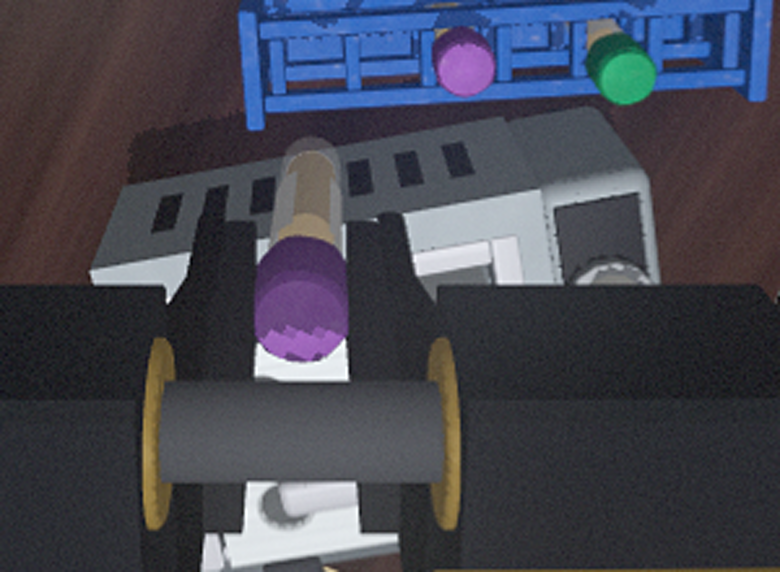

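View pics/s13a.png

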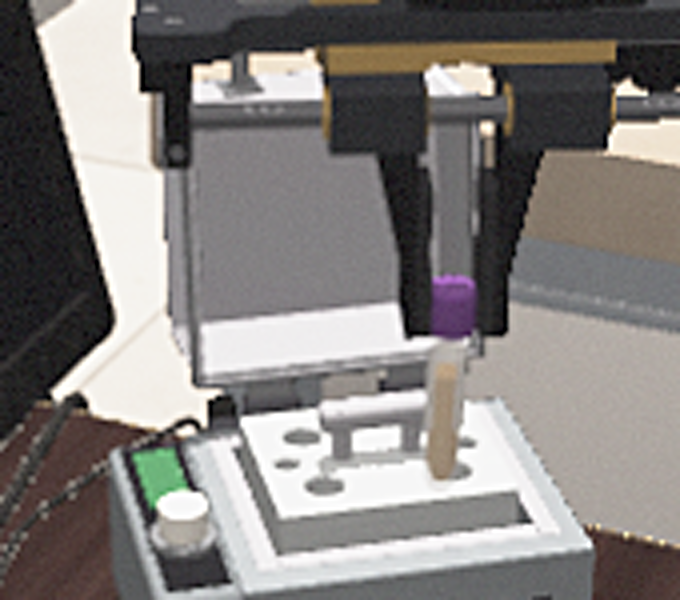

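Run:
```python
from plan import *
rows([(*bw(18,-26)[:2],.19,216.5)],step=.03)
```

```text
from [ 0.5088 -0.0787  0.1897] -154.52 F [-0.5 -1.1 -0.1] t 19.85 w 0.0144
[[[-0.0002, -0.0652, -0.0036, -0.0122], [-0.0002, -0.065, -0.0062, -0.0122], [-0.0002, -0.0647, -0.0086, -0.0122], [-0.0001, -0.0644, -0.0111, -0.0122], [-0.0002, -0.0639, -0.0136, -0.0122]]]
ends [ 0.6296 -0.0292  0.19  ] 216.46
```

>>> send_rows(increments=[[[0,-0.0652,-0.0036,-0.0122],[0,-0.065,-0.0062,-0.0122],[0,-0.0647,-0.0086,-0.0122],[0,-0.0644,-0.0111,-0.0122],[0,-0.0639,-0.0136,-0.0122]]])

```text
t: 20.48
tool_pos: [0.6289, -0.0287, 0.1862]
orientation: [-0.631, 0.318, 0.632, 0.318]
ft_force: [0.3, -0.0, 0.1]
gripper_width: 0.0143
```

>>> send_rows(increments=[[[0,0,0,0],[0.05,0,0,0],[0.05,0,0,0],[0,0,0,0],[0,0,0,0]]])

```text
t: 21.1
tool_pos: [0.6286, -0.0292, 0.1481]
orientation: [0.631, -0.319, -0.631, -0.319]
ft_force: [-0.5, 0.6, -0.4]
gripper_width: 0.014
```

Run:
```python
from plan import *
s=bot.read_state(); c=bot.calibration("wrist"); show("wrist","w14");show("scene","s14");show("top","t14"); print(s["tool_pos"],s["ft_force"],s["gripper_width"],yaw(R.from_quat(s["orientation"]).as_matrix())%360)
crop("pics/w14.png",200,180,300,220,2.6,"pics/w14a.png")
crop("pics/s14.png",310,200,120,110,6,"pics/s14a.png")
f=np.array(bw(18,-24,81)); print("well scene",((proj("scene",[f,bw(18,-24,126)])-[310,200])*6).round(), "wrist",((proj("wrist",[f],c)-[200,180])*2.6).round())
```

```text
[ 0.62862822 -0.02915386  0.14811972] [-0.504638    0.56853571 -0.42992778] 0.013983487826227443 216.45134614716656
well scene [[398. 332.]
 [402. 174.]] wrist [[304. 190.]]
```

View pics/w14a.png

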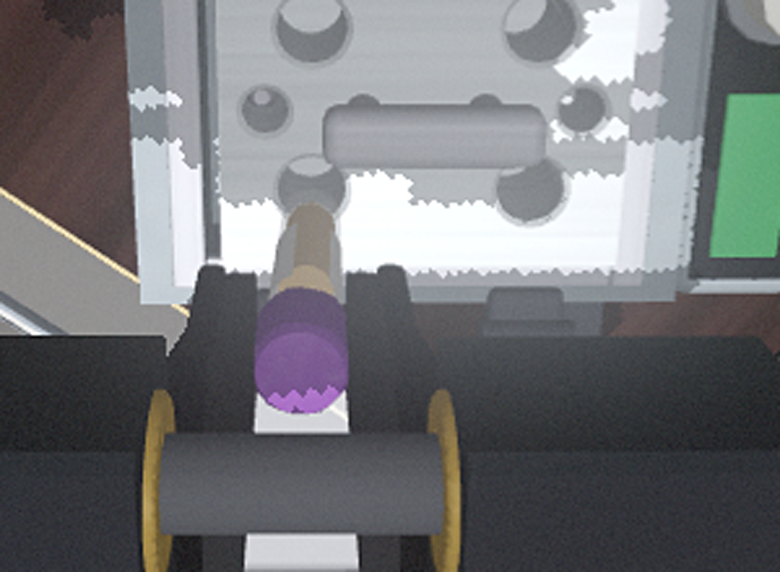

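View pics/s14a.png

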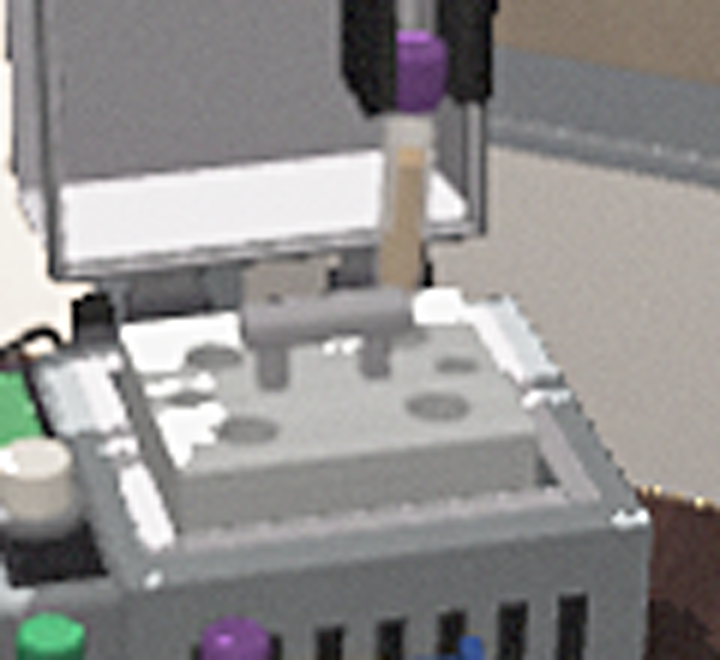

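Run:
```python
from plan import *
crop("pics/w14.png",290,235,70,70,10,"pics/w14b.png")
s=bot.read_state(); c=bot.calibration("wrist");M=R.from_quat(s["orientation"]).as_matrix();p=s["tool_pos"]
P=proj("wrist",[p+M@np.array([.0575,0,0]),p+M@np.array([.064,0,0]),p+M@np.array([-.012,0,0]),p+M@np.array([-.012,-.008,0]),bw(18,-24,81)],c)
print(((P-[290,235])*10).round(),p)
```

```text
[[ 244.  227.]
 [ 244.  185.]
 [ 242.  863.]
 [ 242. 1042.]
 [ 272.  165.]] [ 0.62913918 -0.02896328  0.14878685]
```

View pics/w14b.png

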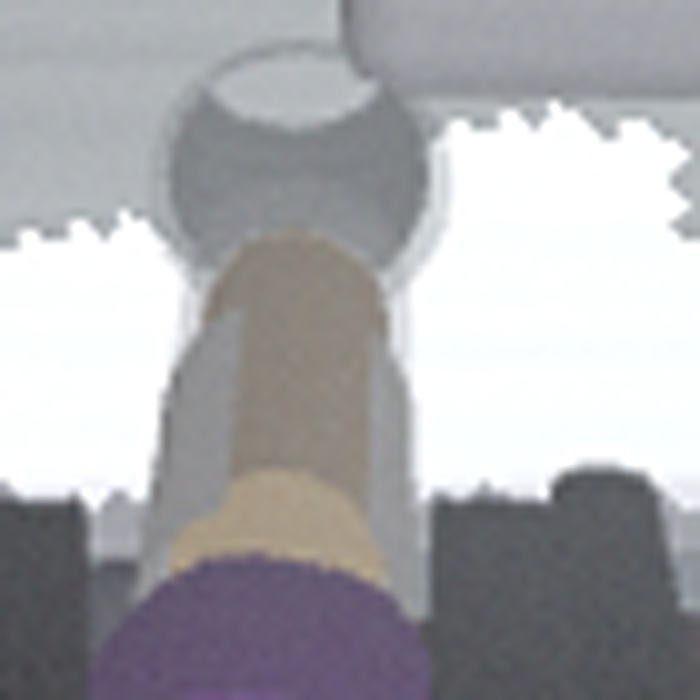

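Run:
```python
from plan import *
crop("pics/w13.png",280,240,80,100,7,"pics/w13b.png")
s=bot.read_state(); c=bot.calibration("wrist");M=R.from_quat(s["orientation"]).as_matrix();p=s["tool_pos"]
P=proj("wrist",[p+M@np.array([.0567,0,0]),p+M@np.array([.0567,.0065,0]),p+M@np.array([-.0128,0,0]),p+M@np.array([-.0128,-.008,0]),p+M@np.array([.0032,.008,0])],c)
print(((P-[280,240])*7).round(),p)
```

```text
[[241. 127.]
 [241.  48.]
 [240. 576.]
 [240. 702.]
 [240. 323.]] [ 0.62913918 -0.02896328  0.14878685]
```

View pics/w13b.png

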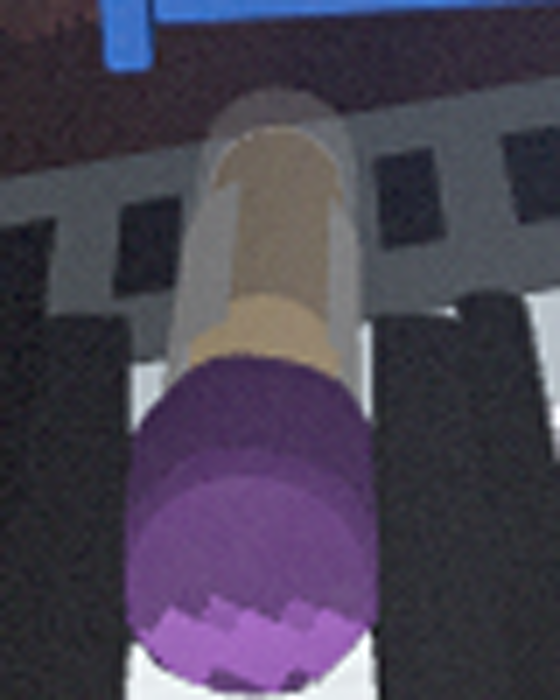

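>>> send_rows(increments=[[[0,0.0088,0,0],[0,0,0,0],[0,0,0,0]]])

```text
t: 21.62
tool_pos: [0.626, -0.0311, 0.1482]
orientation: [0.631, -0.318, -0.631, -0.319]
ft_force: [-0.2, 0.1, -0.2]
gripper_width: 0.014
```

Run:
```python
from plan import *
s=bot.read_state();show("wrist","w15");show("scene","s15"); print(s["tool_pos"],s["ft_force"])
crop("pics/w15.png",290,235,70,70,9,"pics/w15b.png")
crop("pics/s15.png",330,200,80,80,7,"pics/s15b.png")
```

```text
[ 0.6259808  -0.03111986  0.14815594] [-0.24300073  0.1101146  -0.22188478]
```

View pics/w15b.png

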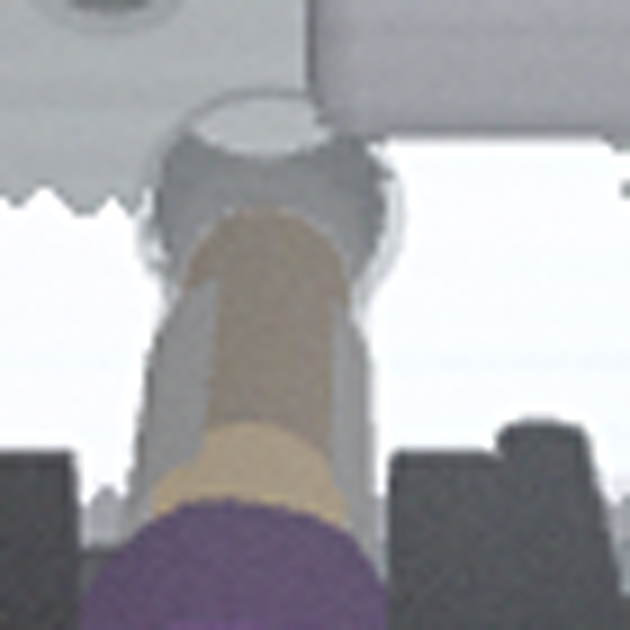

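View pics/s15b.png

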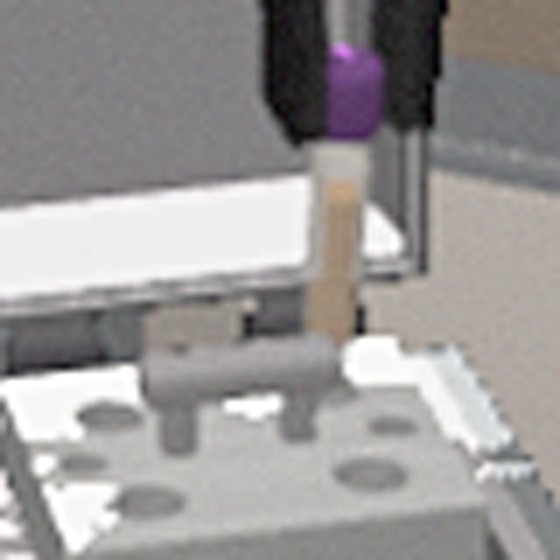

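>>> send_rows(increments=[[[0.01,0,0,0],[0.01,0,0,0],[0,0,0,0]]], squeeze=12)

```text
t: 22.1
tool_pos: [0.6256, -0.031, 0.1394]
orientation: [-0.631, 0.318, 0.632, 0.318]
ft_force: [0.7, -0.1, -0.4]
gripper_width: 0.0149
```

Run:
```python
from plan import *
s=bot.read_state();show("wrist","w16");show("scene","s16"); print(s["tool_pos"],s["ft_force"])
crop("pics/w16.png",290,235,70,70,9,"pics/w16b.png")
```

```text
[ 0.62562888 -0.03102073  0.13942407] [ 0.6658099  -0.076358   -0.41727611]
```

View pics/w16b.png

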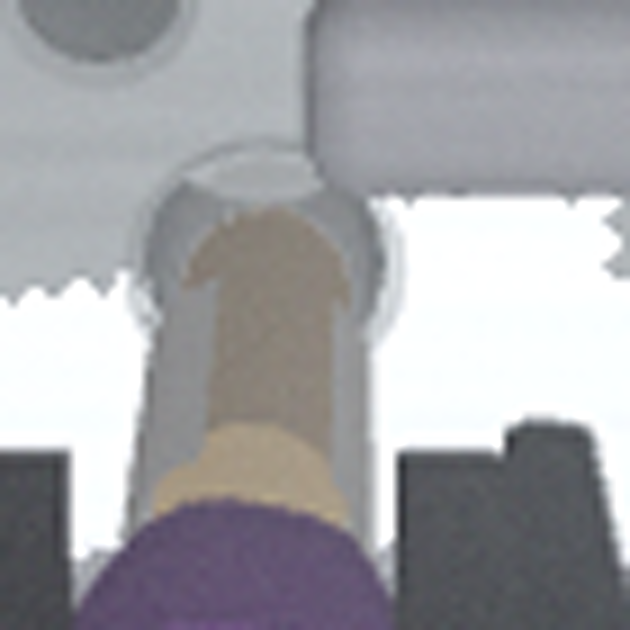

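>>> send_rows(increments=[[[0.013,-0.002,0.0008,0],[0.013,-0.002,0.0008,0],[0,0,0,0]]])

```text
t: 22.58
tool_pos: [0.6265, -0.0295, 0.1289]
orientation: [-0.631, 0.318, 0.632, 0.318]
ft_force: [0.7, 0.1, 0.4]
gripper_width: 0.0147
```

>>> send_rows(increments=[[[0.013,-0.002,0.0008,0],[0.013,-0.002,0.0008,0],[0,0,0,0]]])

```text
t: 22.95
tool_pos: [0.6274, -0.028, 0.1186]
orientation: [-0.631, 0.318, 0.632, 0.318]
ft_force: [-1.0, -0.1, 0.0]
gripper_width: 0.0146
```

>>> send_rows(increments=[[[0.008,-0.001,0.0004,0],[0.004,0,0,0],[0,0,0,0]]])

```text
t: 23.32
tool_pos: [0.6279, -0.0278, 0.1142]
orientation: [-0.631, 0.318, 0.631, 0.318]
ft_force: [-0.2, 0.3, 0.3]
gripper_width: 0.0151
```

Run:
```python
from plan import *
s=bot.read_state();show("wrist","w17");show("scene","s17"); print(s["tool_pos"],s["ft_force"])
crop("pics/w17.png",250,180,150,180,4,"pics/w17b.png")
crop("pics/s17.png",310,200,120,110,6,"pics/s17b.png")
```

```text
[ 0.62785603 -0.02777148  0.11423937] [-0.16517541  0.26945296  0.34150839]
```

View pics/w17b.png

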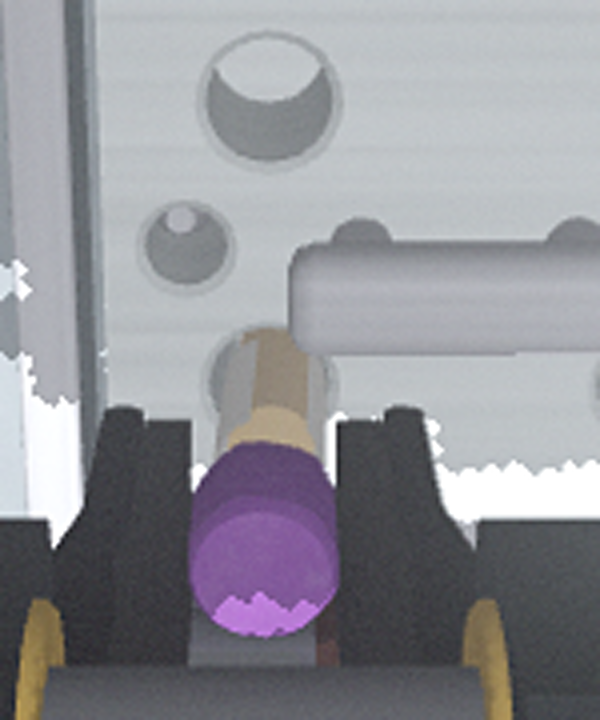

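View pics/s17b.png

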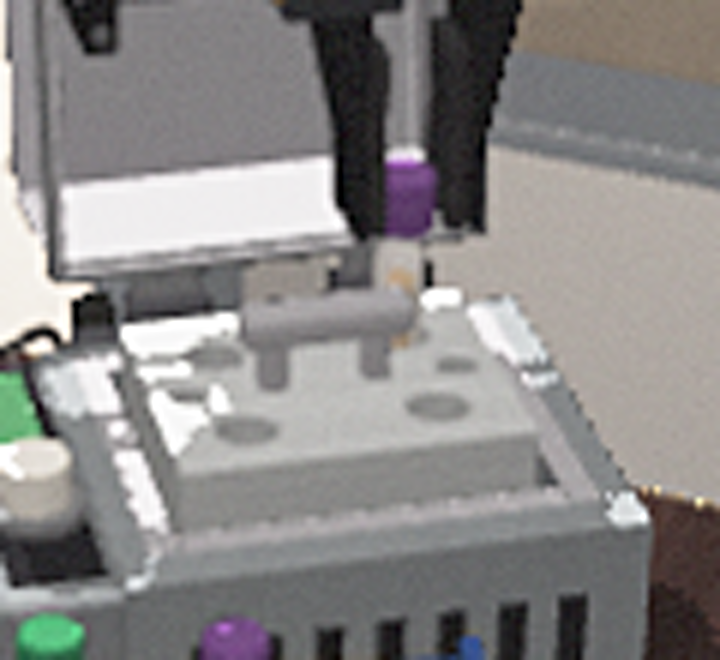

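>>> send_rows(increments=[[[0.003,0,0,0],[0,0,0,0]]])

```text
t: 23.68
tool_pos: [0.6279, -0.0278, 0.1132]
orientation: [-0.631, 0.318, 0.631, 0.318]
ft_force: [0.4, 0.3, -0.6]
gripper_width: 0.0148
```

>>> send_rows(increments=[[[0,0,0,0],[0,0,0,0],[-0.02,0,0,0],[-0.06,0,0,0],[-0.12,0,0,0]]], jaw=0.4)

```text
t: 24.3
tool_pos: [0.6269, -0.0279, 0.1929]
orientation: [-0.63, 0.319, 0.632, 0.318]
ft_force: [0.9, -0.8, -0.6]
gripper_width: 0.0264
```

Run:
```python
from plan import *
rows([(.4892,-.042,.2,205.4),(.4892,-.042,.11,205.4)],step=.05)
```

```text
from [ 0.6269 -0.0279  0.1929] -143.52 F [ 0.9 -0.8 -0.6] t 24.3 w 0.0264
[[[-0.0059, 0.0993, 0.0588, 0.0205], [-0.0059, 0.1028, 0.0522, 0.0205], [-0.0059, 0.106, 0.0455, 0.0205], [0.1125, -0.0, 0.0, 0.0], [0.1125, -0.0, 0.0001, 0.0]]]
ends [ 0.4892 -0.042   0.11  ] 205.41
```

>>> send_rows(increments=[[[-0.006,0.0993,0.0588,0.0205],[-0.006,0.1028,0.0522,0.0205],[-0.006,0.106,0.0455,0.0205],[0,0,0,0]]])

```text
t: 24.8
tool_pos: [0.4882, -0.0426, 0.2013]
orientation: [0.598, -0.379, -0.597, -0.377]
ft_force: [0.2, -0.1, 0.0]
gripper_width: 0.026
```

Run:
```python
from plan import *
s=bot.read_state();c=bot.calibration("wrist");show("wrist","w18"); print(s["tool_pos"],s["ft_force"])
print(((proj("wrist",[(.4892,-.042,.081)],c)-[240,170])*3).round())
crop("pics/w18.png",240,170,260,180,3,"pics/w18b.png")
```

```text
[ 0.48817393 -0.04256163  0.20134235] [ 0.24000992 -0.05366107  0.02645395]
[[226. 170.]]
```

View pics/w18b.png

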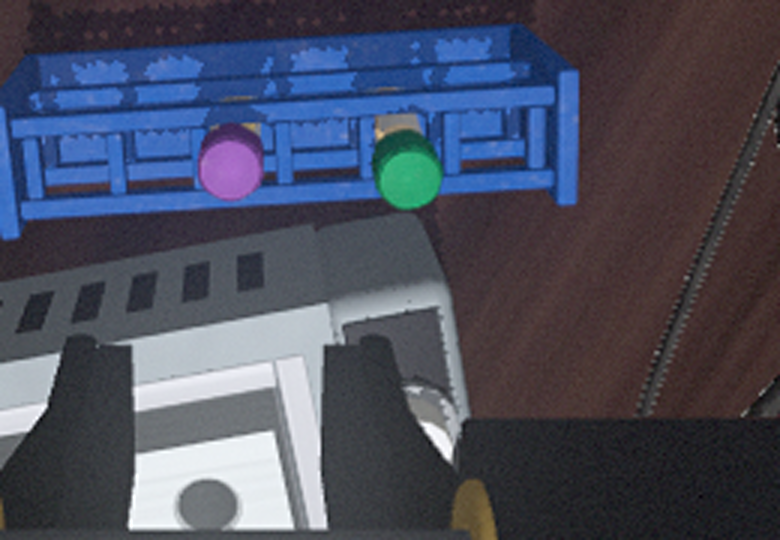

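>>> send_rows(increments=[[[0.09,0,0,0],[0.09,0,0,0],[0.07,0,0,0],[0.04,0,0,0],[0.02,0,0,0]]])

```text
t: 25.48
tool_pos: [0.4908, -0.0414, 0.076]
orientation: [-0.598, 0.377, 0.598, 0.378]
ft_force: [-0.6, -0.4, 0.3]
gripper_width: 0.026
```

>>> send_rows(increments=[[[0.02,0,0,0],[0,0,0,0],[0,0,0,0]]])

```text
t: 25.85
tool_pos: [0.4907, -0.0418, 0.069]
orientation: [0.598, -0.378, -0.597, -0.378]
ft_force: [0.4, 0.3, 0.8]
gripper_width: 0.0261
```

Run:
```python
from plan import *
s=bot.read_state();c=bot.calibration("wrist");show("wrist","w19"); print(s["tool_pos"],s["ft_force"])
crop("pics/w19.png",200,180,300,220,2.6,"pics/w19b.png")
M=R.from_quat(s["orientation"]).as_matrix();p=s["tool_pos"]; 
print(((proj("wrist",[p+M@np.array([-.0128,0,0]),p+M@np.array([-.0128,-.008,0])],c)-[200,180])*2.6).round())
```

```text
[ 0.49071333 -0.04184709  0.0689792 ] [0.42159968 0.323494   0.82604553]
[[298. 371.]
 [298. 417.]]
```

View pics/w19b.png

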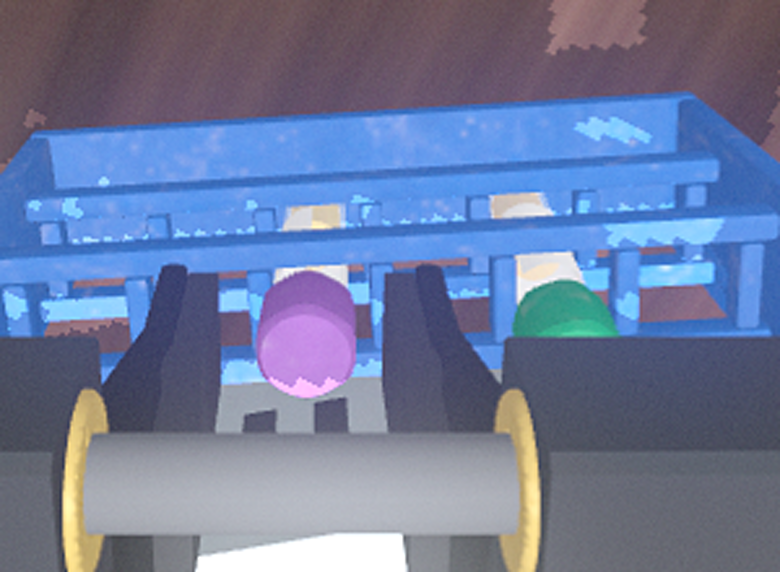

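>>> send_rows(increments=[[[0,0.006,0,0],[0,0,0,0],[0,0,0,0]]])

```text
t: 26.28
tool_pos: [0.4881, -0.043, 0.0685]
orientation: [0.598, -0.378, -0.598, -0.378]
ft_force: [0.5, -0.1, 0.3]
gripper_width: 0.0262
```

>>> send_rows(increments=[[[0,0,0,0],[0,0,0,0],[0,0,0,0]]], jaw=1, squeeze=25)

```text
t: 26.65
tool_pos: [0.488, -0.0425, 0.0684]
orientation: [-0.598, 0.378, 0.598, 0.378]
ft_force: [-0.9, 1.1, 1.4]
gripper_width: 0.0139
```

>>> send_rows(increments=[[[-0.03,0,0,0],[-0.07,0,0,0],[-0.08,0,0,0],[-0.08,0,0,0],[-0.04,0,0,0]]])

```text
t: 27.28
tool_pos: [0.4889, -0.043, 0.1906]
orientation: [0.599, -0.378, -0.597, -0.378]
ft_force: [0.3, -0.0, -0.6]
gripper_width: 0.0143
```

Run:
```python
from plan import *
s=bot.read_state();c=bot.calibration("wrist");show("wrist","w20"); print(s["tool_pos"],s["ft_force"],s["gripper_width"])
crop("pics/w20.png",280,240,80,100,7,"pics/w20b.png")
rows([(*bw(-18,-24)[:2],.15,216.5)],step=.03)
```

```text
[ 0.48886066 -0.04297457  0.19062578] [ 0.31672564 -0.04125101 -0.57080578] 0.014278035839341539
from [ 0.4894 -0.043   0.1917] -154.6 F [ 0.2 -0.6  1.4] t 27.32 w 0.0147
[[[0.0261, -0.0606, -0.0329, -0.0154], [0.026, -0.0589, -0.0358, -0.0154], [0.0261, -0.0571, -0.0386, -0.0154], [0.026, -0.0551, -0.0413, -0.0154]]]
ends [ 0.5995 -0.049   0.15  ] 216.49
```

View pics/w20b.png

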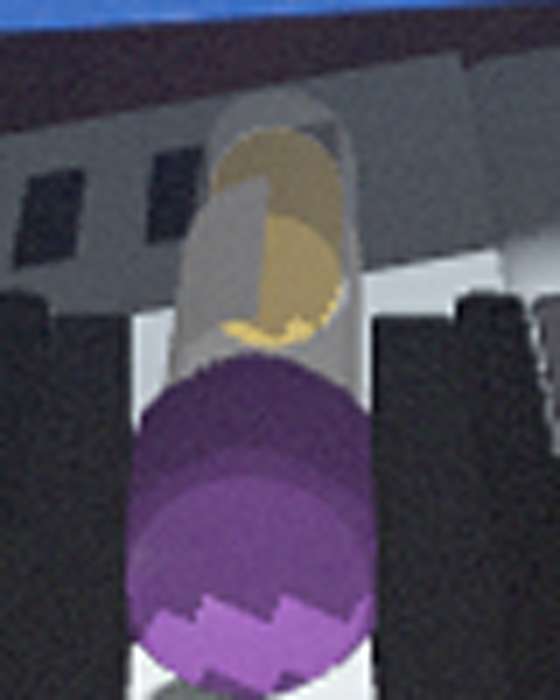

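Run:
```python
from plan import *
rows([(*bw(-21.5,-25.4)[:2],.185,216.5),(*bw(-21.5,-25.4)[:2],.149,216.5)],step=.03,pos=(.489,-.0428,.1906),y0=205.5)
```

```text
from [ 0.489  -0.0428  0.1906] 205.5 F [ 0.2 -0.6  1.4] t 27.32 w 0.0147
[[[0.0035, -0.0587, -0.0345, -0.0153], [0.0035, -0.057, -0.0373, -0.0153], [0.0035, -0.0551, -0.04, -0.0153], [0.0035, -0.0531, -0.0426, -0.0153], [0.045, -0.0, 0.0, 0.0]]]
[[[0.045, -0.0, 0.0, 0.0]]]
ends [ 0.5975 -0.0522  0.149 ] 216.52
```

>>> send_rows(increments=[[[0.0035,-0.0587,-0.0345,-0.0153],[0.0035,-0.057,-0.0373,-0.0153],[0.0035,-0.0551,-0.04,-0.0153],[0.0035,-0.0531,-0.0426,-0.0153],[0.045,0,0,0]]])

```text
t: 27.95
tool_pos: [0.598, -0.0523, 0.1638]
orientation: [-0.631, 0.318, 0.631, 0.319]
ft_force: [-0.3, 0.6, -1.1]
gripper_width: 0.014
```

>>> send_rows(increments=[[[0.045,0,0,0],[0,0,0,0],[0,0,0,0]]])

```text
t: 28.32
tool_pos: [0.5963, -0.0525, 0.1471]
orientation: [0.631, -0.319, -0.631, -0.319]
ft_force: [-0.5, 0.3, -0.6]
gripper_width: 0.014
```

Run:
```python
from plan import *
s=bot.read_state();show("wrist","w21");show("scene","s21"); print(s["tool_pos"],s["ft_force"])
crop("pics/w21.png",280,225,80,80,8,"pics/w21b.png")
crop("pics/s21.png",310,190,120,110,6,"pics/s21b.png")
```

```text
[ 0.59629942 -0.05252374  0.14708762] [-0.47574996  0.31823364 -0.63395494]
```

View pics/w21b.png

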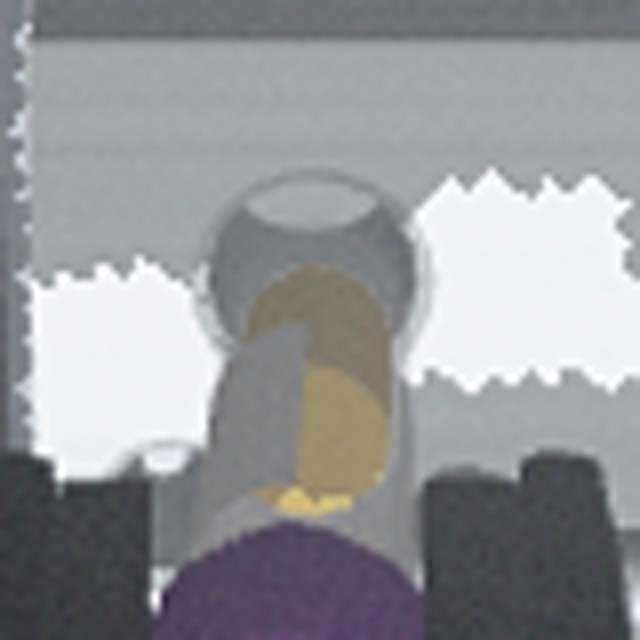

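View pics/s21b.png

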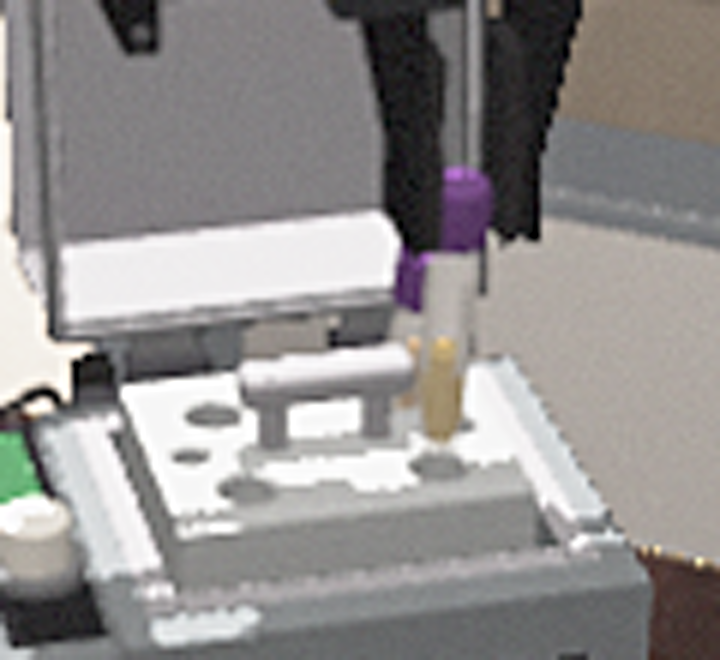

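>>> send_rows(increments=[[[0.01,-0.0015,0,0],[0.01,-0.0015,0,0],[0,0,0,0]]], squeeze=12)

```text
t: 28.8
tool_pos: [0.5974, -0.0517, 0.1384]
orientation: [-0.631, 0.319, 0.631, 0.319]
ft_force: [-0.9, -0.7, 0.2]
gripper_width: 0.0144
```

Run:
```python
from plan import *
s=bot.read_state();show("wrist","w22"); print(s["tool_pos"],s["ft_force"])
crop("pics/w22.png",280,225,80,80,8,"pics/w22b.png")
p=s["tool_pos"]; print(bw(-18,-24)); rows([(*bw(-18,-24)[:2],.1135,216.5)],step=.0055)
```

```text
[ 0.59737312 -0.05172451  0.13837881] [-0.88628452 -0.70688073  0.23794357]
(0.5995199678167984, -0.04899945980201996, 0.0)
from [ 0.5975 -0.0517  0.1386] -143.58 F [ 0.9 -0.2  0.5] t 28.85 w 0.0146
[[[0.0125, -0.0016, 0.0005, -0.0001], [0.0125, -0.0016, 0.0005, -0.0001], [0.0126, -0.0017, 0.0005, -0.0001], [0.0125, -0.0016, 0.0005, -0.0001], [0.0126, -0.0017, 0.0004, -0.0001]]]
ends [ 0.5995 -0.049   0.1135] 216.51
```

View pics/w22b.png

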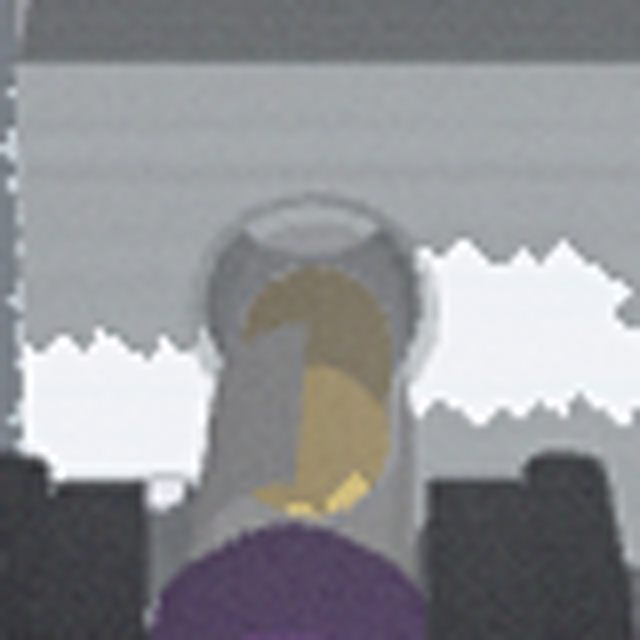

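>>> send_rows(increments=[[[0.0125,-0.0016,0.0005,0],[0.0125,-0.0016,0.0005,0],[0,0,0,0]]])

```text
t: 29.22
tool_pos: [0.5981, -0.0506, 0.1282]
orientation: [-0.631, 0.319, 0.632, 0.319]
ft_force: [0.4, 0.0, -0.9]
gripper_width: 0.0146
```

>>> send_rows(increments=[[[0.0125,-0.0016,0.0005,0],[0.0125,-0.0016,0.0005,0],[0.011,-0.001,0.0005,0],[0,0,0,0],[0,0,0,0]]])

```text
t: 29.85
tool_pos: [0.5994, -0.0492, 0.1144]
orientation: [-0.631, 0.319, 0.631, 0.319]
ft_force: [-0.8, -0.3, 0.2]
gripper_width: 0.0146
```

Run:
```python
from plan import *
s=bot.read_state();show("wrist","w23");show("scene","s23"); print(s["tool_pos"],s["ft_force"])
crop("pics/w23.png",250,180,150,150,4,"pics/w23b.png")
crop("pics/s23.png",310,190,120,110,6,"pics/s23b.png")
```

```text
[ 0.59937253 -0.04919056  0.11442229] [-0.77467259 -0.29006696  0.23414624]
```

View pics/w23b.png

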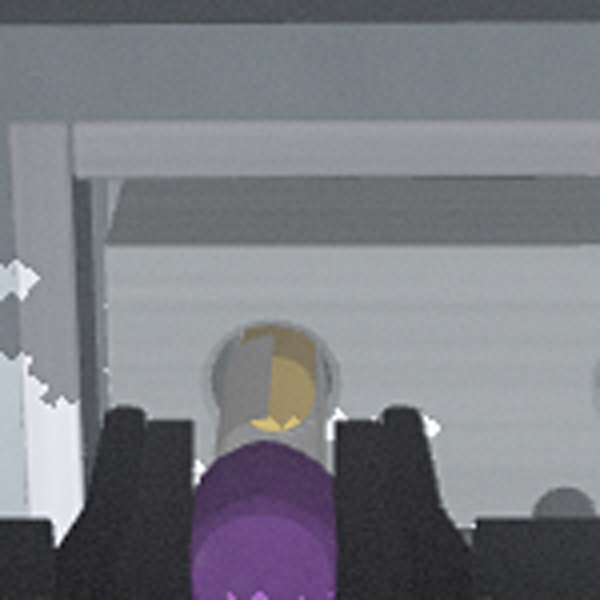

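View pics/s23b.png

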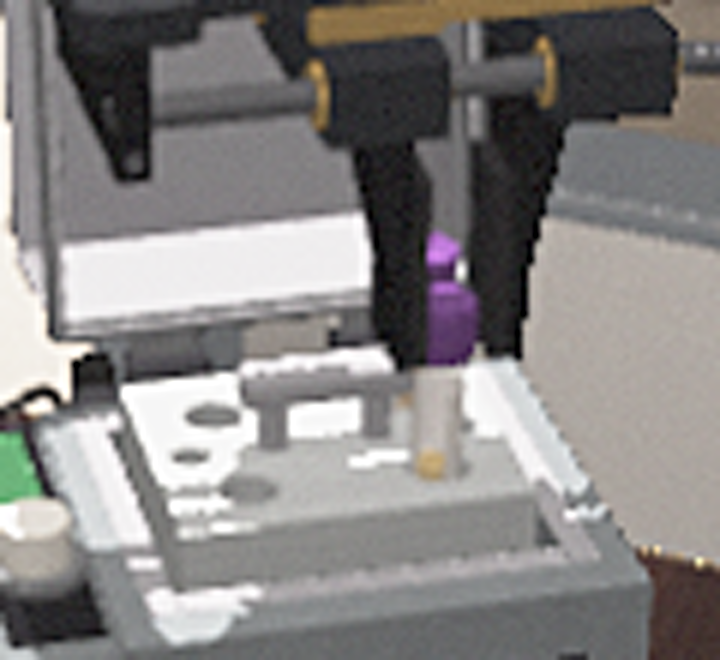

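>>> send_rows(increments=[[[0.003,0,0,0],[0,0,0,0]]])

```text
t: 30.2
tool_pos: [0.5994, -0.0492, 0.1132]
orientation: [0.631, -0.319, -0.631, -0.319]
ft_force: [-0.5, 0.5, 0.1]
gripper_width: 0.0146
```

>>> send_rows(increments=[[[0,0,0,0],[0,0,0,0],[-0.02,0,0,0],[-0.06,0,0,0],[-0.12,0,0,0]]], jaw=0.4)

```text
t: 30.82
tool_pos: [0.5983, -0.0493, 0.193]
orientation: [-0.63, 0.319, 0.632, 0.318]
ft_force: [0.7, -0.3, 0.0]
gripper_width: 0.0261
```

Run:
```python
from plan import *
rows([(.4725,-.0045,.2,205.4)],step=.05)
```

```text
from [ 0.5983 -0.0493  0.193 ] -143.58 F [ 0.7 -0.3  0. ] t 30.82 w 0.0261
[[[-0.0058, 0.0622, 0.0923, 0.0204], [-0.0058, 0.0679, 0.0882, 0.0204], [-0.0058, 0.0735, 0.0836, 0.0204]]]
ends [ 0.4725 -0.0045  0.2   ] 205.41
```

Run:
```python
from plan import *
rows([(.4725,-.0048,.2,228)],step=.05)
```

```text
from [ 0.5983 -0.0493  0.193 ] -143.58 F [ 0.7 -0.3  0. ] t 30.82 w 0.0261
[[[-0.0058, 0.0623, 0.0921, -0.0214], [-0.0058, 0.056, 0.0961, -0.0214], [-0.0058, 0.0494, 0.0997, -0.0214]]]
ends [ 0.4725 -0.0048  0.2   ] 227.98
```

>>> send_rows(increments=[[[-0.006,0.0623,0.0921,-0.0214],[-0.006,0.056,0.0961,-0.0214],[-0.006,0.0494,0.0997,-0.0214],[0,0,0,0],[0,0,0,0]]])

```text
t: 31.45
tool_pos: [0.4742, -0.0051, 0.2011]
orientation: [0.661, -0.254, -0.659, -0.254]
ft_force: [0.2, 0.2, 0.6]
gripper_width: 0.0263
```

Run:
```python
from plan import *
s=bot.read_state();c=bot.calibration("wrist");show("wrist","w24");show("top","t24");show("scene","s24"); print(s["tool_pos"],s["ft_force"],s["joints"].round(2))
crop("pics/w24.png",240,170,260,180,3,"pics/w24b.png")
crop("pics/s24.png",60,40,400,300,2,"pics/s24b.png")
print(((proj("wrist",[(.4725,-.0048,.081)],c)-[240,170])*3).round())
```

```text
[ 0.47417901 -0.00512073  0.20113073] [0.16915781 0.20180551 0.63034191] [ 0.87  0.04 -0.96  1.87  0.04  1.25  2.31]
[[231. 160.]]
```

View pics/w24b.png

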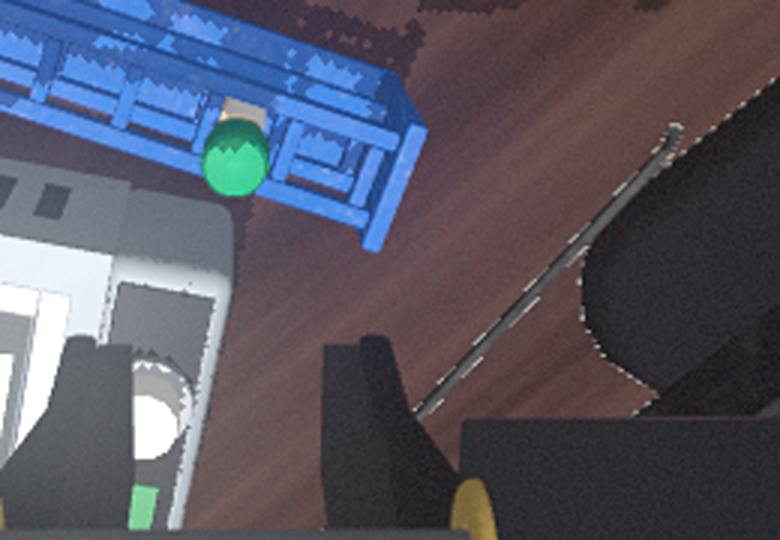

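View pics/t24.png

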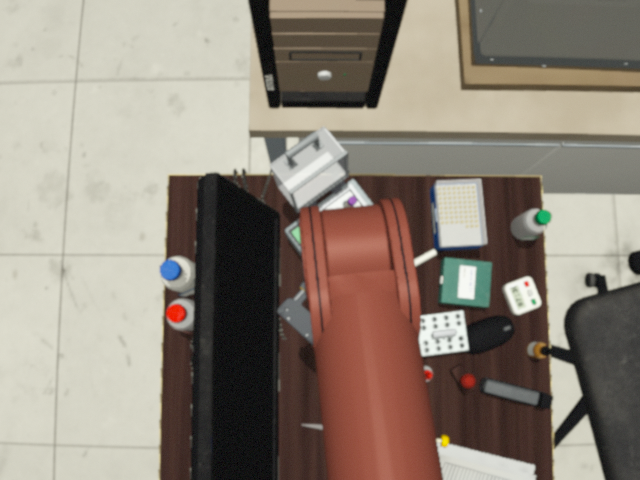

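View pics/s24b.png

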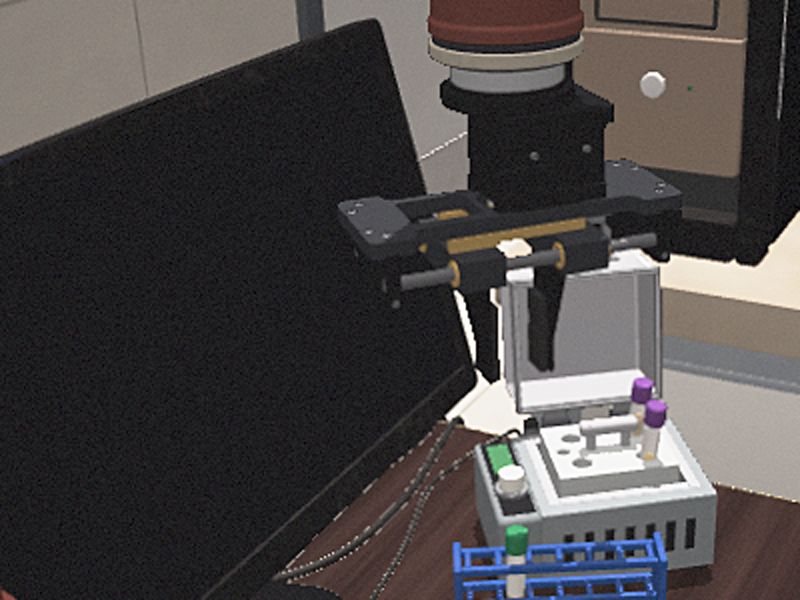

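Run:
```python
from h import *
print(atz("top",[(278,308),(279,308),(279,230)],[.29,.1,.1]).round(3))
p,D=ray("scene",[(474,368/2+40)] if 0 else [(60+474/2,40+372/2)]); print(p+D[0]*((.61-p[0])/D[0][0]))
```

```text
[[0.433 0.085 0.29 ]
 [0.441 0.094 0.1  ]
 [0.578 0.095 0.1  ]]
[0.61       0.09641851 0.11429553]
```

>>> send_rows(increments=[[[0.09,0,0,0],[0.09,0,0,0],[0.07,0,0,0],[0.04,0,0,0],[0.02,0,0,0]]])

```text
t: 32.22
tool_pos: [0.4737, -0.0044, 0.0757]
orientation: [-0.66, 0.253, 0.661, 0.254]
ft_force: [0.1, -0.2, 0.8]
gripper_width: 0.0262
```

>>> send_rows(increments=[[[0.019,0,0,0],[0,0,0,0],[0,0,0,0]]])

```text
t: 32.6
tool_pos: [0.474, -0.0046, 0.0694]
orientation: [0.66, -0.254, -0.66, -0.254]
ft_force: [-0.3, -0.4, 0.0]
gripper_width: 0.026
```

Run:
```python
from plan import *
s=bot.read_state();c=bot.calibration("wrist");show("wrist","w25"); print(s["tool_pos"],s["ft_force"])
crop("pics/w25.png",200,180,300,220,2.6,"pics/w25b.png")
M=R.from_quat(s["orientation"]).as_matrix();p=s["tool_pos"]; 
print(((proj("wrist",[p+M@np.array([-.0128,0,0]),p+M@np.array([-.0128,-.008,0])],c)-[200,180])*2.6).round())
```

```text
[ 0.47398767 -0.00463825  0.06937023] [-0.32442603 -0.3777111   0.03594959]
[[297. 369.]
 [297. 416.]]
```

View pics/w25b.png

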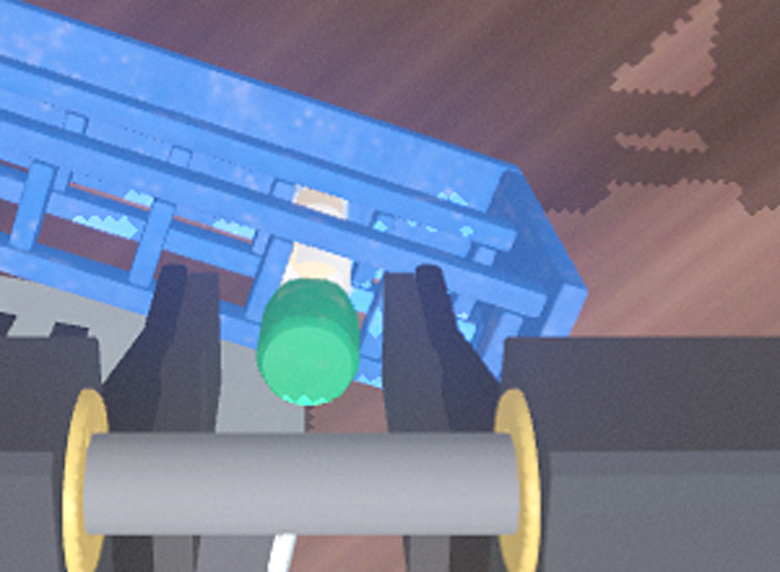

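>>> send_rows(increments=[[[0,0.003,0,0],[0,0,0,0]]])

```text
t: 32.9
tool_pos: [0.4728, -0.0057, 0.069]
orientation: [0.66, -0.254, -0.66, -0.254]
ft_force: [0.6, -0.1, 0.1]
gripper_width: 0.0263
```

>>> send_rows(increments=[[[0,0,0,0],[0,0,0,0],[0,0,0,0]]], jaw=1, squeeze=25)

```text
t: 33.28
tool_pos: [0.4726, -0.0052, 0.0688]
orientation: [-0.66, 0.253, 0.66, 0.253]
ft_force: [-2.1, 1.8, 2.0]
gripper_width: 0.0144
```

>>> send_rows(increments=[[[-0.03,0,0,0],[-0.07,0,0,0],[-0.08,0,0,0],[-0.08,0,0,0],[-0.04,0,0,0]]])

```text
t: 33.9
tool_pos: [0.4736, -0.0055, 0.191]
orientation: [0.661, -0.254, -0.659, -0.254]
ft_force: [-0.8, 0.1, -1.0]
gripper_width: 0.0145
```

Run:
```python
from plan import *
s=bot.read_state();c=bot.calibration("wrist");show("wrist","w26"); print(s["tool_pos"],s["ft_force"],s["gripper_width"])
crop("pics/w26.png",280,240,80,100,7,"pics/w26b.png")
w=bw(-18,24); y=math.radians(228)
# same offset in tool frame: +3.5mm tool y, and -1.4 bath-y ~ along tool z sign
for off in [(3.5,.5)]:
    e=(w[0]+off[0]/1e3*math.cos(y)+off[1]/1e3*math.sin(y), w[1]+off[0]/1e3*math.sin(y)-off[1]/1e3*math.cos(y)); print(w,e)
rows([(*e,.19,228),(*e,.149,228)],step=.035)
```

```text
[ 0.47361711 -0.00553416  0.19097631] [-0.811197    0.0775335  -1.04654112] 0.014515947568845576
(0.5709509276013573, -0.010427320359560854, 0.0) (0.5682373980663626, -0.012693761945552304)
from [ 0.4741 -0.0055  0.192 ] -132.03 F [2.  0.2 2. ] t 33.95 w 0.0145
[[[0.0016, -0.0481, -0.0623, -0.0001], [0.0017, -0.048, -0.0622, -0.0001], [0.0016, -0.048, -0.0623, -0.0001], [0.0513, -0.0, -0.0, 0.0001], [0.0512, -0.0, -0.0, 0.0001]]]
ends [ 0.5682 -0.0127  0.149 ] 227.99
```

View pics/w26b.png

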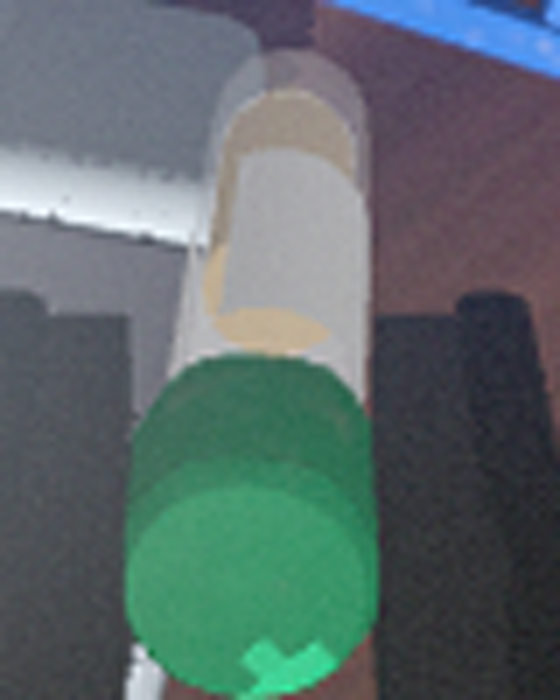

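Run:
```python
from plan import *
w=bw(-18,24); y=math.radians(228)
off=(0,-2.2)
e=(w[0]+off[0]/1e3*math.cos(y)+off[1]/1e3*math.sin(y), w[1]+off[0]/1e3*math.sin(y)-off[1]/1e3*math.cos(y)); print(w,e)
rows([(*e,.19,228),(*e,.150,228)],step=.035,pos=(.4733,-.0055,.191),y0=228)
```

```text
(0.5709509276013573, -0.010427320359560854, 0.0) (0.5725858462174076, -0.011899407693550341)
from [ 0.4733 -0.0055  0.191 ] 228 F [2.  0.2 2. ] t 33.95 w 0.0145
[[[0.0008, -0.0514, -0.0651, -0.0], [0.0009, -0.0514, -0.065, -0.0], [0.0008, -0.0514, -0.0651, -0.0], [0.05, 0.0, 0.0, -0.0], [0.05, 0.0, 0.0, -0.0]]]
ends [ 0.5726 -0.0119  0.15  ] 228.0
```

>>> send_rows(increments=[[[0,-0.0514,-0.065,0],[0,-0.0514,-0.065,0],[0,-0.0514,-0.065,0],[0.05,0,0,0],[0.05,0,0,0]]])

```text
t: 34.58
tool_pos: [0.5708, -0.0116, 0.1466]
orientation: [-0.659, 0.253, 0.661, 0.253]
ft_force: [0.3, 0.4, -0.5]
gripper_width: 0.0143
```

>>> send_rows(increments=[[[0,0,0,0],[0,0,0,0]]])

```text
t: 34.83
tool_pos: [0.5716, -0.012, 0.1491]
orientation: [0.66, -0.254, -0.66, -0.253]
ft_force: [-0.6, -0.2, -0.1]
gripper_width: 0.0149
```

Run:
```python
from plan import *
s=bot.read_state();show("wrist","w27");show("scene","s27"); print(s["tool_pos"],s["ft_force"])
crop("pics/w27.png",280,225,80,80,8,"pics/w27b.png")
crop("pics/s27.png",290,190,120,110,6,"pics/s27b.png")
```

```text
[ 0.57161653 -0.01200559  0.14913961] [-0.58117784 -0.1534667  -0.14477747]
```

View pics/w27b.png

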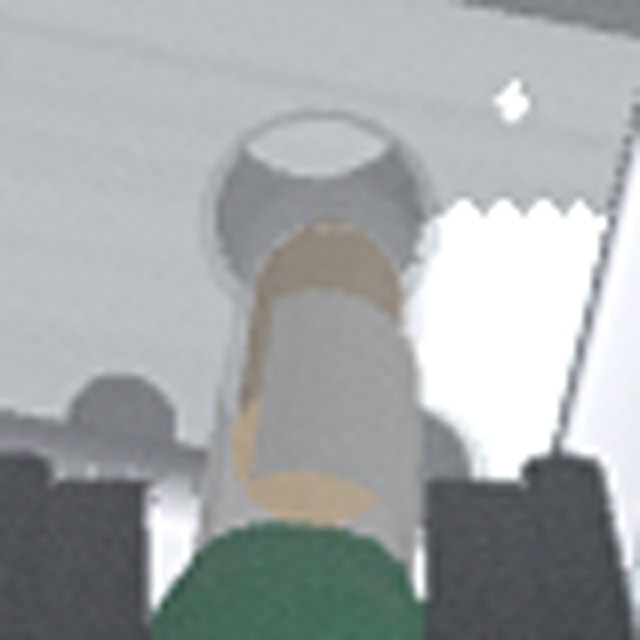

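View pics/s27b.png

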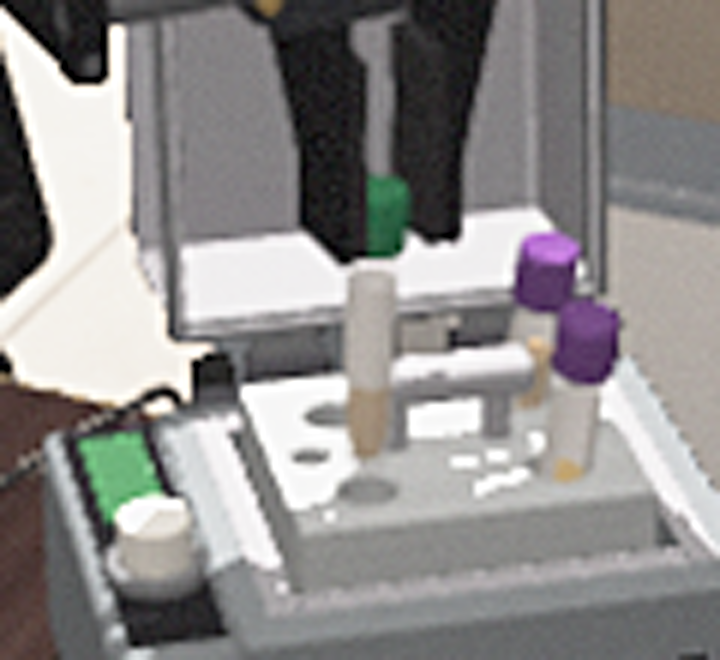

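>>> send_rows(increments=[[[0.01,0,-0.0017,0],[0.012,0,0,0],[0,0,0,0]]], squeeze=12)

```text
t: 35.3
tool_pos: [0.5722, -0.0125, 0.1395]
orientation: [-0.66, 0.254, 0.66, 0.254]
ft_force: [-0.7, 0.8, -0.3]
gripper_width: 0.0148
```

Run:
```python
from plan import *
s=bot.read_state();show("wrist","w28"); print(s["tool_pos"],s["ft_force"])
crop("pics/w28.png",280,225,80,80,8,"pics/w28b.png")
rows([(*bw(-18,24)[:2],.1135,228)],step=.0055)
```

```text
[ 0.57218952 -0.01245524  0.1394953 ] [-0.65400947  0.82675682 -0.33269311]
from [ 0.5723 -0.0124  0.1398] -132.02 F [-0.8 -0.5 -1.5] t 35.35 w 0.015
[[[0.0131, -0.0003, 0.0012, -0.0], [0.0131, -0.0003, 0.0012, -0.0], [0.0131, -0.0002, 0.0011, -0.0], [0.0132, -0.0003, 0.0012, -0.0], [0.0131, -0.0002, 0.0011, -0.0]]]
ends [ 0.571  -0.0104  0.1135] 227.98
```

View pics/w28b.png

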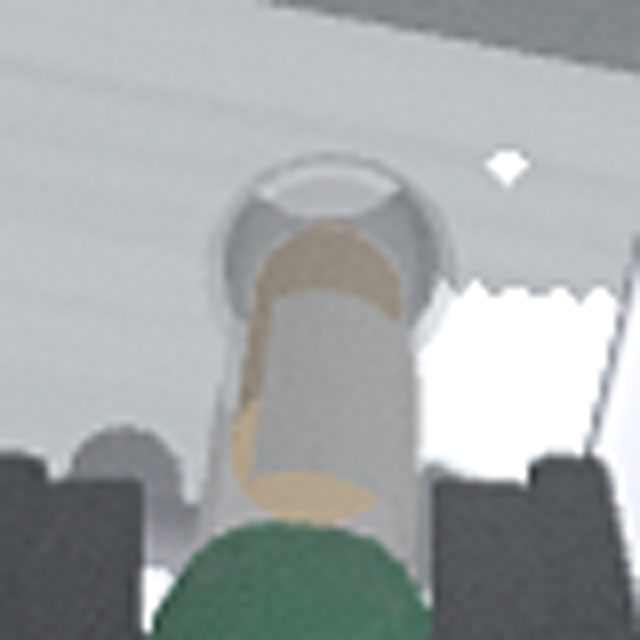

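Inside the well, centred. Continue down.

>>> send_rows(increments=[[[0.013,-0.0003,0.0012,0],[0.013,-0.0003,0.0012,0],[0,0,0,0]]])

```text
t: 35.72
tool_pos: [0.5716, -0.0115, 0.129]
orientation: [-0.66, 0.254, 0.66, 0.253]
ft_force: [-0.4, -0.2, -0.3]
gripper_width: 0.0151
```

>>> send_rows(increments=[[[0.013,-0.0003,0.0012,0],[0.013,0,0.0012,0],[0.012,0,0.001,0],[0,0,0,0],[0,0,0,0]]])

```text
t: 36.35
tool_pos: [0.5711, -0.0106, 0.1144]
orientation: [0.66, -0.254, -0.66, -0.254]
ft_force: [-0.1, -0.6, 0.1]
gripper_width: 0.0146
```

>>> send_rows(increments=[[[0.003,0,0,0],[0,0,0,0]]])

```text
t: 36.6
tool_pos: [0.5712, -0.0105, 0.1134]
orientation: [0.66, -0.253, -0.66, -0.254]
ft_force: [0.7, -0.8, 1.4]
gripper_width: 0.0154
```

>>> send_rows(increments=[[[0,0,0,0],[0,0,0,0],[-0.02,0,0,0],[-0.06,0,0,0],[-0.12,0,0,0]]], jaw=0.4)

```text
t: 37.22
tool_pos: [0.5699, -0.0107, 0.1931]
orientation: [-0.659, 0.254, 0.661, 0.253]
ft_force: [0.8, -0.2, -0.0]
gripper_width: 0.0262
```

>>> send_rows(increments=[[[-0.1,0,0,0],[-0.1,0.1,0,0],[-0.05,0.1,0,0],[0,0,0,0]]], jaw=1)

```text
t: 37.72
tool_pos: [0.517, -0.0727, 0.2954]
orientation: [0.661, -0.256, -0.658, -0.254]
ft_force: [0.9, -0.5, -0.6]
gripper_width: 0.0015
```

Run:
```python
from plan import *
s=bot.read_state();c=bot.calibration("wrist");show("wrist","w30");show("scene","s30");show("top","t30"); print(s["tool_pos"],s["ft_force"],s["joints"].round(2))
crop("pics/s30.png",270,180,170,150,4,"pics/s30b.png")
P=bw(120,0,217.5); print("bar",P, proj("scene",[P,bw(120,24,217.5),bw(120,-24,217.5)]).round(), proj("wrist",[P],c).round(),proj("top",[P,bw(120,24,217.5),bw(120,-24,217.5)]).round())
```

```text
[ 0.5170337  -0.07270911  0.29536014] [ 0.94399925 -0.52235607 -0.63895937] [ 0.96  0.12 -0.97  1.62  0.11  1.45  2.38]
bar (0.6961303486061478, 0.05242260053860273, 0.2175) [[345. 148.]
 [330. 150.]
 [360. 147.]] [[250. 515.]] [[302. 145.]
 [290. 153.]
 [314. 136.]]
```

View pics/s30b.png

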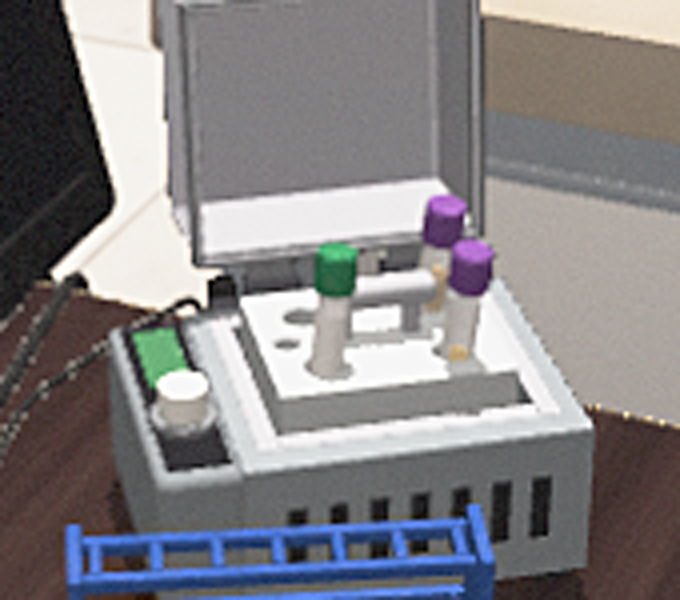

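View pics/w30.png

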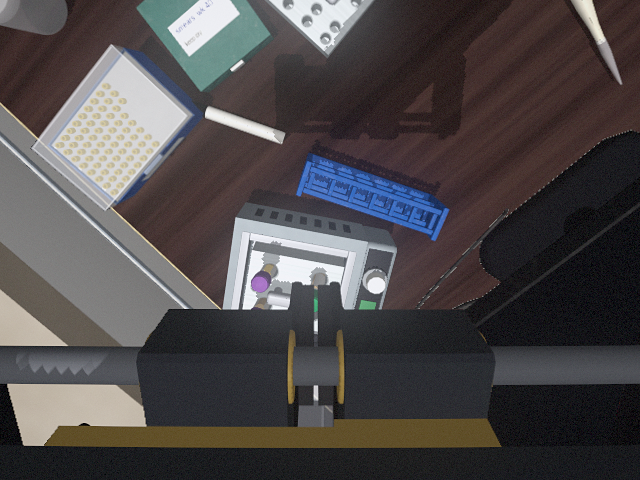

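View pics/t30.png

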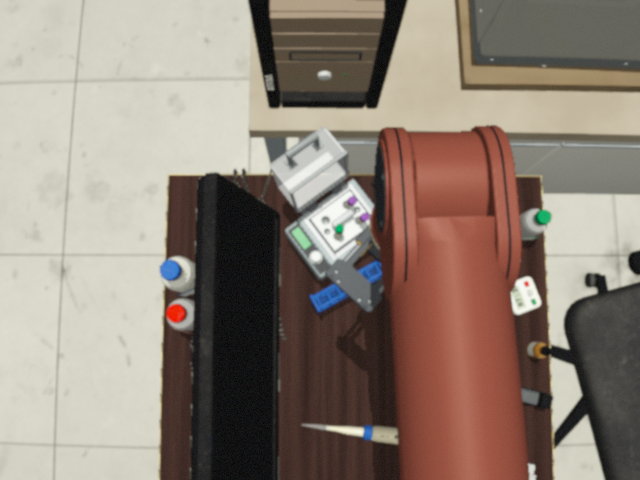

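Run:
```python
from h import *
crop("pics/t30.png",255,115,110,90,7,"pics/t30b.png")
crop("pics/s30.png",290,110,130,110,5,"pics/s30c.png")
```

```text
(no output)
```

View pics/t30b.png

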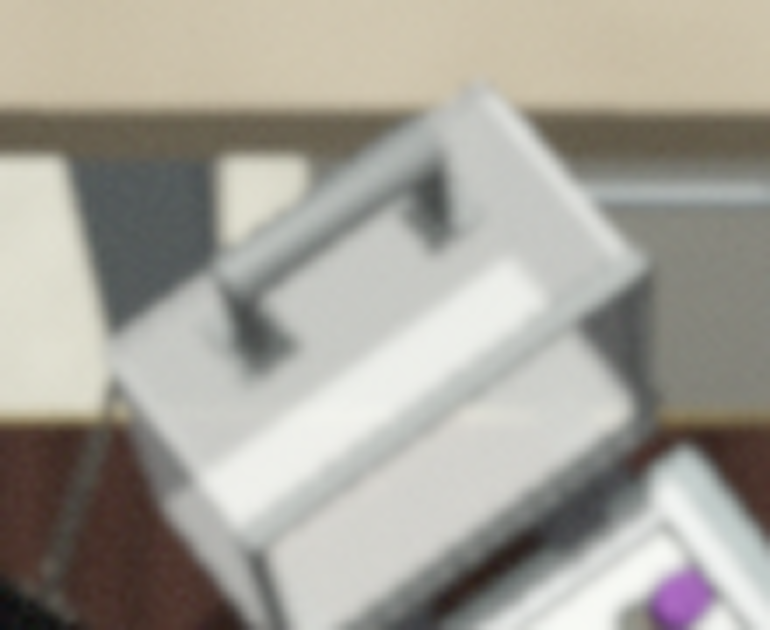

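View pics/s30c.png

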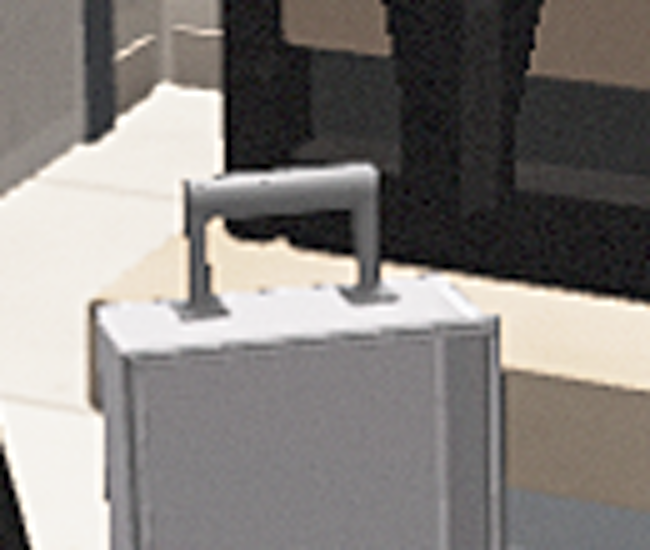

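Run:
```python
from h import *
for z in (.4,.45,.5,.55): print(z,atz("top",[(450,130),(378,190),(518,190)],z).round(3).tolist())
print(bot.read_state()["tool_pos"])
# PC front face
for z in (.16,.3,.5): print(z,atz("top",[(272,107),(380,107),(265,60)],z).round(3).tolist())
```

```text
0.4 [[0.659, -0.143, 0.4], [0.578, -0.047, 0.4], [0.579, -0.229, 0.4]]
0.45 [[0.641, -0.131, 0.45], [0.566, -0.042, 0.45], [0.567, -0.211, 0.45]]
0.5 [[0.624, -0.119, 0.5], [0.554, -0.036, 0.5], [0.555, -0.193, 0.5]]
0.55 [[0.607, -0.107, 0.55], [0.542, -0.031, 0.55], [0.543, -0.176, 0.55]]
[ 0.51757453 -0.06925171  0.29312285]
0.16 [[0.783, 0.106, 0.16], [0.783, -0.08, 0.16], [0.87, 0.12, 0.16]]
0.3 [[0.728, 0.096, 0.3], [0.729, -0.064, 0.3], [0.803, 0.108, 0.3]]
0.5 [[0.65, 0.081, 0.5], [0.651, -0.04, 0.5], [0.707, 0.09, 0.5]]
```

Run:
```python
from h import *
crop("pics/scene0.png",300,0,220,200,3.5,"pics/pc.png")
crop("pics/top0.png",230,0,200,150,4,"pics/pct.png")
```

```text
(no output)
```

View pics/pc.png

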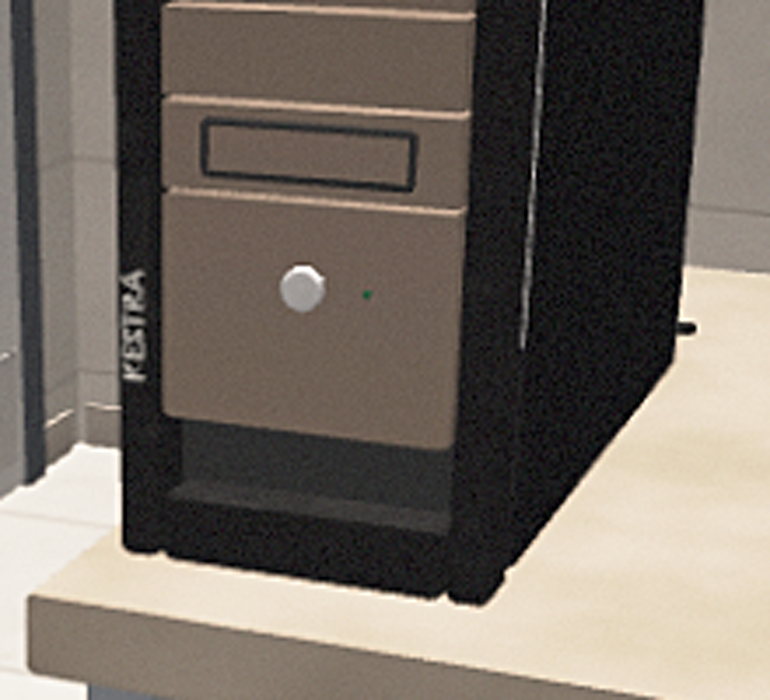

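View pics/pct.png

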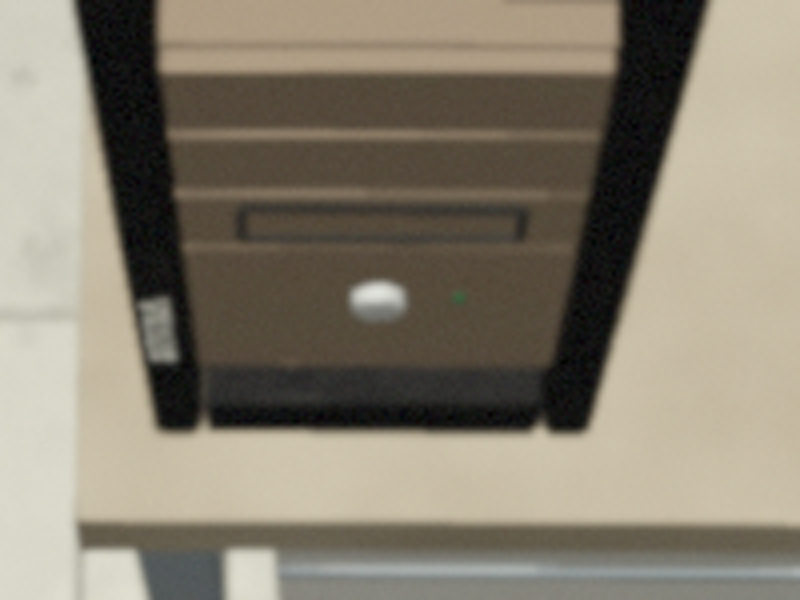

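Run:
```python
from h import *
def tri(a,b):
    p1,d1=ray("scene",[a]);p2,d2=ray("top",[b])
    t=np.linalg.lstsq(np.c_[d1[0],-d2[0]],p2-p1,rcond=None)[0];A=p1+d1[0]*t[0];B=p2+d2[0]*t[1];return ((A+B)/2).round(3),np.linalg.norm(A-B).round(3)
T=lambda x,y:(300+x/3.5,y/3.5); U=lambda x,y:(230+x/4,y/4)
print("BL",tri(T(125,548),U(160,430)));print("BR inner",tri(T(452,600),U(568,430)))
print("button",tri(T(302,288),U(378,300)))
print("drive",tri(T(205,120),U(240,205)))
print("table corner",tri(T(30,597),U(80,525)))
```

```text
BL (array([0.78 , 0.108, 0.166]), np.float64(0.002))
BR inner (array([ 0.778, -0.063,  0.167]), np.float64(0.006))
button (array([0.777, 0.018, 0.306]), np.float64(0.001))
drive (array([0.779, 0.066, 0.377]), np.float64(0.002))
table corner (array([0.743, 0.143, 0.148]), np.float64(0.002))
```

Run:
```python
from plan import *
f=bw(141.7,0); print(f)
rows([(.55,-.06,.30,90),(f[0]-.051,f[1],.30,90)],step=.05)
```

```text
(0.7135681699790928, 0.06533818746933338, 0.0)
from [ 0.5176 -0.0693  0.2931] -131.99 F [ 0.5 -0.1 -0.4] t 37.88 w 0.0004
[[[-0.0012, -0.0051, -0.0032, 0.0548], [-0.0012, -0.0056, -0.0023, 0.0548], [-0.0012, -0.0059, -0.0013, 0.0548], [-0.0012, -0.006, -0.0003, 0.0548], [-0.0012, -0.006, 0.0008, 0.0548]]]
[[[-0.0012, -0.0057, 0.0018, 0.0548], [-0.0012, -0.0054, 0.0027, 0.0548], [-0.0013, -0.0048, 0.0036, 0.0548], [-0.0012, -0.0041, 0.0044, 0.0548], [-0.0013, -0.0033, 0.005, 0.0548]]]
[[[-0.0012, -0.0024, 0.0055, 0.0548], [-0.0013, -0.0014, 0.0059, 0.0548], [-0.0012, -0.0004, 0.006, 0.0548], [-0.0013, 0.0007, 0.006, 0.0548], [0.0, 0.0784, 0.0702, -0.0001]]]
[[[0.0, 0.0784, 0.0703, -0.0001], [0.0, 0.0784, 0.0703, -0.0001], [0.0, 0.0784, 0.0703, -0.0001]]]
ends [0.6626 0.0653 0.3   ] 89.98
```

>>> send_rows(increments=[[[-0.001,-0.0051,-0.0032,0.0548],[-0.001,-0.0056,-0.0023,0.0548],[-0.001,-0.0059,-0.0013,0.0548],[-0.001,-0.006,-0.0003,0.0548],[-0.001,-0.006,0.0008,0.0548]]], jaw=-1)

```text
t: 38.5
tool_pos: [0.5294, -0.065, 0.2943]
orientation: [-0.493, 0.507, 0.494, 0.507]
ft_force: [-0.6, -0.4, -0.0]
gripper_width: 0.0425
```

>>> send_rows(increments=[[[-0.001,-0.0057,0.0018,0.0548],[-0.001,-0.0054,0.0027,0.0548],[-0.001,-0.0048,0.0036,0.0548],[-0.001,-0.0041,0.0044,0.0548],[-0.001,-0.0033,0.005,0.0548]]])

```text
t: 39.12
tool_pos: [0.5409, -0.0617, 0.2962]
orientation: [-0.236, 0.667, 0.238, 0.666]
ft_force: [0.8, 0.7, 0.7]
gripper_width: 0.0855
```

>>> send_rows(increments=[[[-0.001,-0.0024,0.0055,0.0548],[-0.001,-0.0014,0.0059,0.0548],[-0.001,-0.0004,0.006,0.0548],[-0.001,0.0007,0.006,0.0548],[0,0,0,0]]])

```text
t: 39.75
tool_pos: [0.5502, -0.0592, 0.2979]
orientation: [-0.0, 0.708, 0.001, 0.707]
ft_force: [0.2, 0.1, -0.3]
gripper_width: 0.0867
```

Run:
```python
from plan import *
s=bot.read_state();c=bot.calibration("wrist");show("wrist","w31"); print(s["joints"].round(2))
f=bw(141.7,0)
P=bw(120,0,217.5); print(proj("wrist",[P,bw(120,24,217.5),bw(120,-24,217.5)],c).round())
rows([(f[0]-.051,f[1],.30,90)],step=.05)
```

```text
[ 0.69  0.17 -0.75  1.55  0.12  1.46 -0.06]
[[596.  43.]
 [575.   2.]
 [615.  82.]]
from [ 0.55   -0.0594  0.298 ] 90.22 F [-0.7  0.3 -0.2] t 39.8 w 0.0871
[[[-0.0012, 0.0777, 0.0706, 0.0003], [-0.0012, 0.0778, 0.0706, 0.0003], [-0.0012, 0.0778, 0.0705, 0.0003], [-0.0013, 0.0779, 0.0704, 0.0003]]]
ends [0.6626 0.0653 0.3   ] 90.01
```

View pics/w31.png

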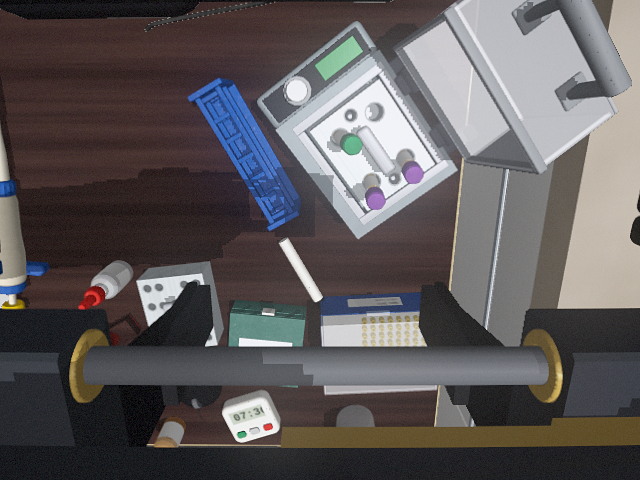

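>>> send_rows(increments=[[[0,0.0777,0.0706,0],[0,0.0778,0.0706,0],[0,0.0778,0.0705,0],[0,0.0778,0.0704,0],[0,0,0,0]]])

```text
t: 40.42
tool_pos: [0.6635, 0.0676, 0.2972]
orientation: [-0.001, 0.708, 0.004, 0.706]
ft_force: [0.2, 0.2, -0.9]
gripper_width: 0.0871
```

>>> send_rows(increments=[[[0,0,0,0],[0.05,0,0,0],[0,0,0,0]]])

```text
t: 40.8
tool_pos: [0.6621, 0.0618, 0.2778]
orientation: [0.0, 0.708, -0.001, 0.706]
ft_force: [0.2, -0.3, -0.4]
gripper_width: 0.0871
```

Run:
```python
from plan import *
s=bot.read_state();c=bot.calibration("wrist");show("wrist","w32");show("scene","s32");show("top","t32"); print(s["tool_pos"],s["joints"].round(2),s["ft_force"])
crop("pics/s32.png",240,40,240,200,3.2,"pics/s32b.png")
f=bw(141.7,0)
rows([(f[0]-.051,f[1],.206,90)],step=.025)
```

```text
[0.66212967 0.06176404 0.27776544] [ 0.38  0.45 -0.78  1.3   0.31  1.51 -0.37] [ 0.18618165 -0.28566712 -0.4279956 ]
from [0.663  0.0628 0.2798] 89.85 F [ 0.2 -0.5  0.5] t 40.95 w 0.0872
[[[0.0615, 0.0021, -0.0004, -0.0003], [0.0615, 0.0022, -0.0004, -0.0003], [0.0614, 0.0021, -0.0004, -0.0003]]]
ends [0.6626 0.0653 0.206 ] 90.01
```

View pics/w32.png

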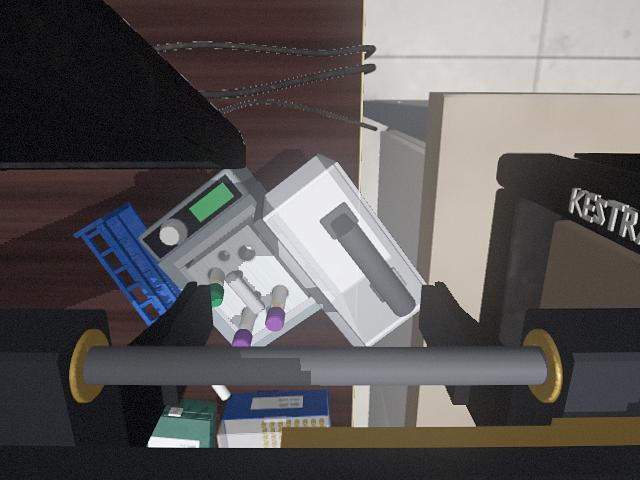

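View pics/s32b.png

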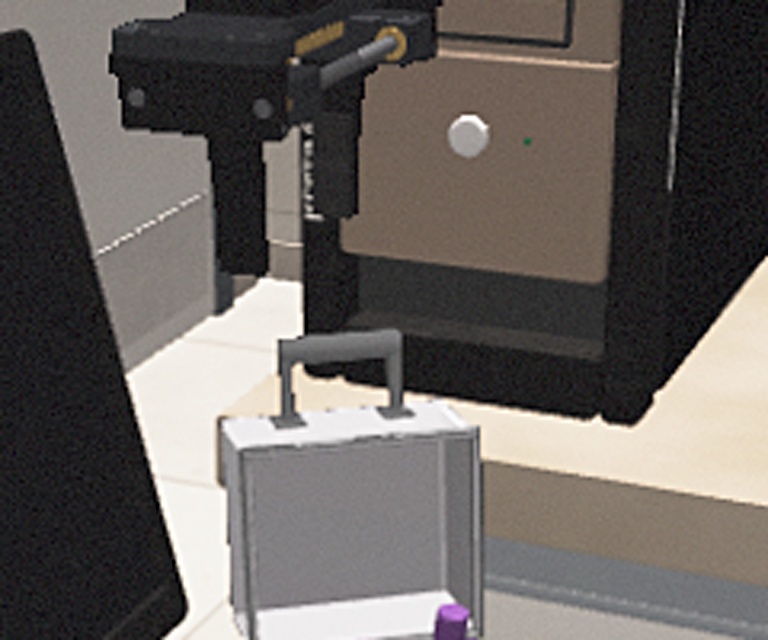

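View pics/t32.png

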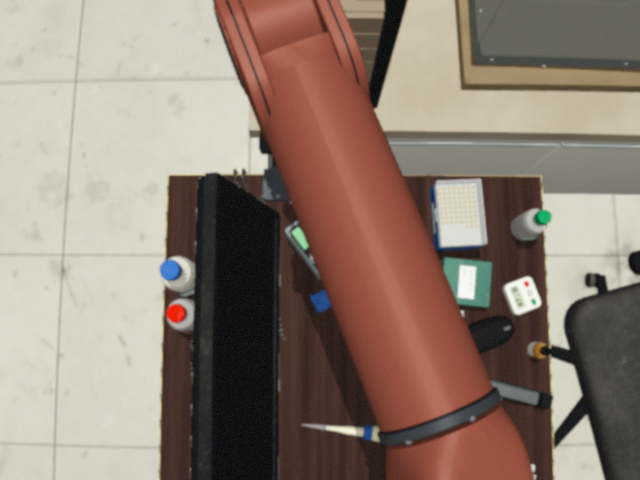

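Run:
```python
from plan import *
s=bot.read_state();c=bot.calibration("wrist");p=s["tool_pos"]
f=bw(141.7,0)
print("bar",proj("wrist",[bw(120,0,217.5),bw(120,24,217.5),bw(120,-24,217.5)],c).round())
print("target finger at bar height",proj("wrist",[(f[0],f[1],.2175)],c).round())
print("current finger tip inner/outer",proj("wrist",[p+[.0435,0,0],p+[.0585,0,0]],c).round())
print("finger if straight down at bar height",proj("wrist",[p+[.051,0,-(p[2]-.2175)]],c).round())
```

```text
bar [[375. 272.]
 [350. 239.]
 [399. 303.]]
target finger at bar height [[407. 250.]]
current finger tip inner/outer [[421. 307.]
 [456. 306.]]
finger if straight down at bar height [[408. 254.]]
```

>>> send_rows(increments=[[[0,0,0,0],[0,0,0,0],[0,0,0,0],[0,0,0,0]]])

```text
t: 41.45
tool_pos: [0.663, 0.0635, 0.2788]
orientation: [0.001, 0.707, -0.001, 0.707]
ft_force: [0.3, 0.9, -0.6]
gripper_width: 0.0869
```

Run:
```python
from plan import *
s=bot.read_state();c=bot.calibration("wrist");show("wrist","w33"); print(s["tool_pos"],s["orientation"])
print("bar",((proj("wrist",[bw(120,0,217.5),bw(120,24,217.5),bw(120,-24,217.5)],c)-[300,180])*4).round())
crop("pics/w33.png",300,180,180,150,4,"pics/w33b.png")
```

```text
[0.6630155  0.0634966  0.27883181] [ 7.39887260e-04  7.07109440e-01 -6.97382174e-04  7.07103391e-01]
bar [[302. 375.]
 [203. 244.]
 [396. 499.]]
```

View pics/w33b.png

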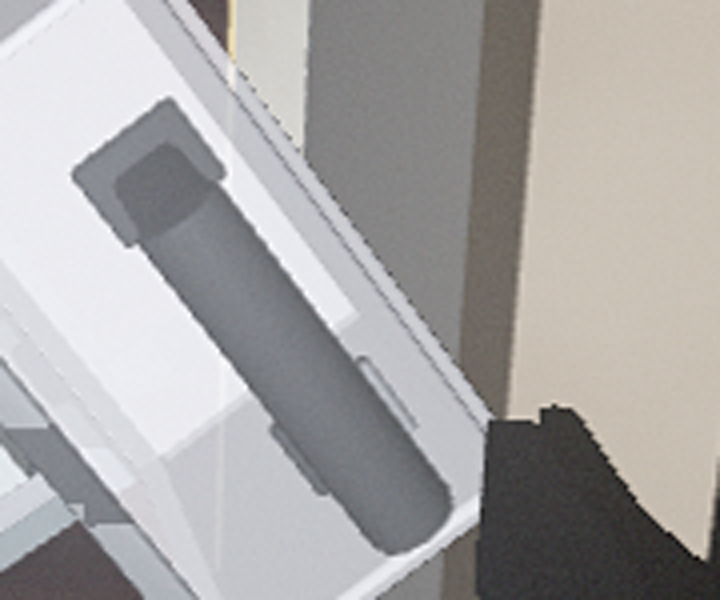

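>>> send_rows(increments=[[[0.06,0.003,-0.001,0],[0.06,0.003,-0.001,0],[0.06,0,0,0],[0,0,0,0],[0,0,0,0]]])

```text
t: 42.12
tool_pos: [0.6626, 0.066, 0.2079]
orientation: [0.001, 0.707, -0.001, 0.707]
ft_force: [0.4, 0.0, 1.4]
gripper_width: 0.0871
```

Run:
```python
from plan import *
s=bot.read_state();c=bot.calibration("wrist");show("wrist","w34");show("scene","s34"); print(s["tool_pos"],s["ft_force"])
crop("pics/s34.png",270,80,170,150,4,"pics/s34b.png")
crop("pics/w34.png",300,180,200,150,4,"pics/w34b.png")
```

```text
[0.66262168 0.06602855 0.20790591] [0.37941181 0.00219279 1.35893146]
```

View pics/w34b.png

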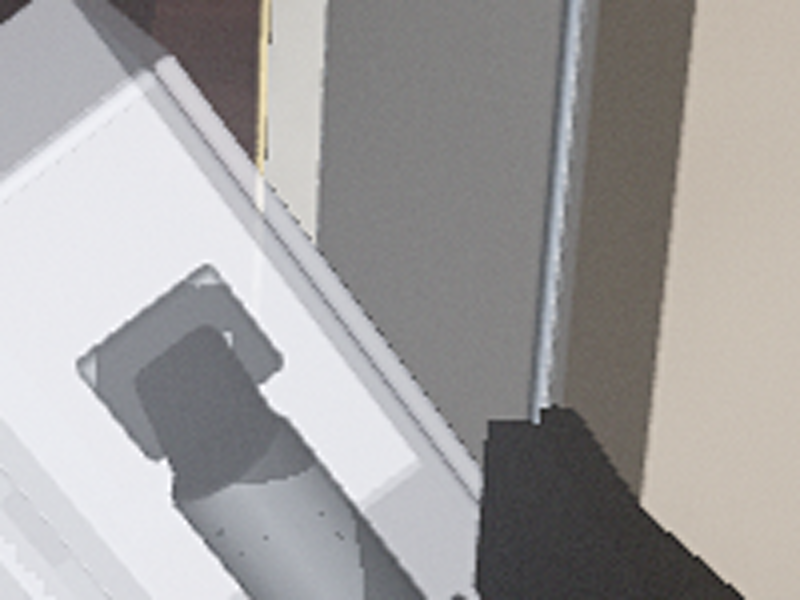

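View pics/s34b.png

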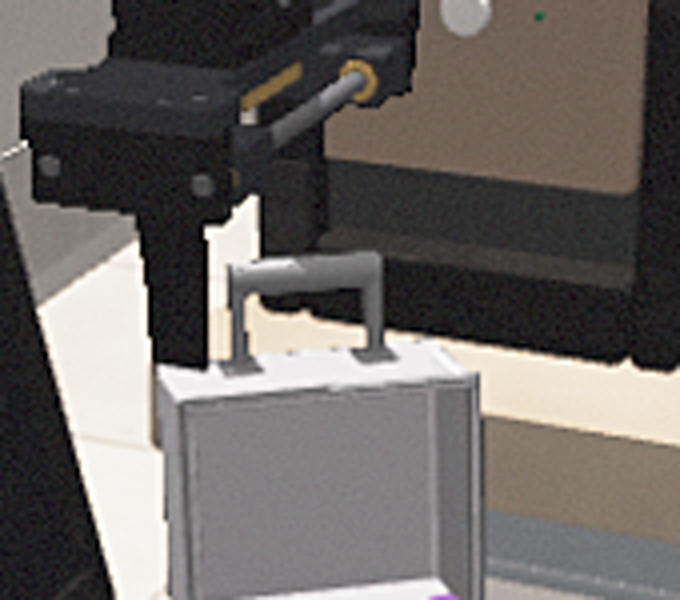

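```bash
cat > pull.py <<'E'
from plan import *
def tcp(th,psi):
    ph=.2596+th; bx=60-157.8*math.cos(ph); bz=71.5+157.8*math.sin(ph)
    d=math.radians(36.53-psi); h=7.5*math.cos(d)+9.5*abs(math.sin(d))
    F=np.array(bw(bx+7+h,0)); F[:2]-= .051*np.array([math.cos(math.radians(psi)),math.sin(math.radians(psi))])
    F[2]=bz/1e3-.0155+.0; return F
seq=[(1.7,0),(1.66,0),(1.6,0),(1.53,0),(1.5,4),(1.47,10),(1.44,17),(1.41,24),(1.38,31),(1.35,36.5)]
s=bot.read_state(); print(s["tool_pos"],tcp(1.7,0))
rows([(*tcp(a,b),90+b) for a,b in seq],step=.05)
for a,b in seq:
    t=tcp(a,b); print(a,b,t.round(3),"xmax",round(t[0]+.095*math.cos(math.radians(b))+.0375*math.sin(math.radians(b)),3))
E
python3 pull.py
```

```text
[0.66282146 0.06609282 0.20823725] [0.65999709 0.06343388 0.20202232]
from [0.6628 0.0661 0.2082] 89.87 F [-0.1  0.7  0.4] t 42.23 w 0.087
[[[0.0155, -0.0067, -0.007, -0.0007], [-0.0057, -0.0087, -0.0119, 0.0], [-0.0074, -0.0134, -0.018, 0.0], [-0.0069, -0.0159, -0.0215, 0.0], [-0.0024, -0.0162, -0.0095, -0.0222]]]
[[[-0.002, -0.0202, -0.0101, -0.0334], [-0.0017, -0.0216, -0.0112, -0.0388], [-0.0014, -0.0202, -0.0121, -0.0389], [-0.001, -0.0186, -0.013, -0.0389], [-0.0006, -0.0136, -0.0134, -0.0306]]]
ends [ 0.6235 -0.0014  0.2137] 126.5
1.7 0 [0.66  0.063 0.202] xmax 0.755
1.66 0 [0.655 0.06  0.204] xmax 0.75
1.6 0 [0.648 0.055 0.207] xmax 0.743
1.53 0 [0.639 0.048 0.21 ] xmax 0.734
1.5 4 [0.636 0.042 0.211] xmax 0.733
1.47 10 [0.632 0.033 0.212] xmax 0.732
1.44 17 [0.629 0.024 0.212] xmax 0.731
1.41 24 [0.627 0.015 0.213] xmax 0.729
1.38 31 [0.625 0.006 0.213] xmax 0.726
1.35 36.5 [ 0.623 -0.001  0.214] xmax 0.722
```

>>> send_rows(increments=[[[0.0155,-0.0067,-0.007,0],[-0.0057,-0.0087,-0.0119,0],[-0.0074,-0.0134,-0.018,0],[-0.0069,-0.0159,-0.0215,0],[0,0,0,0]]])

```text
t: 42.85
tool_pos: [0.6384, 0.0471, 0.2092]
orientation: [0.001, 0.707, -0.001, 0.707]
ft_force: [0.7, -0.2, 0.2]
gripper_width: 0.0872
```

Run:
```python
from plan import *
s=bot.read_state();c=bot.calibration("wrist");show("wrist","w35");show("scene","s35"); print(s["tool_pos"],s["ft_force"])
crop("pics/s35.png",270,80,170,150,4,"pics/s35b.png")
```

```text
[0.63839613 0.04705119 0.20924915] [ 0.66228773 -0.24402979  0.20841297]
```

View pics/w35.png

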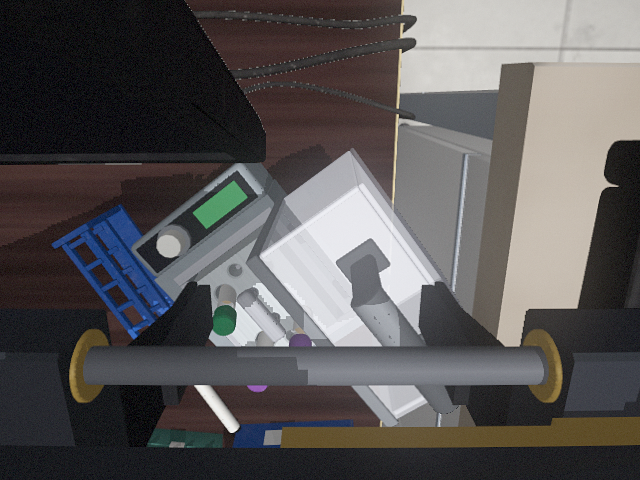

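View pics/s35b.png

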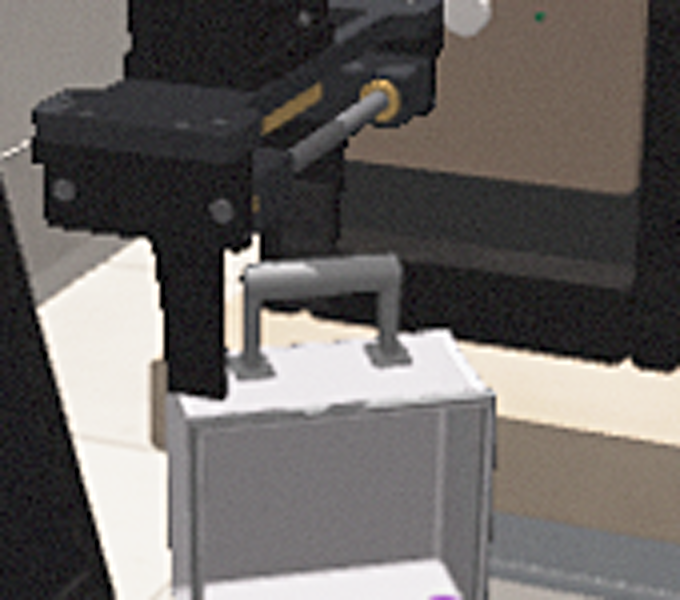

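>>> send_rows(increments=[[[-0.0024,-0.0162,-0.0095,-0.0222],[-0.002,-0.0202,-0.0101,-0.0334],[-0.0017,-0.0216,-0.0112,-0.0388],[-0.0014,-0.0202,-0.0121,-0.0389],[-0.001,-0.0186,-0.013,-0.0389]]])

```text
t: 43.58
tool_pos: [0.6245, 0.006, 0.2119]
orientation: [-0.19, 0.681, 0.19, 0.681]
ft_force: [0.7, 0.8, -0.5]
gripper_width: 0.0873
```

>>> send_rows(increments=[[[-0.0006,-0.0136,-0.0134,-0.0306],[0,0,0,0]]])

```text
t: 43.82
tool_pos: [0.6228, -0.0021, 0.212]
orientation: [-0.22, 0.672, 0.22, 0.672]
ft_force: [-0.2, 0.4, 0.4]
gripper_width: 0.0872
```

Run:
```python
from plan import *
s=bot.read_state();c=bot.calibration("wrist");show("wrist","w36");show("scene","s36"); print(s["tool_pos"],s["ft_force"])
crop("pics/s36.png",270,80,170,150,4,"pics/s36b.png")
```

```text
[ 0.62276803 -0.00208452  0.21199181] [-0.20745201  0.35160402  0.39780096]
```

View pics/w36.png

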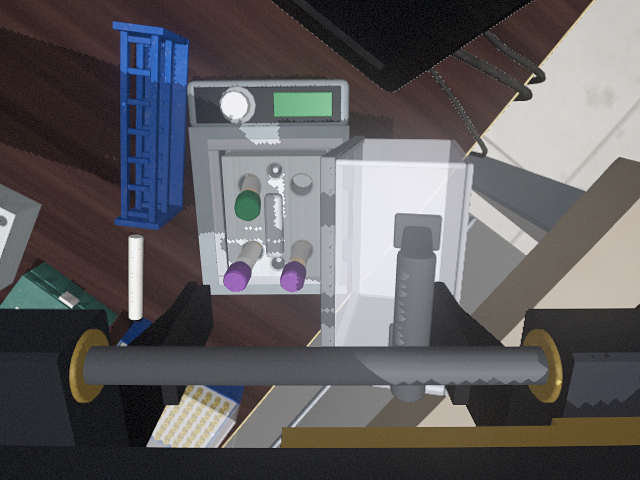

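View pics/s36b.png

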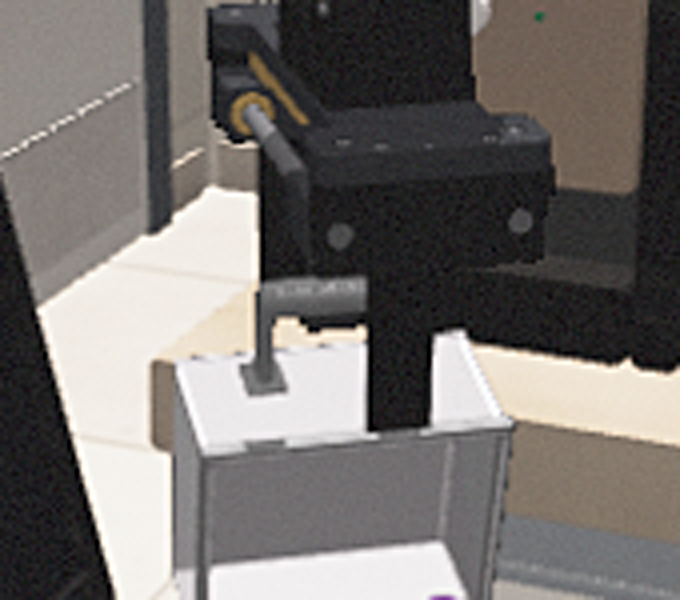

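>>> send_rows(increments=[[[0,0,0,0],[0,0,0,0],[0,0,0,0],[0,0,0,0]]], jaw=1, squeeze=15)

```text
t: 44.42
tool_pos: [0.6227, -0.0014, 0.2122]
orientation: [-0.221, 0.672, 0.221, 0.672]
ft_force: [0.3, 1.2, -0.4]
gripper_width: 0.055
```

>>> send_rows(increments=[[[0,0,0,0],[0,0,0,0],[0,0,0,0],[0,0,0,0]]])

```text
t: 44.92
tool_pos: [0.6227, -0.0016, 0.2122]
orientation: [-0.221, 0.672, 0.221, 0.672]
ft_force: [0.4, -0.6, -0.4]
gripper_width: 0.015
```

Run:
```python
from plan import *
s=bot.read_state();c=bot.calibration("wrist");show("wrist","w37");show("scene","s37"); print(s["tool_pos"],s["ft_force"],s["gripper_width"])
crop("pics/s37.png",270,80,170,150,4,"pics/s37b.png")
p=s["tool_pos"]; d=p[:2]-np.array([.5997,-.019]); bx=(d[0]*.8036+d[1]*.5952)*1e3; by=(-d[0]*.5952+d[1]*.8036)*1e3; ph=math.acos((60-bx)/157.8); print("bath x,y",bx,by,"theta",ph-.2596,"bar z",71.5+157.8*math.sin(ph))
```

```text
[ 0.6227437  -0.00162408  0.21223586] [ 0.40243865 -0.59516962 -0.36384209] 0.015029344934926475
bath x,y 28.860067767800647 0.24768075307315085 theta 1.112554575703523 bar z 226.19694444485333
```

View pics/w37.png

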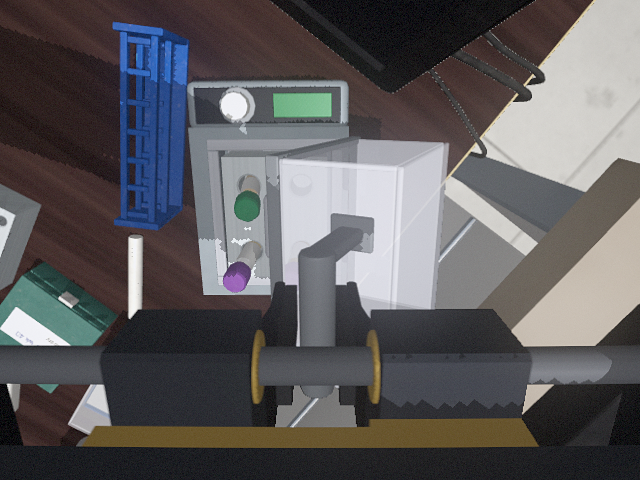

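View pics/s37b.png

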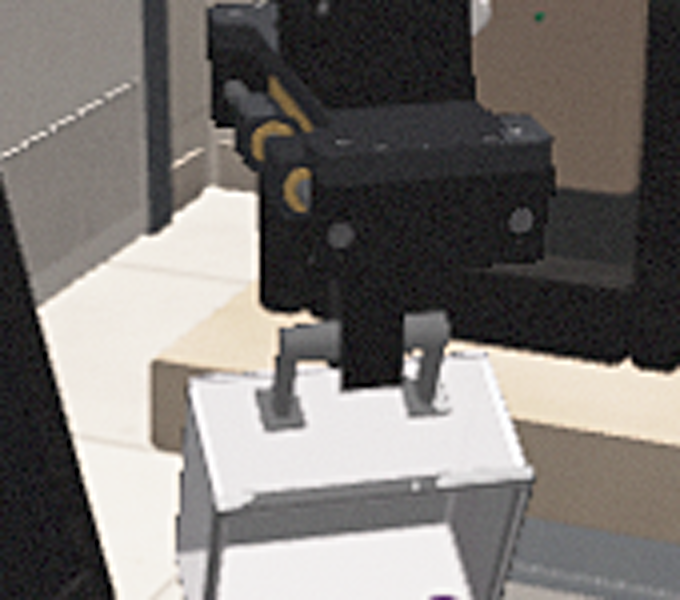

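```bash
python3 -c "
import numpy as np
th=np.r_[1.1126,1.05,np.arange(.93,.1,-.12),.06,0];r=157.8;ph=.2596
x=-r*np.cos(ph+th);z=r*np.sin(ph+th)
print(th)
for a in zip((-np.diff(z)/400).round(4).tolist(),(np.diff(x)/400).round(4).tolist()): print([a[0],0,a[1],0])"
```

```text
[1.1126 1.05   0.93   0.81   0.69   0.57   0.45   0.33   0.21   0.06
 0.    ]
[0.0056, 0, -0.024, 0]
[0.0149, 0, -0.0449, 0]
[0.0202, 0, -0.0428, 0]
[0.0252, 0, -0.0401, 0]
[0.0298, 0, -0.0368, 0]
[0.034, 0, -0.0329, 0]
[0.0377, 0, -0.0286, 0]
[0.0408, 0, -0.0239, 0]
[0.0546, 0, -0.0227, 0]
[0.0227, 0, -0.0068, 0]
```

>>> send_rows(increments=[[[0.0056,0,-0.024,0],[0.0149,0,-0.0449,0],[0.0202,0,-0.0428,0],[0.0252,0,-0.0401,0],[0.0298,0,-0.0368,0]]])

```text
t: 45.65
tool_pos: [0.5613, -0.0468, 0.1738]
orientation: [-0.221, 0.672, 0.221, 0.672]
ft_force: [2.5, 0.3, -0.7]
gripper_width: 0.0128
```

>>> send_rows(increments=[[[0.034,0,-0.0329,0],[0.0377,0,-0.0286,0],[0.0408,0,-0.0239,0],[0,0,0,0]]])

```text
t: 46.15
tool_pos: [0.5335, -0.0672, 0.1275]
orientation: [-0.22, 0.672, 0.221, 0.671]
ft_force: [0.6, 0.1, -0.8]
gripper_width: 0.0132
```

>>> send_rows(increments=[[[0.0273,0,-0.0114,0],[0.0273,0,-0.0113,0],[0.0227,0,-0.0068,0],[0,0,0,0],[0,0,0,0]]])

```text
t: 46.78
tool_pos: [0.5254, -0.0734, 0.0979]
orientation: [-0.221, 0.671, 0.221, 0.672]
ft_force: [2.3, 1.2, -1.9]
gripper_width: 0.0137
```

Run:
```python
from plan import *
s=bot.read_state();c=bot.calibration("wrist");show("scene","s38"); print(s["tool_pos"],s["ft_force"],s["gripper_width"],bw(-92.5,0))
crop("pics/s38.png",270,150,170,150,4,"pics/s38b.png")
```

```text
[ 0.52538865 -0.07335565  0.09788306] [ 2.32487827  1.2343987  -1.91485269] 0.01369667393435125 (0.5253682729494278, -0.07405492124850628, 0.0)
```

View pics/s38b.png

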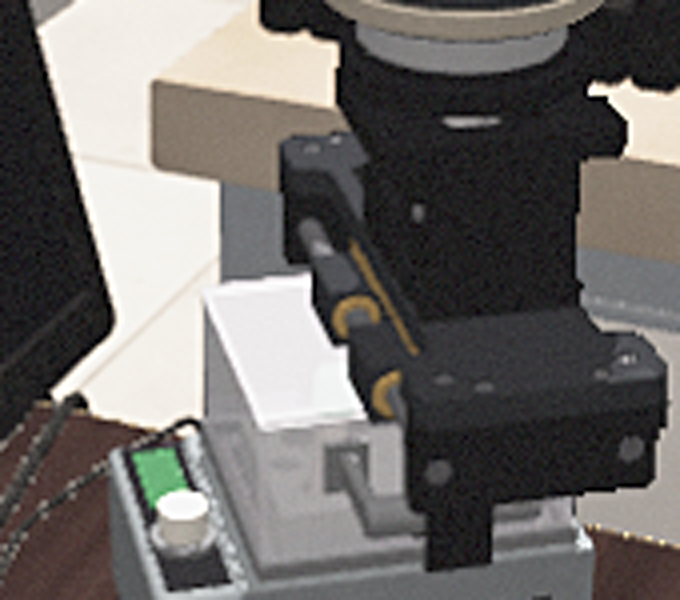

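>>> send_rows(increments=[[[0.005,0,0,0],[0,0,0,0],[0,0,0,0]]])

```text
t: 47.2
tool_pos: [0.5253, -0.0735, 0.0971]
orientation: [-0.221, 0.672, 0.22, 0.672]
ft_force: [-4.0, -0.4, 13.0]
gripper_width: 0.0137
```

>>> send_rows(increments=[[[0,0,0,0],[0,0,0,0],[0,0,0,0]]], jaw=0.42)

```text
t: 47.58
tool_pos: [0.5248, -0.0735, 0.0958]
orientation: [-0.221, 0.672, 0.221, 0.672]
ft_force: [0.4, -0.9, 0.2]
gripper_width: 0.0244
```

>>> send_rows(increments=[[[-0.04,0,0,0],[-0.08,0,0,0],[-0.12,0,0,0],[-0.12,0,0,0],[0,0,0,0]]])

```text
t: 48.2
tool_pos: [0.5271, -0.0732, 0.2447]
orientation: [-0.222, 0.67, 0.219, 0.674]
ft_force: [-0.4, 0.6, -0.1]
gripper_width: 0.025
```

Run:
```python
from plan import *
s=bot.read_state();show("wrist","w39");show("scene","s39"); print(s["tool_pos"],s["ft_force"],s["gripper_width"])
crop("pics/s39.png",270,180,170,150,4,"pics/s39b.png")
k=bw(-24,78.5); print("key",k)
rows([(*k[:2],.20,95)],step=.05)
```

```text
[ 0.52710865 -0.07321801  0.2447089 ] [-0.36129007  0.64537924 -0.1278142 ] 0.025000591901366557
key (0.5336916457597678, 0.029796999605467788, 0.0)
from [ 0.5252 -0.0735  0.2408] 126.38 F [ 0.3 -0.2 -0.5] t 48.3 w 0.0253
[[[0.0255, 0.0488, 0.0426, 0.0436], [0.0255, 0.0542, 0.0355, 0.0436], [0.0255, 0.0586, 0.0278, 0.0436], [0.0255, 0.0618, 0.0196, 0.0436]]]
ends [0.5337 0.0298 0.2   ] 94.99
```

View pics/s39b.png

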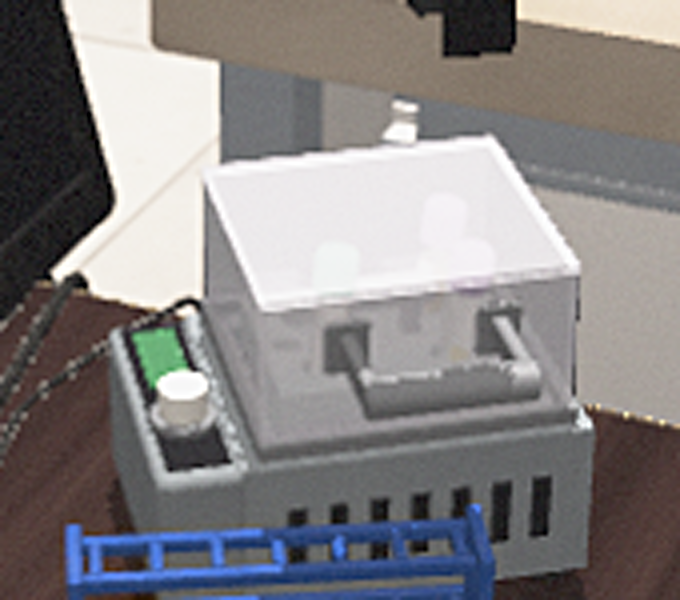

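View pics/w39.png

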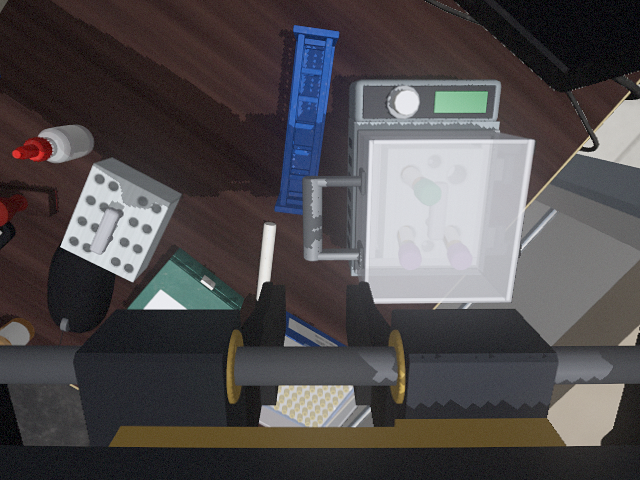

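Run:
```python
from plan import *
k=bw(-24,79.5)
rows([(*k[:2],.20,98),(*k[:2],.11,98)],step=.05)
```

```text
from [ 0.5252 -0.0735  0.2408] 126.38 F [ 0.3 -0.2 -0.5] t 48.3 w 0.0253
[[[0.034, 0.0659, 0.0568, 0.0526], [0.034, 0.0744, 0.0452, 0.0526], [0.034, 0.0808, 0.0323, 0.0526], [0.1125, 0.0, 0.0, -0.0001], [0.1125, 0.0, 0.0, -0.0001]]]
ends [0.5331 0.0306 0.11  ] 98.01
```

>>> send_rows(increments=[[[0.034,0.0659,0.0568,0.0526],[0.034,0.0744,0.0452,0.0526],[0.034,0.0808,0.0323,0.0526],[0,0,0,0],[0,0,0,0]]], jaw=1)

```text
t: 48.92
tool_pos: [0.5325, 0.0301, 0.1986]
orientation: [-0.05, 0.706, 0.05, 0.705]
ft_force: [0.4, -0.8, 0.7]
gripper_width: 0.0005
```

Run:
```python
from plan import *
s=bot.read_state();c=bot.calibration("wrist");show("wrist","w40");show("scene","s40"); print(s["tool_pos"],s["ft_force"],s["gripper_width"])
crop("pics/s40.png",230,100,220,190,3.2,"pics/s40b.png")
print(proj("wrist",[bw(-24,78.5,84)],c))
k=bw(-24,79.5)
rows([(*k[:2],.11,98)],step=.05)
```

```text
[0.53251935 0.03008776 0.19859849] [ 0.44240187 -0.77943192  0.67265854] 0.00046860152172358737
[[318.04981654 228.06368383]]
from [0.5329 0.0293 0.1991] 97.96 F [-0.1 -0.2 -0.1] t 49.02 w 0.0002
[[[0.1113, 0.0015, 0.0004, -0.0001], [0.1114, 0.0016, 0.0005, -0.0001]]]
ends [0.5331 0.0306 0.11  ] 98.0
```

View pics/w40.png

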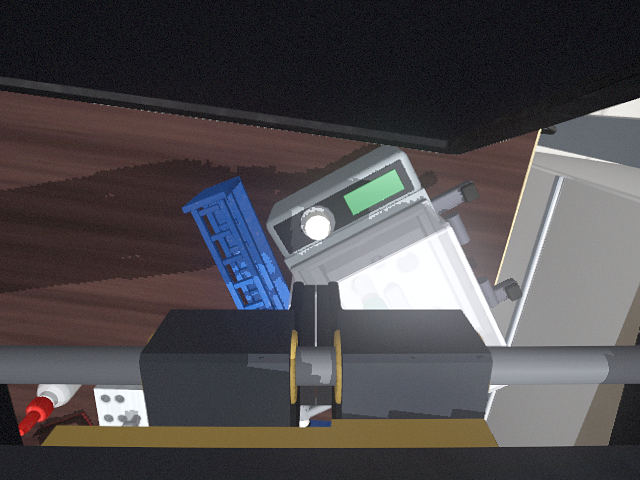

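View pics/s40b.png

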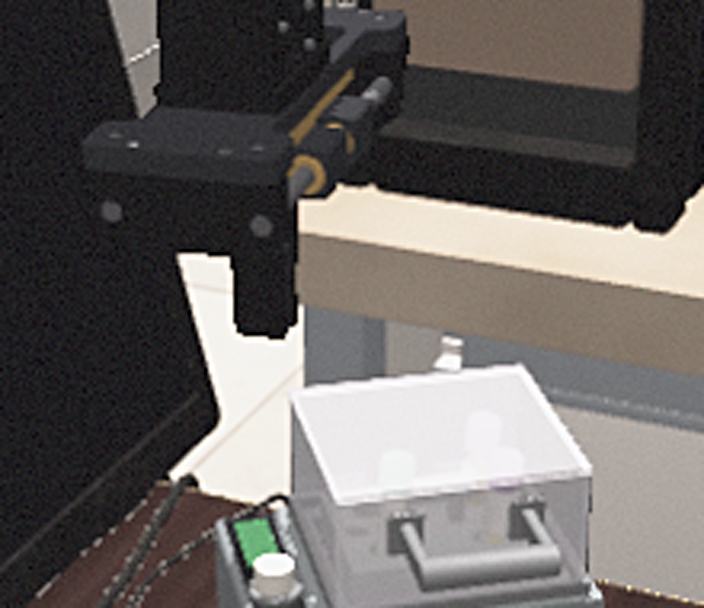

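>>> send_rows(increments=[[[0.09,0.001,0,0],[0.09,0.001,0,0],[0.06,0,0,0],[0.025,0,0,0],[0,0,0,0]]])

```text
t: 49.65
tool_pos: [0.5328, 0.0309, 0.0933]
orientation: [-0.049, 0.706, 0.049, 0.705]
ft_force: [0.0, -0.5, -0.6]
gripper_width: 0.0008
```

>>> send_rows(increments=[[[0.01,0,0,0],[0.005,0,0,0],[0,0,0,0]]])

```text
t: 50.02
tool_pos: [0.533, 0.0314, 0.0875]
orientation: [-0.049, 0.705, 0.049, 0.706]
ft_force: [0.8, -0.8, -0.9]
gripper_width: 0.0002
```

>>> send_rows(increments=[[[0.01,0,0,0],[0,0,0,0]]])

```text
t: 50.28
tool_pos: [0.5332, 0.0314, 0.0833]
orientation: [-0.049, 0.705, 0.049, 0.706]
ft_force: [-0.5, -0.2, 2.7]
gripper_width: 0.0004
```

>>> send_rows(increments=[[[0.006,0,0,0],[0,0,0,0]]])

```text
t: 50.52
tool_pos: [0.5331, 0.0314, 0.081]
orientation: [-0.049, 0.705, 0.049, 0.706]
ft_force: [0.2, -0.5, 3.5]
gripper_width: 0.0006
```

>>> send_rows(increments=[[[0.006,0,0,0],[0,0,0,0]]])

```text
t: 50.78
tool_pos: [0.5332, 0.0315, 0.0793]
orientation: [-0.049, 0.705, 0.049, 0.706]
ft_force: [-2.7, -1.5, 14.1]
gripper_width: 0.0005
```

>>> send_rows(increments=[[[0.002,0,0,0],[0,0,0,0],[0,0,0,0]]])

```text
t: 51.15
tool_pos: [0.5333, 0.0314, 0.0792]
orientation: [-0.05, 0.705, 0.049, 0.706]
ft_force: [-6.7, -1.0, 20.3]
gripper_width: 0.0006
```

>>> send_rows(increments=[[[-0.02,0,0,0],[-0.06,0,0,0],[-0.1,0,0,0],[-0.1,0,0,0],[-0.05,0,0,0]]])

```text
t: 51.78
tool_pos: [0.5331, 0.0315, 0.2112]
orientation: [-0.049, 0.705, 0.049, 0.706]
ft_force: [0.0, -0.7, -0.1]
gripper_width: 0.0002
```

>>> send_rows(increments=[[[0,-0.1,0,0],[0,-0.1,0,0],[0,-0.1,0,0],[0,0,0,0],[0,0,0,0]]])

```text
t: 52.4
tool_pos: [0.549, -0.0868, 0.2089]
orientation: [-0.049, 0.706, 0.05, 0.705]
ft_force: [-0.3, 1.4, -0.1]
gripper_width: 0.0004
```

Run:
```python
from plan import *
s=bot.read_state();show("wrist","w41");show("scene","s41"); print(s["tool_pos"],s["ft_force"],s["t"])
crop("pics/s41.png",270,180,170,150,4,"pics/s41b.png")
```

```text
[ 0.54902158 -0.08680088  0.20886312] [-0.32867635  1.35272723 -0.06820288] 52.4
```

View pics/s41b.png

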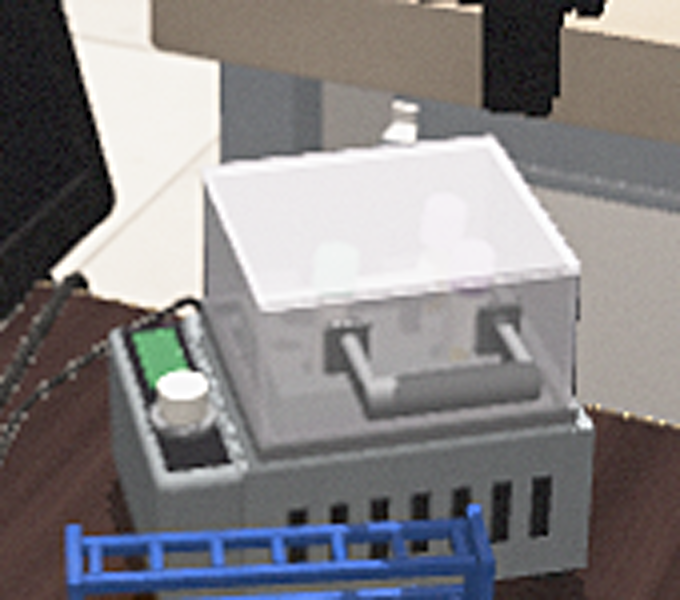

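View pics/w41.png

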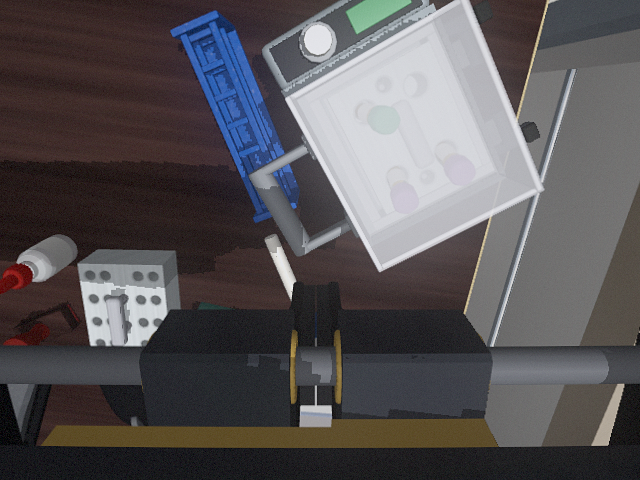

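The hood is closed with all three tubes standing inside it, the key is back up, and the arm is clear, so I'm handing the job in.

```bash
python3 -c "
from workcell import bot
print(bot.job_done())"
```

```text
the job is handed in; nothing more can be done
None
```

The dry bath is set up and the job is handed in at about 52 s of the 200 s allowed.

- **Hood up:** I gripped the hood by its bar and swung it back to about 1.45 rad. I let it fall the last 0.25 rad onto its stop, because carrying it further would have put the gripper into the PC case behind. The picture showed it resting there.
- **Block:** It went over both pins with no extra force on the way down. It stopped where a flush block should sit (45 mm floor), and the picture agreed.
- **Tubes:** All three (two purple caps, one green) stand in wells of their own, one in a rear well and two in front wells. In the pictures they hung a few degrees off vertical in the gripper. I lined the feet up with the wells by eye, and none of them touched the rim noticeably going in. I did not feel a clear contact at the bottom of the wells, so each tube may have dropped up to about a millimetre when released.
- **Hood closed:** I drew the bar forward with one finger, regripped it and lowered the hood. A light push of 13 N at the end met a firm stop.
- **Start key:** It was pressed until it bottomed, at about 20 N and nearly 5 mm down, then released.

The last pictures show the hood shut, the tubes upright under it, the key up and the robot touching nothing. The three cameras disagreed by 1 to 3 mm on some positions, so I went by the closest view and the force readings at each fit. I did not see the block get knocked aside at any point.

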